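# Spring the retaining ring off a tube rotor with the hooked pick

### The job

The tube rotor has to come off its drive for cleaning. Take the hooked pick from its stand, work its toe into the slot in the hub under the end of the split retaining ring and gently lift that end over the lugs so that the ring springs out of its groove; do not force pick, ring or hub, and do not pull the ring with the gripper while it is still in the groove. Then put the pick back in its stand, lay the loose ring in the steel tray, and leave the bottle, the jar and the tube rack alone.

Things in the scene. Friction and masses are not known exactly. Their poses are not given: they have to be found in the camera images.
- rotor: Tube rotor on its drive, fixed, 1 to 10 mm up on levelling feet. Origin: underside centre of the drive box (150 x 150 x 34 mm), z up. Heights above it: flat top of the rotor disc (radius 64 mm) 56; tube caps on it, none within 12 deg of the slot's direction, 61; collar (radius 26 mm), its flat face 78; core (radius 21 mm) 88; boss (radius 16 mm) 104 mm. The ring lies on the collar face.
- rotor_face (a point): Point on the rotor's axis at the height of the collar face, 22 mm above the rotor disc; axes as rotor. Directions below are counted counter-clockwise from the rotor's own +x, seen from above.
- slot_mouth (a point): Floor of the pick slot at the collar's rim, 26 mm from the axis at 180 deg (the rotor's own -x); axes as rotor. Radial slot in the collar, 9 mm wide at the rim and 7.5 mm inside, open outwards, 5.5 mm deep below the collar face, running in to the core. The ring's wire bridges it; no lug stands over it, so a toe in it can rise straight up with the wire.
- lug_edge (a point): Middle of the outer edge of one lug: 24 mm from the axis, 9 mm above the collar face. Two lugs, at about 110 to 170 and 250 to 310 deg, lean out from the core over the ring, which catches under their sloping lower faces. Their tops slope up inwards to 13 mm above the face.
- ring: Split ring of steel wire 6 mm thick, centreline radius 24 mm (54 mm over all), 80 g. Origin: centre of the circle at mid wire, z its normal. At the start 3 mm above the collar face, axes as the rotor's. Wire runs from 200 deg through 90 and 0 to 236 deg; the rest is the gap. Freed, it lies loose and tilted round the boss, centre 9 to 20 mm above the face; take it across its outside (gives 1 to 2 mm).
- ring_end (a point): End to lift: centre of the wire's end, at 200 deg. To pass the lugs it rises 8 mm and moves 4 mm outwards, away from the axis. Lifting the wire over the slot takes 6 to 11 N if the pick gives way outwards with it, 15 to 20 N if the shank holds it back: over 15 N bends the ring. With the shank over 1.5 mm off the wire the toe slips out. Past the lugs it jumps free.
- ring_other_end (a point): The ring's other end, at 236 deg: centre of the wire's end, 24 mm from the axis.
- pick: Hooked pick, upright in its stand, about 60 g. Origin: underside centre of its plate, on the shank's axis; z up the handle, x the way the toe points. Plate 40 (x) x 26 (y) x 4 mm; handle 16 x 16 mm, flats along x and y, from 4 to 54 mm up; shank of radius 3 mm down to z = -60 mm, where a toe 4 mm thick runs along +x, its axis at z = -60 mm, its end 9.5 mm from the shank's axis.
- pick_tip (a point): End of the pick's toe, at (9.5, 0, -60) mm in the pick's frame.
- stand: White stand of the pick, fixed. Origin: underside centre. Block 50 (x) x 36 (y) mm, 70 mm high, on a foot 80 x 70 mm, with an upright pocket 30 (x) x 16 (y) mm open at the top. The pick's plate rests on its top, shank and toe in the pocket; at the start the pick's axes are along the stand's and its origin is 70 mm above the stand's.
- tray: Open steel tray 160 x 160 mm, 16 mm high, walls 3 mm, floor 5 mm thick at most, fixed. Origin: underside centre; x and y along its sides.
- bottle: Bystander: clear bottle with blue cap, radius 31 mm, 130 mm high. Origin: underside centre.
- jar: Bystander: white jar, radius 32 mm, 85 mm high. Origin: underside centre.
- rack: Bystander: purple tube rack 70 x 120 x 35 mm. Origin: underside centre.

How it is judged (in metres and radians):
On the way, in this order (a step that is already met when the one before it is completed fails the run):
1. the pick's toe is in the slot, below the wire of the seated ring (z of pick_tip in the frame of rotor_face between -0.0075 and 0 m and x of pick_tip in the frame of rotor_face between -0.0265 and -0.014 m and y of pick_tip in the frame of rotor_face between -0.006 and 0.006 m and z of ring_end in the frame of rotor_face below 0.005 m), for 0.04 s.
2. the ring's end is raised 5 mm by the pick, untouched by the gripper (z of ring_end in the frame of rotor_face above 0.008 m and contact force between pick and ring above 0.5 N and contact force between the fingers and ring below 0.1 N).
At the end, for the whole second after the job is handed in: The ring lies flat (within 0.15 rad) on the tray's floor, its centre within 55 mm of the tray's centre along both sides; the pick stands upright (within 0.1 rad) in its stand with its plate on the top (within 3 mm in height, 16 mm sideways); both at rest (x of ring in the frame of tray between -0.055 and 0.055 m and y of ring in the frame of tray between -0.055 and 0.055 m and height (world z) of ring below 0.014 m and angle between ring's own z axis and vertical below 0.15 rad and linear speed of each of ring, pick below 0.02 m/s and z of pick in the frame of stand between 0.067 and 0.073 m and horizontal distance between pick and stand below 0.016 m and angle between pick's own z axis and vertical below 0.1 rad); the robot touches nothing.
It fails at once if pick and ring press on each other with more than 15 N (contact force between pick and ring above 15 N).
It fails at once if pick and hub press on each other with more than 22 N (contact force between pick and rotor above 22 N).
It fails at once if the gripper pulls or pushes at the ring (over 1 N) while it is in its groove (contact force between the fingers and ring above 1 N and horizontal distance between ring and rotor below 0.02 m and z of ring in the frame of rotor_face below 0.005 m).
It fails at once if a bystander is moved by more than 15 mm (distance of any of bottle, jar, rack from where it was at the start of the episode above 0.015 m).
It also fails if it takes over 72 s, if anything falls off the work surface, if the arm or the gripper's body presses on something with over 40 N, if the wrist force passes 120 N, or if a joint passes its speed limit or range.

### The arm

A 6-joint arm with a two-finger parallel gripper is mounted at the origin on the work surface. World frame = base frame: x ahead of the robot, y to its left, z up, the work surface at z = 0. Lengths are in m, angles in degrees, forces in N, time in s.
With the tool pointing down it reaches from about 0.4 to 0.825 m from the base axis. Payload 7 kg.
Tool frame: the origin (TCP) lies at the very end of the fingers, on their centre line; the grasp point (between the pads) lies 19 mm behind it (r.grasp_offset is the z of the grasp point in the tool frame, in m); z points along the fingers, y is the direction in which the jaws open and shut (so a half turn about z gives the same grasp; the last joint's range is limited). The gripper opens to 88 mm and grips with 3 to 60 N. Pads are 19 mm wide; open, the fingers measure 130 mm over their backs; the gripper's body (78 mm by 193 mm) begins 47 mm behind the grasp point.
Start: joints at [-53.795, 20.546, 0.682, 0, -70.136, -16.507], TCP at [0.227, -0.635, 0.227] pointing down, gripper open.
Joint ranges: [-176.03, 176.03], [-82.01, 121.73], [-58.28, 71.71], [-173.87, 95.51], [-174.79, -0.11], [-173.66, 173.66]. Speed limits (degrees/s): [136.94, 136.94, 172.46, 180, 180, 180].

### API

Orientations are given as [roll, pitch, yaw] about the fixed x, y, z axes, in that order (R = Rz(yaw) Ry(pitch) Rx(roll)).
In Python, from plant import r, capture, calibration, order gives the robot as it stands.
- The arm moves only by the tool servo_tool, never from a script. Its arguments are lists of equal length, an entry for each row: "grip": the closure, from -1 (fully open) to 1 (shut), so that 0 is half open; "translation": the shift along the tool's x, y, z in m, a list of three; "turn": the turn about the tool's z in rad. A call has 1 to 10 rows; each row is the pose to reach, as a shift and turn from the pose commanded when the call began, along the tool's axes at that moment; what a row does not reach only later rows make up. A row lasts 1/12 s, in which the tool goes at most 41.7 mm and 7.16 degrees, less where a joint would pass 70% of its speed; a pose out of reach is approached as far as the arm can. A call with a gripper value outside its range is refused whole. The fingers move at their own pace and stop on an object; "newtons" is the grip in N (left out, the last holds). Time passes only in rows, so rows that repeat a pose let the fingers close. It gives the time, the measured TCP pose, the force and the opening at its end, in the units of the state.
- r.get_state(): the state, without advancing time (a new reading comes with each control period).
- capture(name): name is "scene" or "side" or "wrist"; returns (picture, depth): 400x640x3 uint8, blue, green, red; 400x640 float32, m along the optical axis (not along the pixel's ray), 0 where there is no reading.
- calibration(name): a dict with "fx", "fy", "cx", "cy" (pixels), "view" (4x4, takes a point from world to camera coordinates). Camera axes: x right, y up, looking along -z (the intrinsics and any distortion apply to the point x, -y, -z); pixel columns grow to the right and rows downward; lengths in m; the calibration is good to about 2 mm. The wrist camera is an equidistant fisheye: a pixel r from the principal point sees the ray r / f radians off the axis. A picture is of the moment at which its call begins: read the wrist's pose just before it. calibration takes no time and is no camera call; for the wrist camera it gives the pose at the moment of the call.
- order.close_job(): hands the job in, once; it reports no verdict.
The state is a dict: "time_s": time; "joints": joint angles; "qd": joint speeds; "joint_torque": joint torques, N m; "tcp_pos": TCP position; "eef_rot": TCP orientation; "contact_force": force on the tool from outside, world axes, zero at the start; "moment": the same for the moment, N m; "gripper_width": finger opening in m.
Only numpy, scipy, OpenCV 4.12 (cv2) and the standard library are available. Lean on these libraries where they do the work, as an engineer would, in place of code of your own. Each camera call takes 0.05 s, during which the arm holds its last target.

## Working session

There is one attempt and no reset: what is moved stays moved. The work goes in short steps, Python scripts to look and compute and a tool call to move; the robot and the scene stay as the last step left them, time stands still between calls to the robot, and variables do not carry over. Pictures are saved under pics/ and viewed, and the job is handed in when it is done.

Besides the shell and the picture viewer there is one more tool, called after "Request:" by a JSON object that holds its "method" and its "body", one argument or row to a line. servo_tool: Moves the arm, as the interface text tells. Its arguments: {"type":"object","properties":{"grip":{"type":"array","items":{"type":"number"}},"translation":{"type":"array","items":{"type":"array","items":{"type":"number"}}},"turn":{"type":"array","items":{"type":"number"}},"newtons":{"type":"number"}},"required":["grip","translation","turn"]}

```bash
ls; mkdir -p pics; python3 - <<'E'
from plant import r,capture,calibration,order
import cv2,numpy as np
print(r.get_state(), r.grasp_offset)
for n in ["scene","side","wrist"]:
    c=calibration(n); print(n,c)
    p,d=capture(n); cv2.imwrite(f"pics/{n}0.png",p); np.save(f"pics/{n}0.npy",d)
E
```

```text
pics
{'time_s': 0.0, 'joints': array([-5.37932245e+01,  2.05932179e+01,  6.32107551e-01, -1.95347465e-02,
       -7.01353380e+01, -1.65056013e+01]), 'qd': array([-0.01309574, -0.04492062, -0.03000041,  0.01086058, -0.01750957,
        0.03551393]), 'joint_torque': array([ 1.57056500e-03, -5.82719922e+01,  2.93049037e+01,  6.99721187e+00,
        6.69759684e-03, -1.57079594e-04]), 'tcp_pos': array([ 0.22733767, -0.63503415,  0.22559175]), 'eef_rot': array([ 1.79902309e+02, -9.79757306e-03, -1.60305471e+02]), 'contact_force': array([ 0.44168232, -0.82937886, -0.35999706]), 'moment': array([-0.02888501,  0.00452164, -0.01820257]), 'gripper_width': 0.08743101803903819} -0.0188
scene {'fx': 409.5022525123615, 'fy': 409.5022525123615, 'cx': 318.7586939694075, 'cy': 194.25136692761038, 'view': array([[-0.83657668,  0.5477681 ,  0.00946357,  0.51083208],
       [-0.44600059, -0.69098103,  0.56888373,  0.24125304],
       [ 0.31815551,  0.4716941 ,  0.82236351, -1.3595671 ],
       [ 0.        ,  0.        ,  0.        ,  1.        ]])}
side {'fx': 442.8286964174107, 'fy': 442.8286964174107, 'cx': 319.0440018241035, 'cy': 202.56197326427414, 'view': array([[ 0.98011995, -0.19839414, -0.0021582 , -0.62289442],
       [ 0.14848346,  0.72624625,  0.67120716, -0.13890757],
       [-0.13159618, -0.65818398,  0.74126668, -0.86959092],
       [ 0.        ,  0.        ,  0.        ,  1.        ]])}
wrist {'fx': 309.70691628693146, 'fy': 309.70691628693146, 'cx': 319.305431387648, 'cy': 203.7794822849665, 'view': array([[-0.33773406,  0.94124011,  0.00166027,  0.67479323],
       [-0.90112988, -0.32283133, -0.28938706,  0.03510882],
       [-0.27184672, -0.09923199,  0.95721073, -0.39035472],
       [ 0.        ,  0.        ,  0.        ,  1.        ]])}
```

View pics/scene0.png

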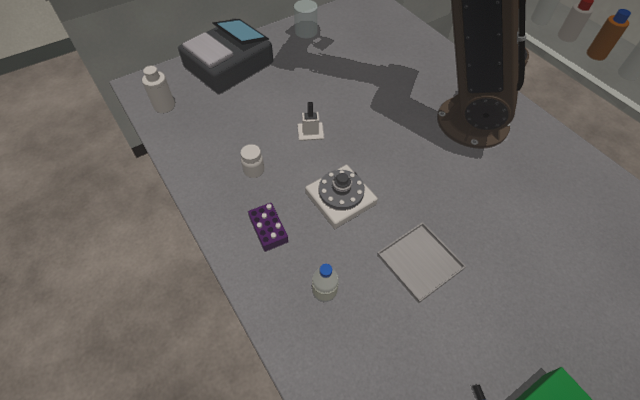

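View pics/side0.png

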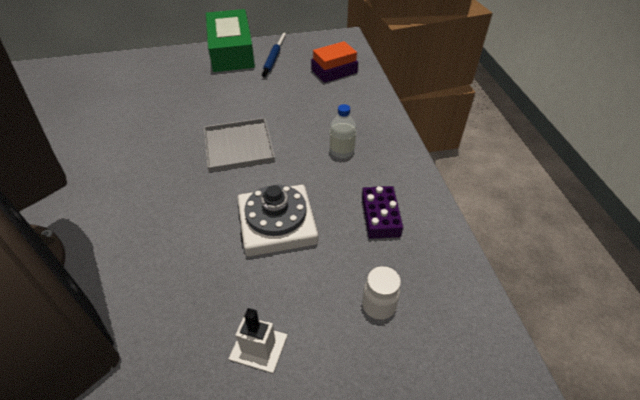

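View pics/wrist0.png

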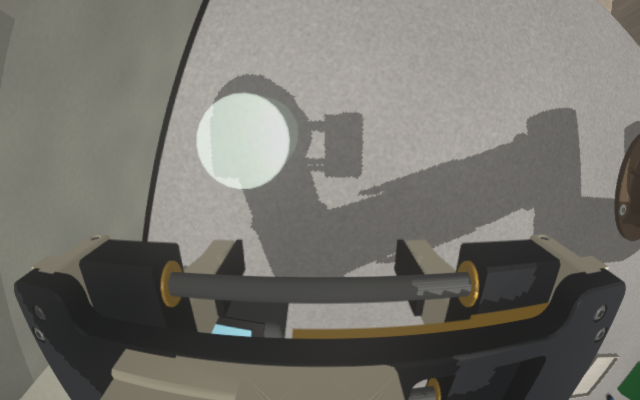

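The scene view shows the stand at (310,125), the rotor at (341,190), the tray at (421,262), the jar at (252,160), the rack at (268,226) and the bottle at (325,282). The side view shows the stand at (258,340), the rotor at (277,215) and the tray at (238,145). I'll enlarge them next.

```bash
cat > h.py <<'E'
import numpy as np,cv2
from scipy.spatial.transform import Rotation as Ro
def pix2ray(c,u,v,fish=False):
    u=np.asarray(u,float);v=np.asarray(v,float)
    x=(u-c['cx'])/c['fx'];y=(v-c['cy'])/c['fy']
    if fish:
        t=np.hypot(x,y);s=np.where(t>1e-9,np.sin(t)/np.maximum(t,1e-9),1)
        d=np.stack([x*s,-y*s,-np.cos(t)],-1)
    else: d=np.stack([x,-y,-np.ones_like(x)],-1)
    R=c['view'][:3,:3];o=-R.T@c['view'][:3,3]
    return o,d@R
def plane(c,u,v,z,fish=False):
    o,d=pix2ray(c,u,v,fish); return o+d*((z-o[2])/d[...,2])[...,None]
def proj(c,P,fish=False):
    P=np.asarray(P,float);q=P@c['view'][:3,:3].T+c['view'][:3,3]
    x,y,z=q[...,0],-q[...,1],-q[...,2]
    if fish:
        rr=np.hypot(x,y);t=np.arctan2(rr,z);k=t/np.maximum(rr,1e-12)
    else: k=1/z
    return np.stack([c['cx']+c['fx']*x*k,c['cy']+c['fy']*y*k],-1)
def depthpts(c,d):
    v,u=np.mgrid[:d.shape[0],:d.shape[1]]
    o,r=pix2ray(c,u,v); return o+r*d[...,None]   # pinhole only: ray has unit depth
E
python3 - <<'E'
import cv2,numpy as np
s=cv2.imread('pics/scene0.png');t=cv2.imread('pics/side0.png')
a=cv2.resize(s[90:240,220:470],None,fx=3.2,fy=3.2,interpolation=cv2.INTER_CUBIC)
b=cv2.resize(t[160:380,200:420],None,fx=2.7,fy=2.7,interpolation=cv2.INTER_CUBIC)
cv2.imwrite('pics/a.png',a);cv2.imwrite('pics/b.png',b)
E
```

```text
(no output)
```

View pics/a.png

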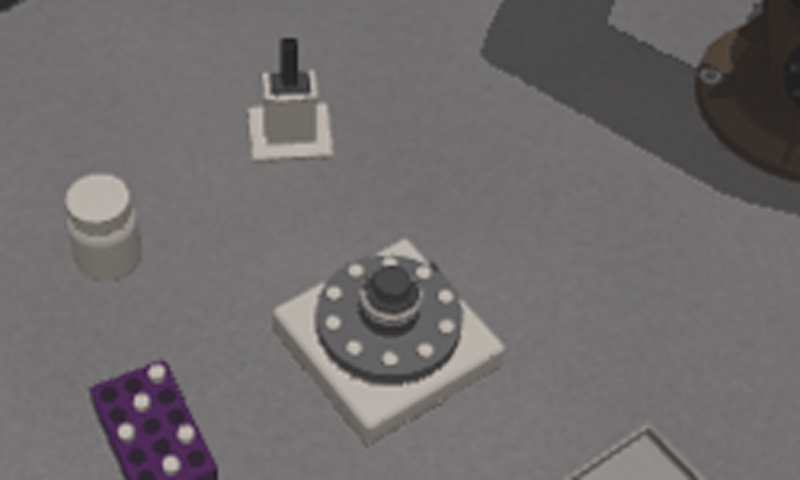

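View pics/b.png

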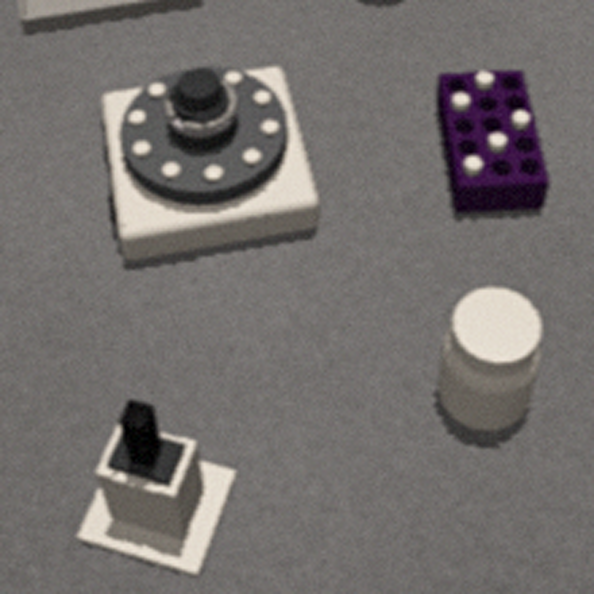

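```bash
python3 - <<'E'
from plant import calibration
from h import *
for n,pts in {"scene":{"stand top":(310,118,.074),"rotor boss":(342,178,.105),"tray":(421,262,.003),"jar":(251,152,.085),"rack":(268,225,.035),"bottle":(326,270,.13)},
 "side":{"stand top":(255,328,.074),"rotor boss":(274,192,.107),"tray":(238,145,.003),"jar":(383,280,.085),"rack":(381,210,.035),"bottle":(344,110,.13)}}.items():
    c=calibration(n); d=np.load(f"pics/{n}0.npy"); P=depthpts(c,d)
    print(n,'zeros',(d==0).mean())
    for k,(u,v,z) in pts.items(): print(k,plane(c,u,v,z).round(3),P[v,u].round(3))
E
```

```text
scene zeros 0.00405078125
stand top [ 0.485 -0.242  0.074] [ 0.485 -0.242  0.074]
rotor boss [0.55  0.018 0.105] [0.549 0.017 0.104]
tray [0.485 0.293 0.003] [0.485 0.293 0.003]
jar [ 0.705 -0.21   0.085] [ 0.704 -0.211  0.084]
rack [ 0.771 -0.002  0.035] [ 0.771 -0.001  0.037]
bottle [0.739 0.223 0.13 ] [0.739 0.224 0.131]
side zeros 0.00414453125
stand top [ 0.48  -0.253  0.074] [ 0.481 -0.262  0.093]
rotor boss [0.547 0.009 0.107] [0.547 0.008 0.108]
tray [0.485 0.29  0.003] [0.485 0.289 0.004]
jar [ 0.704 -0.214  0.085] [ 0.704 -0.213  0.084]
rack [ 0.765 -0.019  0.035] [ 0.765 -0.018  0.034]
bottle [0.737 0.211 0.13 ] [0.736 0.207 0.133]
```

```bash
cat >> h.py <<'E'
def wristT(state,c):
    Rt=Ro.from_euler('xyz',state['eef_rot'],degrees=True).as_matrix()
    o=-c['view'][:3,:3].T@c['view'][:3,3]
    return Rt,Rt.T@(o-state['tcp_pos'])
def shift(state,target,yaw=None):
    """shift in tool axes to bring TCP to target, turn rad about tool z (tool down: yaw decreases with +turn)"""
    Rt=Ro.from_euler('xyz',state['eef_rot'],degrees=True).as_matrix()
    s=Rt.T@(np.asarray(target)-state['tcp_pos'])
    t=None
    if yaw is not None:
        t=-np.radians((yaw-state['eef_rot'][2]+180)%360-180)
    return s.round(4),t
E
python3 - <<'E'
from plant import *
from h import *
s=r.get_state();c=calibration('wrist')
Rt,o=wristT(s,c);print(Rt.round(3),o, Rt.T@(-c['view'][2,:3]))
for P in ([.5,-.2,.25],[.5,-.05,.25]):print(shift(s,P))
E
```

```text
[[-0.942 -0.337 -0.001]
 [-0.337  0.942  0.001]
 [ 0.     0.001 -1.   ]] [ 0.0788731  -0.00069727 -0.15698026] [-2.89517229e-01  3.72868591e-04  9.57172730e-01]
(array([-0.4033,  0.3179, -0.0238]), None)
(array([-0.4539,  0.4591, -0.0236]), None)
```

Request:
{"method": "servo_tool", "body": {
  "grip": [-1,-1,-1,-1,-1,-1,-1,-1,-1,-1],
  "translation": [
    [-0.04,0.0265,0],
    [-0.08,0.053,0],
    [-0.12,0.08,0],
    [-0.16,0.106,0],
    [-0.2,0.1325,0],
    [-0.24,0.159,0],
    [-0.28,0.1855,0.01],
    [-0.31,0.205,0.02],
    [-0.335,0.22,0.02],
    [-0.345,0.23,0.02]
  ],
  "turn": [0,0,0,0,0,0,0,0,0,0]
}}

```text
time_s: 0.98
tcp_pos: [0.4755, -0.3008, 0.206]
eef_rot: [180.0, -0.0, -160.3]
contact_force: [0.3, -1.4, 0.0]
gripper_width: 0.0876
```

```bash
cat > snap.py <<'E'
import sys
from plant import *
from h import *
import pickle
n=sys.argv[1]
s=r.get_state();c=calibration('wrist');p,d=capture('wrist')
cv2.imwrite(f'pics/{n}.png',p);pickle.dump((s,c,p,d),open(f'pics/{n}.pkl','wb'))
print(s['time_s'],s['tcp_pos'].round(4),s['eef_rot'].round(2),s['contact_force'].round(2),s['gripper_width'])
E
python3 snap.py w1
```

```text
0.9833 [ 0.4755 -0.3008  0.206 ] [ 1.7998e+02 -2.0000e-02 -1.6030e+02] [ 0.34 -1.45  0.02] 0.08758603871516478
```

View pics/w1.png

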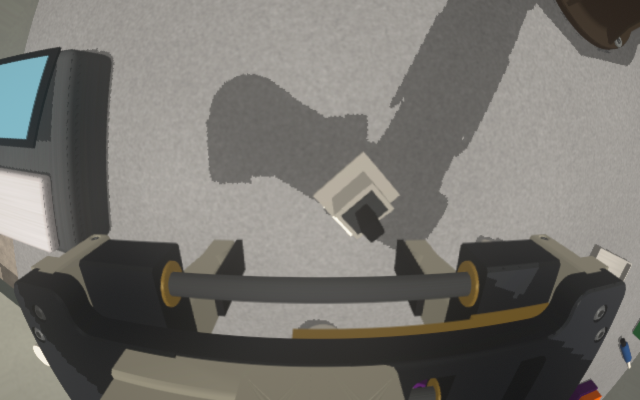

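The wrist view shows the stand at about (358,195), with the pick handle at (370,222). I'll enlarge it.

```bash
python3 - <<'E'
import cv2
p=cv2.imread('pics/w1.png')[140:260,290:450]
cv2.imwrite('pics/w1z.png',cv2.resize(p,None,fx=5,fy=5,interpolation=cv2.INTER_CUBIC))
p=cv2.imread('pics/side0.png')[300:375,220:300]
q=cv2.imread('pics/scene0.png')[95:145,290:335]
cv2.imwrite('pics/sz.png',cv2.hconcat([cv2.resize(p,(560,525),interpolation=cv2.INTER_CUBIC)]))
E
```

```text
(no output)
```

View pics/w1z.png

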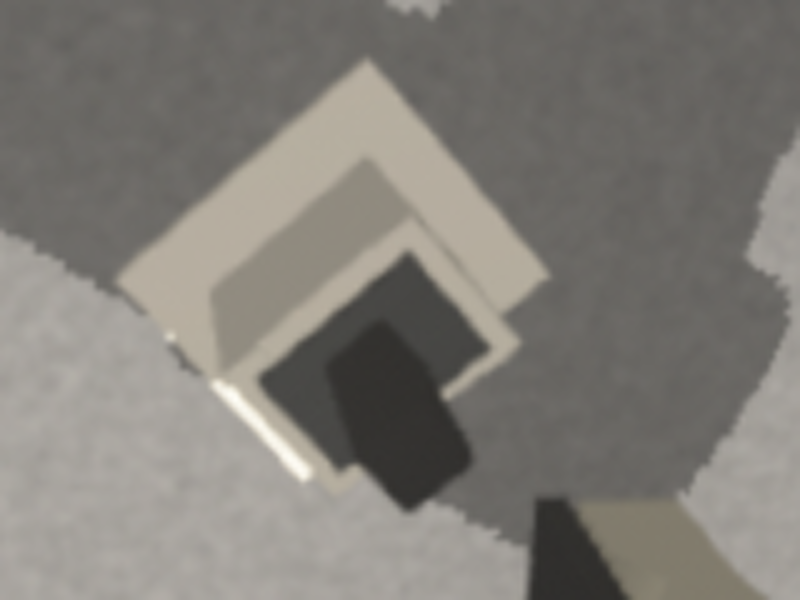

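View pics/sz.png

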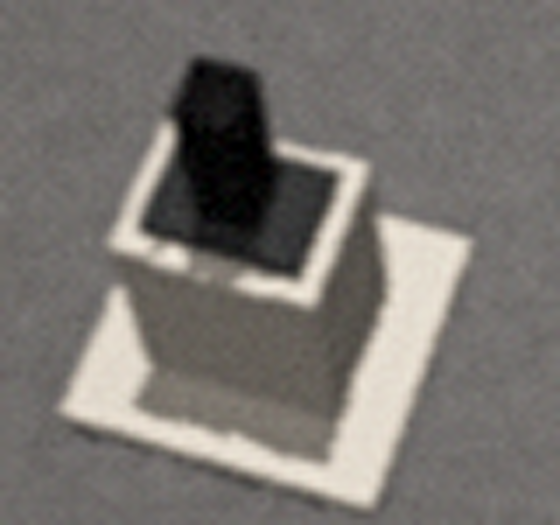

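```bash
python3 - <<'E'
import pickle
from h import *
from plant import calibration
s,c,p,d=pickle.load(open('pics/w1.pkl','rb'))
f=lambda L:np.array(L,float)/5+[290,140]
for nm,L,z in (('plate',[(410,252),(490,350),(338,468),(262,378)],.074),('block',[(412,215),(520,342),(338,492),(220,372)],.070),('foot',[(367,58),(550,275),(118,278)],.004)):
    u=f(L);P=plane(c,u[:,0],u[:,1],z,True);print(nm,P.round(4).tolist(),P.mean(0).round(4))
    e=P[1]-P[0];g=P[-1]-P[0];print(np.linalg.norm(e),np.linalg.norm(g),np.degrees(np.arctan2(e[1],e[0])),np.degrees(np.arctan2(g[1],g[0])))
c=calibration('side')
u=np.array([(113,243),(315,305),(370,160),(165,125)])/7+[220,300]
P=plane(c,u[:,0],u[:,1],.07);print('side block',P.round(4),P.mean(0))
u=np.array([(60,410),(375,508),(470,238)])/7+[220,300]
P=plane(c,u[:,0],u[:,1],.004);print('side foot',P.round(4),(P[0]+P[2])/2)
E
```

```text
plate [[0.4536, -0.2548, 0.074], [0.4667, -0.2317, 0.074], [0.5003, -0.2512, 0.074], [0.4875, -0.2728, 0.074]] [ 0.477  -0.2526  0.074 ]
0.026491328652117143 0.03835628834424566 60.49297039996221 -28.011629059596476
block [[0.4473, -0.2562, 0.07], [0.4639, -0.2251, 0.07], [0.5066, -0.2481, 0.07], [0.4903, -0.2804, 0.07]] [ 0.477  -0.2525  0.07  ]
0.03524879134973563 0.049382230517243615 61.84870351909341 -29.33447440518002
foot [[0.4261, -0.2642, 0.004], [0.4595, -0.2017, 0.004], [0.4963, -0.3011, 0.004]] [ 0.4606 -0.2557  0.004 ]
0.0708507755371986 0.07925572509574329 61.89190675709146 -27.78250164347072
side block [[ 0.4486 -0.2561  0.07  ]
 [ 0.4921 -0.2801  0.07  ]
 [ 0.5088 -0.2474  0.07  ]
 [ 0.4628 -0.229   0.07  ]] [ 0.47804537 -0.25316769  0.07      ]
side foot [[ 0.426  -0.2631  0.004 ]
 [ 0.4976 -0.3019  0.004 ]
 [ 0.5299 -0.2391  0.004 ]] [ 0.47796067 -0.25112375  0.004     ]
```

Request:
{"method": "servo_tool", "body": {
  "grip": [-1,-1,-1,-1,-1,-1,-1,-1,-1,-1],
  "translation": [
    [-0.025,0.03,0],
    [-0.05,0.06,0],
    [-0.075,0.09,0],
    [-0.1,0.12,0],
    [-0.125,0.15,0],
    [-0.15,0.18,0.0],
    [-0.175,0.21,0.01],
    [-0.2,0.24,0.02],
    [-0.22,0.265,0.03],
    [-0.224,0.271,0.035]
  ],
  "turn": [0,0,0,0,0,0,0,0,0,0]
}}

```text
time_s: 1.87
tcp_pos: [0.5952, 0.032, 0.1699]
eef_rot: [180.0, -0.1, -160.1]
contact_force: [-0.3, -0.8, 0.5]
gripper_width: 0.0877
```

```bash
python3 snap.py w2; python3 - <<'E'
import cv2
p=cv2.imread('pics/w2.png')
cv2.imwrite('pics/w2z.png',cv2.resize(p[100:300,220:420],None,fx=3,fy=3,interpolation=cv2.INTER_CUBIC))
E
```

```text
1.8667 [0.5952 0.032  0.1699] [ 1.7998e+02 -5.0000e-02 -1.6014e+02] [-0.29 -0.8   0.51] 0.08770248444722624
```

View pics/w2.png

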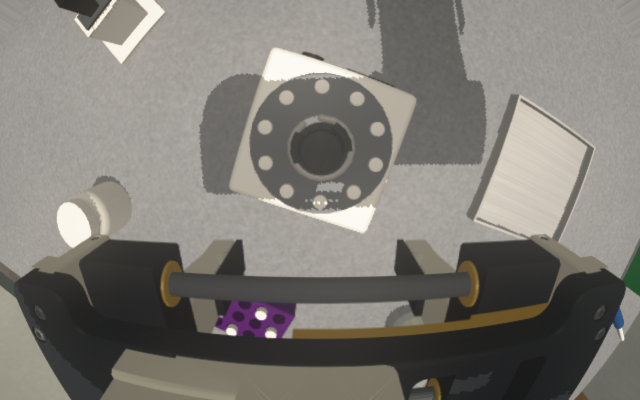

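View pics/w2z.png

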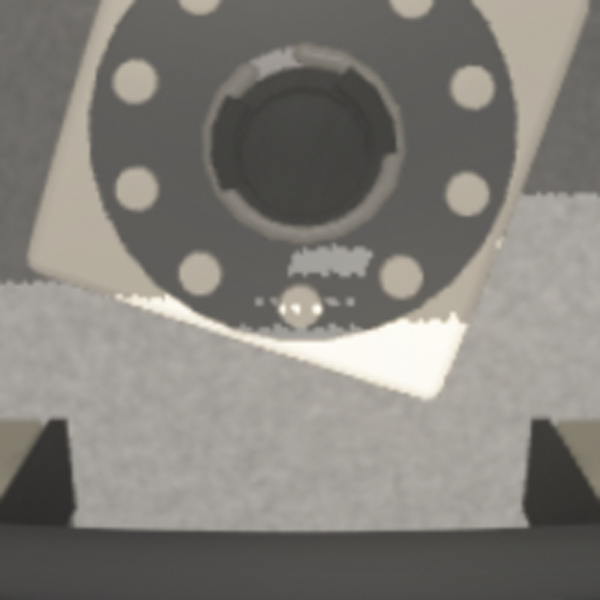

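```bash
python3 - <<'E'
import cv2,numpy as np
p=cv2.imread('pics/w2.png')[108:188,281:361]
p=np.clip(p.astype(float)*1.6,0,255).astype(np.uint8)
cv2.imwrite('pics/w2h.png',cv2.resize(p,None,fx=7.5,fy=7.5,interpolation=cv2.INTER_CUBIC))
E
```

```text
(no output)
```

View pics/w2h.png

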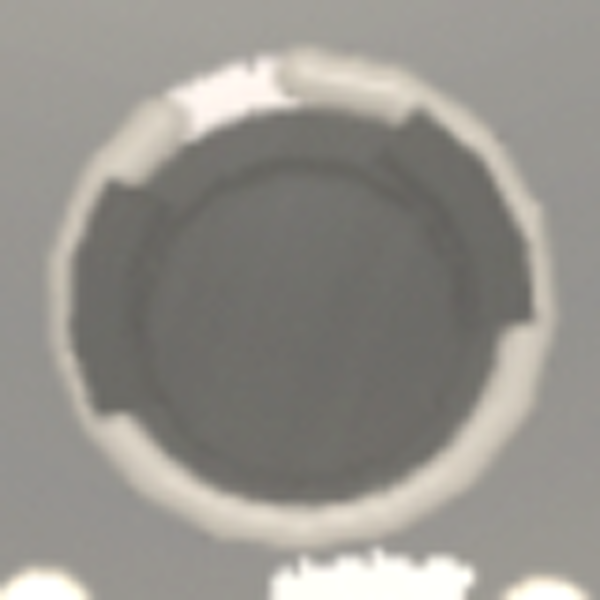

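```bash
python3 - <<'E'
import pickle
from h import *
from plant import calibration
from scipy.optimize import least_squares
# disc height from scene/side depth
for n,(u,v) in (('scene',(341,190)),('side',(277,215))):
    c=calibration(n);d=np.load(f'pics/{n}0.npy');P=depthpts(c,d)[v-50:v+50,u-60:u+60].reshape(-1,3)
    rr=np.hypot(P[:,0]-.548,P[:,1]-.014)
    q=P[(rr>.035)&(rr<.045)];print(n,'disc z',np.median(q[:,2]),np.percentile(q[:,2],[10,90]))
    q=P[(rr<.012)];print('boss z',np.median(q[:,2]), 'xy')
s,c,p,d=pickle.load(open('pics/w2.pkl','rb'))
v,u=np.mgrid[:400,:640];o,ray=pix2ray(c,u,v,True)
ax=-c['view'][2,:3];P=o+ray*(d/(ray@ax))[...,None]
rr=np.hypot(P[...,0]-.548,P[...,1]-.014)
for a,b in((0,.012),(.0225,.0255),(.035,.045),(.066,.07)):
    q=P[(rr>a)&(rr<b)];print('wrist',a,np.percentile(q[:,2],[10,50,90]).round(4),len(q))
E
```

```text
scene disc z 0.05703162781558302 [0.05509239 0.05927401]
boss z 0.10534811762692864 xy
side disc z 0.058654682888828136 [0.05711557 0.06044097]
boss z 0.10670377767709782 xy
wrist 0 [0.1038 0.1046 0.1055] 857
wrist 0.0225 [0.0875 0.2746 0.2855] 5518
wrist 0.035 [0.0563 0.2684 0.2833] 11315
wrist 0.066 [0.0349 0.2569 0.2766] 5064
```

```bash
python3 - <<'E'
import pickle
from h import *
from plant import calibration
from scipy.optimize import least_squares
C=np.array([.548,.014])
def rep(nm,P):
    rr=np.hypot(P[...,0]-C[0],P[...,1]-C[1]);z=P[...,2]
    out=[]
    for a,b,lo,hi in((0,.012,.09,.12),(.028,.045,.05,.07),(.067,.085,.025,.045),(.12,.16,-.02,.02)):
        q=z[(rr>a)&(rr<b)&(z>lo)&(z<hi)];out.append((round(float(np.median(q)),5),len(q)))
    print(nm,'boss,disc,box,table',out)
for n in('scene','side'):
    c=calibration(n);d=np.load(f'pics/{n}0.npy');rep(n,depthpts(c,d))
s,c,p,d=pickle.load(open('pics/w2.pkl','rb'))
v,u=np.mgrid[:400,:640];o,ray=pix2ray(c,u,v,True)
ax=-c['view'][2,:3];P=o+ray*(d/(ray@ax))[...,None];rep('wrist',P)
hsv=cv2.cvtColor(p,cv2.COLOR_BGR2GRAY)
# caps: bright blobs on disc
g=hsv.copy();m=(g>135).astype(np.uint8);
W=plane(c,u,v,.062,True);r2=np.hypot(W[...,0]-C[0],W[...,1]-C[1]);m[(r2>.063)|(r2<.03)]=0
n,l,st,ce=cv2.connectedComponentsWithStats(m)
pts=[]
for i in range(1,n):
    if st[i,4]>80:
        w=plane(c,*ce[i],.0625,True);pts.append(w);print(ce[i].round(1),st[i,2:],w.round(4),round(float(np.hypot(*(w[:2]-C))),4),round(float(np.degrees(np.arctan2(w[1]-C[1],w[0]-C[0]))),1))
E
```

```text
scene boss,disc,box,table [(0.10535, 49), (0.05699, 311), (0.03436, 574), (-0.00071, 3518)]
side boss,disc,box,table [(0.1067, 91), (0.0586, 503), (0.03592, 968), (0.00087, 6001)]
wrist boss,disc,box,table [(0.1046, 857), (0.0566, 4560), (0.03433, 5475), (-0.00118, 24532)]
[319.4  80.8] [ 46  21 355] [ 0.4953 -0.0047  0.0625] 0.0559 -160.4
[297.6 187.6] [133 132 907] [0.5889 0.0088 0.0625] 0.0412 -7.3
[286.  97.] [ 15  15 177] [ 0.5177 -0.0265  0.0625] 0.0506 -126.8
[356.7  98.4] [ 15  14 168] [0.4984 0.0298 0.0625] 0.0521 162.3
[264.6 126.6] [ 14  14 161] [ 0.5475 -0.0356  0.0625] 0.0496 -90.6
[377.1 128.5] [ 15  14 162] [0.5162 0.0554 0.0625] 0.0522 127.5
[265.1 162.5] [ 14  14 157] [ 0.5771 -0.0254  0.0625] 0.049 -53.6
[375.4 164.3] [ 14  14 159] [0.5459 0.0655 0.0625] 0.0516 92.4
[329.9 186.8] [ 28  10 211] [0.5785 0.0352 0.0625] 0.0371 34.8
[286.2 190.8] [ 14  14 151] [5.95e-01 1.00e-04 6.25e-02] 0.049 -16.4
[353.4 191.9] [ 14  15 160] [0.5757 0.0565 0.0625] 0.0507 56.9
```

```bash
python3 - <<'E'
import pickle
from h import *
s,c,p,d=pickle.load(open('pics/w2.pkl','rb'))
c=dict(c);
caps=np.array([(286.,97),(356.7,98.4),(264.6,126.6),(377.1,128.5),(265.1,162.5),(375.4,164.3),(286.2,190.8),(353.4,191.9)])
Q=plane(c,caps[:,0],caps[:,1],.0625-.0012,True)[:,:2]   # model world reads 1.2mm low
A=np.c_[2*Q,np.ones(len(Q))];x=np.linalg.lstsq(A,(Q**2).sum(1),rcond=None)[0];cen=x[:2]
print('centre',cen,'R',np.hypot(*(Q-cen).T).round(4),np.degrees(np.arctan2(*(Q-cen).T[::-1])).round(1))
h=lambda L:np.array(L,float)/7.5+[281,108]
k=h([(287,75),(180,115),(410,108),(112,180),(530,322),(100,410)])
K=plane(c,k[:,0],k[:,1],.0828-.0012,True)[:,:2]-cen
print('ring end, other; lug170,250 lug110 lug310'); print(np.hypot(*K.T).round(4),np.degrees(np.arctan2(*K.T[::-1])).round(1))
# box top corners: edges by approx corner pixels
b=np.array([(276,48),(415,98),(368,232),(230,187)])
B=plane(c,b[:,0],b[:,1],.0357-.0012,True)[:,:2];print(B.round(4),B.mean(0))
for i in range(4):
    e=B[(i+1)%4]-B[i];print(np.hypot(*e),np.degrees(np.arctan2(e[1],e[0]))%90)
E
```

```text
centre [0.54680688 0.01501819] R [0.0509 0.0507 0.0508 0.0508 0.0508 0.0508 0.0508 0.0508] [-125.   162.9  -89.1  127.   -53.    91.   -17.    55. ]
ring end, other; lug170,250 lug110 lug310
[0.0236 0.023  0.0233 0.0232 0.0248 0.0244] [-157.3 -127.6  169.7 -102.8  104.1  -40.3]
[[ 0.4755 -0.0548]
 [ 0.4737  0.0847]
 [ 0.6157  0.0919]
 [ 0.6182 -0.0552]] [0.54578896 0.01666727]
0.1395970562157388 0.7376010692870807
0.1421255473229231 2.897453881127709
0.14709917392624766 0.9630917279262832
0.14261961769081097 89.87599816010089
```

Request:
{"method": "servo_tool", "body": {
  "grip": [-1,-1,-1,-1,-1,-1,-1,-1,-1,-1],
  "translation": [
    [0.02,-0.022,-0.02],
    [0.045,-0.05,-0.03],
    [0.072,-0.079,-0.03],
    [0.099,-0.108,-0.03],
    [0.126,-0.137,-0.03],
    [0.15,-0.164,-0.03],
    [0.175,-0.192,-0.03],
    [0.197,-0.215,-0.03],
    [0.2075,-0.2275,-0.03],
    [0.2075,-0.2275,-0.02]
  ],
  "turn": [-0.1,-0.2,-0.3,-0.4,-0.5,-0.6,-0.7226,-0.7226,-0.7226,-0.7226]
}}

```text
time_s: 2.75
tcp_pos: [0.4746, -0.2596, 0.1933]
eef_rot: [-179.8, 0.0, -119.1]
contact_force: [0.9, 0.6, -0.1]
gripper_width: 0.0878
```

```bash
python3 snap.py w3;python3 - <<'E'
from plant import *
from h import *
s=r.get_state();print(s['joints'].round(1));print(shift(s,[.4775,-.2525,.088],-118.7))
c=calibration('wrist');print(proj(c,[.4775,-.2525,.124],True))
E
```

```text
2.75 [ 0.4746 -0.2596  0.1933] [-179.84    0.   -119.09] [ 0.91  0.65 -0.07] 0.08779171098761815
[ -7.7   9.5 -19.4  -0.  -61.2 -21.4]
(array([-0.0063, -0.0007,  0.1021]), np.float64(-0.007360966964739456))
[318.66224283 226.19486354]
```

View pics/w3.png

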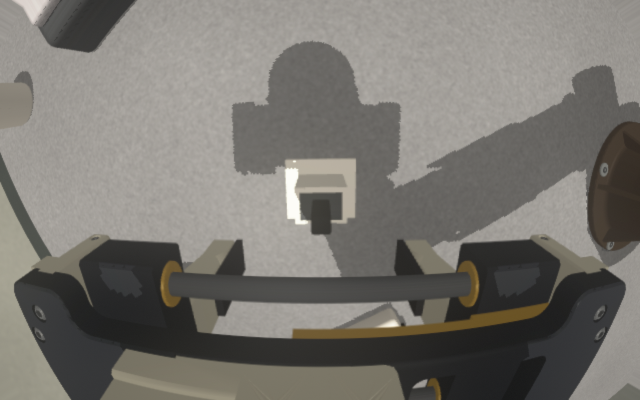

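Request:
{"method": "servo_tool", "body": {
  "grip": [-1,-1],
  "translation": [
    [0,0,0],
    [0,0,0]
  ],
  "turn": [0,0]
}}

```text
time_s: 2.97
tcp_pos: [0.4755, -0.2559, 0.1914]
eef_rot: [180.0, -0.0, -118.9]
contact_force: [-0.2, -0.6, -0.2]
gripper_width: 0.0877
```

```bash
python3 - <<'E'
from plant import *
from h import *
s=r.get_state();print(s['joints'].round(1),s['tcp_pos'],s['eef_rot']);print(shift(s,[.4775,-.2525,.088],-118.7))
E
```

```text
[ -7.5   9.4 -19.3  -0.  -61.3 -21.4] [ 0.47552421 -0.25585996  0.19142108] [ 1.79964799e+02 -1.19436759e-02 -1.18894663e+02]
(array([-0.0039, -0.0002,  0.1034]), np.float64(-0.0033975029333973296))
```

Request:
{"method": "servo_tool", "body": {
  "grip": [-1,-1,-1,-1,-0.5,0,0.5,1,1,1],
  "newtons": 30,
  "translation": [
    [-0.004,0,0.03],
    [-0.004,0,0.06],
    [-0.004,0,0.09],
    [-0.004,0,0.102],
    [-0.004,0,0.102],
    [-0.004,0,0.102],
    [-0.004,0,0.102],
    [-0.004,0,0.102],
    [-0.004,0,0.102],
    [-0.004,0,0.102]
  ],
  "turn": [0,0,0,0,0,0,0,0,0,0]
}}

```text
time_s: 3.8
tcp_pos: [0.4782, -0.2527, 0.0906]
eef_rot: [-179.9, 0.0, -118.9]
contact_force: [-1.0, -0.7, 0.3]
gripper_width: 0.0531
```

Request:
{"method": "servo_tool", "body": {
  "grip": [1,1,1,1,1,1],
  "translation": [
    [0,0,0],
    [0,0,0],
    [0,0,0],
    [0,0,0],
    [0,0,0],
    [0,0,0]
  ],
  "turn": [0,0,0,0,0,0]
}}

```text
time_s: 4.3
tcp_pos: [0.4776, -0.2527, 0.0895]
eef_rot: [180.0, -0.0, -118.9]
contact_force: [-0.8, 0.6, -0.1]
gripper_width: 0.0159
```

Request:
{"method": "servo_tool", "body": {
  "grip": [1,1,1,1,1,1],
  "translation": [
    [0,0,-0.01],
    [0,0,-0.03],
    [0,0,-0.06],
    [0,0,-0.09],
    [0,0,-0.11],
    [0,0,-0.11]
  ],
  "turn": [0,0,0,0,0,0]
}}

```text
time_s: 4.8
tcp_pos: [0.48, -0.2535, 0.2053]
eef_rot: [-179.5, 0.1, -118.9]
contact_force: [1.1, 0.2, -0.6]
gripper_width: 0.0154
```

```bash
python3 snap.py w4; python3 - <<'E'
from plant import *
from h import *
p,d=capture('side')
cv2.imwrite('pics/side4.png',cv2.resize(p[180:380,170:370],None,fx=2,fy=2,interpolation=cv2.INTER_CUBIC))
w=cv2.imread('pics/w4.png');cv2.imwrite('pics/w4z.png',cv2.resize(w[150:250,270:370],None,fx=6,fy=6,interpolation=cv2.INTER_CUBIC))
E
```

```text
4.8 [ 0.48   -0.2535  0.2053] [-1.7954e+02  9.0000e-02 -1.1885e+02] [ 1.05  0.15 -0.65] 0.015382215030169316
```

View pics/w4z.png

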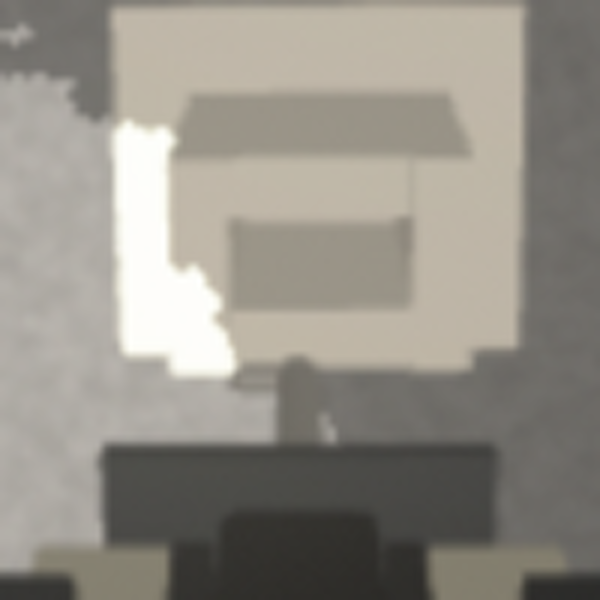

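View pics/side4.png

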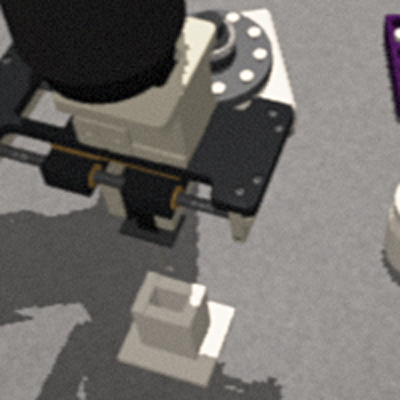

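```bash
cat >> h.py <<'E'
def toolpix(s,c,P):
    Rt=Ro.from_euler('xyz',s['eef_rot'],degrees=True).as_matrix()
    return proj(c,s['tcp_pos']+np.asarray(P,float)@Rt.T,True)
def tooldec(s,c,u,v,zt):
    Rt=Ro.from_euler('xyz',s['eef_rot'],degrees=True).as_matrix()
    o,d=pix2ray(c,u,v,True);o=Rt.T@(o-s['tcp_pos']);d=d@Rt
    return o+d*((zt-o[2])/d[...,2])[...,None]
E
python3 - <<'E'
import pickle
from h import *
s,c,p,d=pickle.load(open('pics/w4.pkl','rb'))
print(toolpix(s,c,[[0,0,.0795],[0,-.0095,.0795],[0,0,.0195],[.013,.02,.0155],[.013,-.02,.0155]]))
for u,v in((320,209.8),(319.5,215),(308.8,213)):print(tooldec(s,c,u,v,.0795))
for u,v in((287.5,224.5),(352.8,224.5)):print(tooldec(s,c,u,v,.0155))
E
```

```text
[[319.49248804 212.9038353 ]
 [307.69841403 212.89199225]
 [319.58417977 243.48242383]
 [353.03699518 226.27323174]
 [286.18505821 226.23538115]]
[0.00262757 0.0004047  0.0795    ]
[-1.78431081e-03  7.83432605e-06  7.95000000e-02]
[-9.05157901e-05 -8.61285470e-03  7.95000000e-02]
[ 0.01411523 -0.01917026  0.0155    ]
[0.01413591 0.01981497 0.0155    ]
```

Request:
{"method": "servo_tool", "body": {
  "grip": [1,1,1,1,1,1,1,1,1,1],
  "translation": [
    [-0.02,0.01,0],
    [-0.05,0.024,0],
    [-0.085,0.04,0],
    [-0.12,0.057,0],
    [-0.155,0.0735,0],
    [-0.19,0.09,0],
    [-0.22,0.104,0],
    [-0.238,0.1125,0],
    [-0.2424,0.1146,0.01],
    [-0.2424,0.1146,0.02]
  ],
  "turn": [-0.08,-0.16,-0.24,-0.32,-0.4,-0.48,-0.5219,-0.5219,-0.5219,-0.5219]
}}

```text
time_s: 5.73
tcp_pos: [0.4941, 0.0163, 0.1786]
eef_rot: [180.0, 0.0, -88.9]
contact_force: [0.6, -0.5, -0.9]
gripper_width: 0.0162
```

Request:
{"method": "servo_tool", "body": {
  "grip": [1,1,1],
  "translation": [
    [0,0,0],
    [0,0,0],
    [0,0,0]
  ],
  "turn": [0,0,0]
}}

```text
time_s: 5.98
tcp_pos: [0.4942, 0.0138, 0.1792]
eef_rot: [179.9, -0.0, -89.1]
contact_force: [-0.3, 0.7, 0.4]
gripper_width: 0.0157
```

```bash
python3 snap.py w5; python3 - <<'E'
from plant import *
from h import *
s=r.get_state();print(shift(s,[.4968,.0141,.15],-89.0),s['joints'].round(1))
w=cv2.imread('pics/w5.png');cv2.imwrite('pics/w5z.png',cv2.resize(w[90:250,240:400],None,fx=3.75,fy=3.75,interpolation=cv2.INTER_CUBIC))
E
```

```text
5.9833 [0.4942 0.0138 0.1792] [ 1.7994e+02 -3.0000e-02 -8.9080e+01] [-0.29  0.69  0.35] 0.015710330245431673
(array([-0.0001, -0.0024,  0.0296]), np.float64(-0.0014053061027009556)) [ 24.4   5.7 -25.5   0.  -58.9 -23.5]
```

View pics/w5z.png

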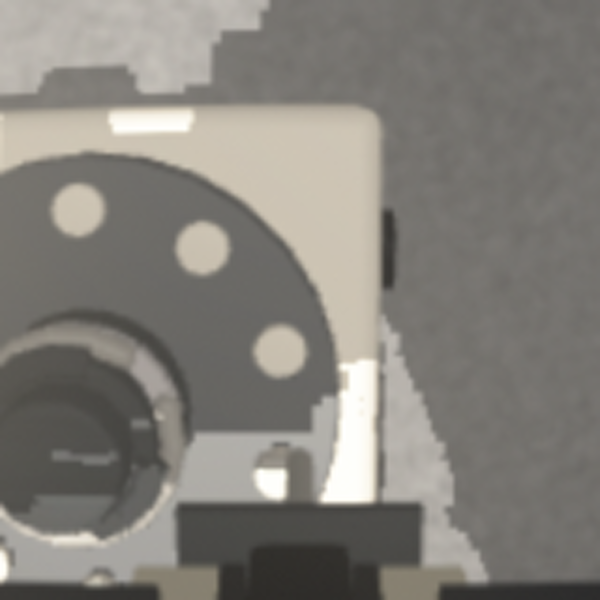

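```bash
python3 - <<'E'
import pickle
from h import *
s,c,p,d=pickle.load(open('pics/w5.pkl','rb'))
q=np.clip(p[165:240,240:330].astype(float)*1.5,0,255).astype(np.uint8)
cv2.imwrite('pics/w5h.png',cv2.resize(q,None,fx=8,fy=8,interpolation=cv2.INTER_CUBIC))
cen=np.array([.5468,.0150]);a=np.radians(181);e=np.array([np.cos(a),np.sin(a)]);t=np.array([-e[1],e[0]])
# predicted: slot edges at rim at face height, ring end
dz=-.0012
for nm,r_,w,z in(('mouthL',.026,.0045,.0797),('mouthR',.026,-.0045,.0797),('toe',.0405,0,.0998)):
    P=np.r_[cen+r_*e+w*t,z+dz];uv=proj(c,P,True);print(nm,uv,(uv-[240,165])*8)
b=np.radians(201);P=np.r_[cen+.024*np.array([np.cos(b),np.sin(b)]),.0827+dz];print((proj(c,P,True)-[240,165])*8)
print((toolpix(s,c,[[0,0,.0795],[0,-.0095,.0795]])-[240,165])*8)
E
```

```text
mouthL [288.23051423 200.5734238 ] [385.84411382 284.58739044]
mouthR [288.53575941 210.41704194] [388.2860753  363.33633552]
toe [303.88133171 212.82490951] [511.05065367 382.59927606]
[350.28699694 259.24737998]
[[631.98552641 383.37664822]
 [537.64217142 383.27932034]]
```

View pics/w5h.png

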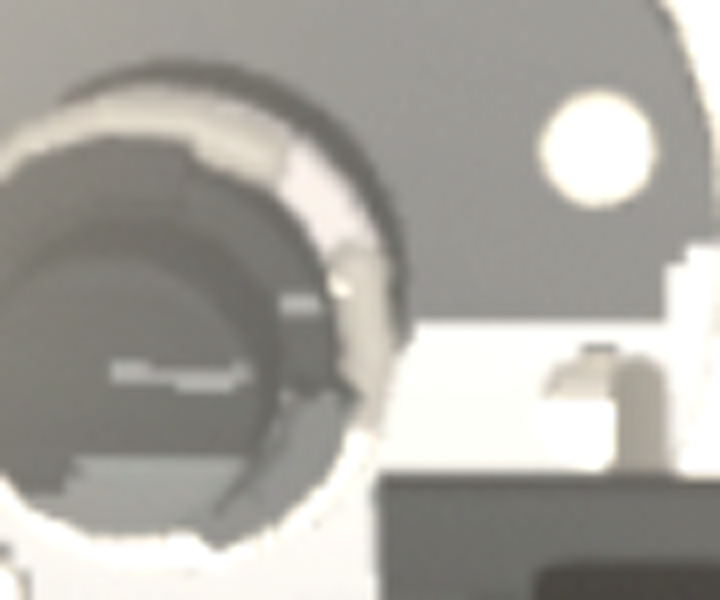

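Request:
{"method": "servo_tool", "body": {
  "grip": [1,1,1,1,1],
  "translation": [
    [0,0,0.02],
    [0,0,0.034],
    [0,0,0.037],
    [0,0,0.037],
    [0,0,0.037]
  ],
  "turn": [0,0,0,0,0]
}}

```text
time_s: 6.45
tcp_pos: [0.4949, 0.0146, 0.1433]
eef_rot: [-180.0, -0.0, -89.0]
contact_force: [0.3, -0.4, -0.1]
gripper_width: 0.0158
```

Request:
{"method": "servo_tool", "body": {
  "grip": [1,1,1],
  "translation": [
    [0,0,0.0005],
    [0,0,0.001],
    [0,0,0.001]
  ],
  "turn": [0,0,0]
}}

```text
time_s: 6.7
tcp_pos: [0.4947, 0.015, 0.1422]
eef_rot: [-179.9, 0.0, -89.0]
contact_force: [-0.5, -0.2, -1.1]
gripper_width: 0.016
```

Request:
{"method": "servo_tool", "body": {
  "grip": [1,1,1],
  "translation": [
    [0,0,0.0005],
    [0,0,0.001],
    [0,0,0.001]
  ],
  "turn": [0,0,0]
}}

```text
time_s: 6.95
tcp_pos: [0.4944, 0.015, 0.1406]
eef_rot: [-180.0, 0.0, -89.0]
contact_force: [-0.3, 0.4, -1.3]
gripper_width: 0.0157
```

Request:
{"method": "servo_tool", "body": {
  "grip": [1,1,1],
  "translation": [
    [0,0,0.0005],
    [0,0,0.001],
    [0,0,0.001]
  ],
  "turn": [0,0,0]
}}

```text
time_s: 7.2
tcp_pos: [0.4947, 0.015, 0.1398]
eef_rot: [-180.0, -0.0, -89.0]
contact_force: [-0.7, 0.4, 1.4]
gripper_width: 0.0157
```

Request:
{"method": "servo_tool", "body": {
  "grip": [1,1,1],
  "translation": [
    [0,0,0.0005],
    [0,0,0.0005],
    [0,0,0.0005]
  ],
  "turn": [0,0,0]
}}

```text
time_s: 7.45
tcp_pos: [0.4949, 0.015, 0.1396]
eef_rot: [-179.9, 0.0, -89.0]
contact_force: [-1.2, -1.4, 5.5]
gripper_width: 0.0162
```

Request:
{"method": "servo_tool", "body": {
  "grip": [1,1,1],
  "translation": [
    [0,0,0.0005],
    [0,0,0.0005],
    [0,0,0.0005]
  ],
  "turn": [0,0,0]
}}

```text
time_s: 7.7
tcp_pos: [0.4953, 0.015, 0.1395]
eef_rot: [-179.9, 0.0, -89.0]
contact_force: [-0.9, -0.4, 7.8]
gripper_width: 0.0155
```

Request:
{"method": "servo_tool", "body": {
  "grip": [1,1,1,1,1],
  "translation": [
    [0,0,-0.01],
    [0,0,-0.0184],
    [0,-0.006,-0.0184],
    [0,-0.01,-0.0184],
    [0,-0.01,-0.0184]
  ],
  "turn": [0,0,0,0,0]
}}

```text
time_s: 8.12
tcp_pos: [0.5053, 0.0153, 0.1569]
eef_rot: [-180.0, 0.0, -89.0]
contact_force: [-0.5, 0.3, -1.1]
gripper_width: 0.0158
```

```bash
cat > hub.py <<'E'
import sys,pickle
from h import *
n=sys.argv[1]
s,c,p,d=pickle.load(open(f'pics/{n}.pkl','rb'))
q=np.clip(p[165:240,240:330].astype(float)*1.3,0,255).astype(np.uint8)
cv2.imwrite(f'pics/{n}h.png',cv2.resize(q,None,fx=8,fy=8,interpolation=cv2.INTER_CUBIC))
cen=np.array([.5468,.0150]);a=np.radians(181);e=np.array([np.cos(a),np.sin(a)]);t=np.array([-e[1],e[0]])
f=lambda uv:((uv-[240,165])*8).round(0)
for nm,r_,w,z in(('mouthA',.026,.0045,.0797),('mouthB',.026,-.0045,.0797),):
    P=np.r_[cen+r_*e+w*t,z-.0012];print(nm,f(proj(c,P,True)))
for b,k in((201,'end200'),(237,'end236')):
    b=np.radians(b);P=np.r_[cen+.024*np.array([np.cos(b),np.sin(b)]),.0857-.0012];print(k,f(proj(c,P,True)))
print('shank,tip',f(toolpix(s,c,[[0,0,.0795],[0,-.0095,.0795]])).tolist())
E
python3 snap.py w6; python3 hub.py w6
```

```text
8.1167 [0.5053 0.0153 0.1569] [-1.7998e+02  1.0000e-02 -8.9000e+01] [-0.53  0.28 -1.11] 0.015752002759061547
mouthA [477. 334.]
mouthB [479. 419.]
end200 [437. 316.]
end236 [340. 199.]
shank,tip [[632.0, 383.0], [538.0, 383.0]]
```

View pics/w6h.png

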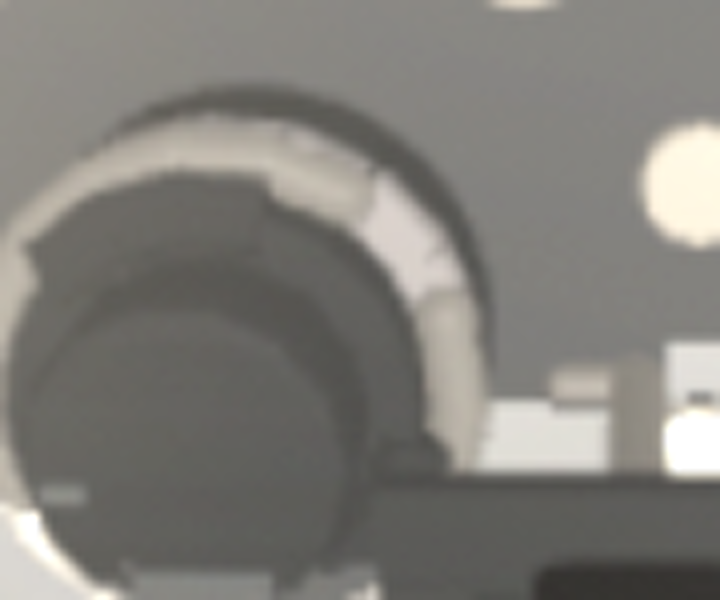

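```bash
python3 - <<'E'
import pickle
from h import *
s,c,p,d=pickle.load(open('pics/w6.pkl','rb'))
q=np.clip(p[150:235,225:310].astype(float)*1.6-20,0,255).astype(np.uint8)
cv2.imwrite('pics/w6k.png',cv2.resize(q,None,fx=9,fy=9,interpolation=cv2.INTER_CUBIC)[:600])
f=lambda L:np.array(L,float)/8+[240,165]
def up(L,z): u=f(L);return plane(c,u[:,0],u[:,1],z-.0012,True)[:,:2]
out=up([(20,235),(60,185),(115,145),(200,118),(280,125)],.0827)
print('ring outer pts',out.round(4).tolist(), np.hypot(*(out-[.5468,.015]).T).round(4))
for nm,L in(('e200',[(418,303),(466,288)]),('e236',[(375,175),(357,218)])):
    k=up(L,.0827)-[.5468,.015];print(nm,k.round(4).tolist(),np.hypot(*k.T).round(4),np.degrees(np.arctan2(*k.T[::-1])).round(1)%360)
for nm,L,z in(('lug170 edge',[(428,435)],.0887),('lug250',[(265,185)],.0887),('lug310',[(25,250)],.0887)):
    k=up(L,z)-[.5468,.015];print(nm,np.hypot(*k.T).round(4),np.degrees(np.arctan2(*k.T[::-1])).round(1)%360)
E
```

```text
ring outer pts [[0.5663, -0.0003], [0.562, -0.0055], [0.5562, -0.0096], [0.5477, -0.0123], [0.5398, -0.0117]] [0.0248 0.0255 0.0263 0.0273 0.0276]
e200 [[-0.0203, -0.009], [-0.025, -0.0106]] [0.0222 0.0272] [203.9 203. ]
e236 [[-0.0162, -0.0219], [-0.0144, -0.0175]] [0.0272 0.0227] [233.5 230.6]
lug170 edge [0.0218] [173.2]
lug250 [0.0231] [254.2]
lug310 [0.0234] [318.6]
```

View pics/w6k.png

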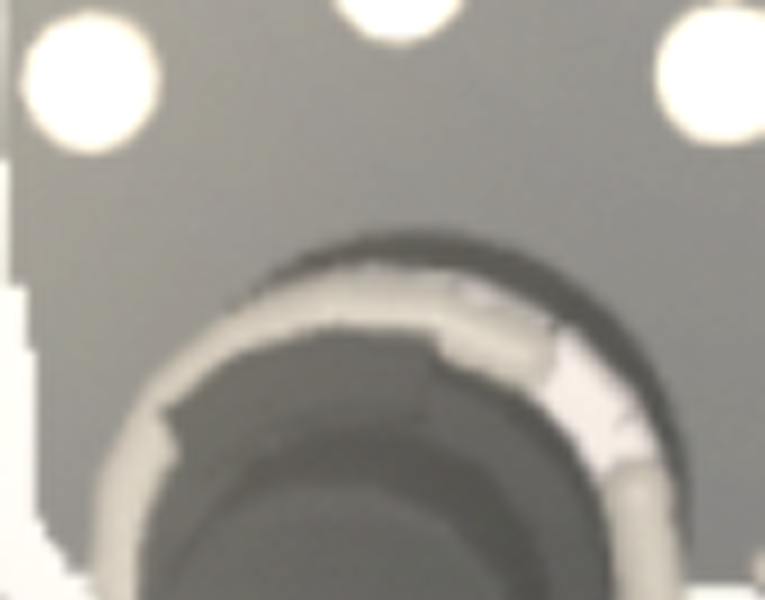

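```bash
python3 - <<'E'
import pickle
from h import *
from scipy.optimize import least_squares
for n in('w2','w5','w6'):
    s,c,p,d=pickle.load(open(f'pics/{n}.pkl','rb'))
    g=cv2.cvtColor(p,cv2.COLOR_BGR2GRAY);v,u=np.mgrid[:400,:640]
    W=plane(c,u,v,.0615,True);rr=np.hypot(W[...,0]-.5465,W[...,1]-.0150)
    m=((g>140)&(rr>.042)&(rr<.0595)).astype(np.uint8)
    k,l,st,ce=cv2.connectedComponentsWithStats(m)
    for dz in(-.0012,0.):
        Q=[]
        for i in range(1,k):
            w,h,a=st[i,2:]
            if a>90 and .7<w/h<1.4 and a/(w*h)>.68:
                Q.append(plane(c,ce[i][0],ce[i][1],.0627+dz,True)[:2]); 
        Q=np.array(Q)
        f=lambda x:(Q-(x[:2]+.0508*np.c_[np.cos(x[2]+A),np.sin(x[2]+A)])).ravel()
        A=np.round((np.arctan2(Q[:,1]-.015,Q[:,0]-.5468)-np.radians(19))/np.radians(36))*np.radians(36)+np.radians(18)
        x=least_squares(f,[.5468,.015,0.01]).x
        print(n,dz,len(Q),x[:2].round(5),np.degrees(x[2]).round(2),np.abs(f(x)).max().round(5))
E
```

```text
w2 -0.0012 9 [0.5468  0.01501] 0.97 0.00022
w2 0.0 9 [0.54666 0.01495] 0.97 0.00031
w5 -0.0012 3 [0.54669 0.01471] 0.9 3e-05
w5 0.0 3 [0.54657 0.01451] 0.9 9e-05
w6 -0.0012 5 [0.54478 0.01412] 3.54 0.00401
w6 0.0 5 [0.54468 0.01388] 3.54 0.00418
```

```bash
python3 - <<'E'
import pickle
from h import *
from scipy.optimize import least_squares
s,c,p,d=pickle.load(open('pics/w6.pkl','rb'))
g=cv2.cvtColor(p,cv2.COLOR_BGR2GRAY);v,u=np.mgrid[:400,:640]
W=plane(c,u,v,.0615,True);rr=np.hypot(W[...,0]-.5465,W[...,1]-.0150)
m=((g>140)&(rr>.042)&(rr<.0595)).astype(np.uint8)
k,l,st,ce=cv2.connectedComponentsWithStats(m)
Q=[]
for i in range(1,k):
    w,h,a=st[i,2:]
    if a>90:
        q=plane(c,ce[i][0],ce[i][1],.0615,True)[:2];print(ce[i].round(1),st[i,2:],q.round(4),np.degrees(np.arctan2(q[1]-.015,q[0]-.5468)).round(1))
        if ce[i][1]<200 and a>130 and a<260 and .8<w/h<1.25: Q.append(q)
Q=np.array(Q)
A=np.round((np.arctan2(Q[:,1]-.015,Q[:,0]-.5468)-np.radians(19))/np.radians(36))*np.radians(36)+np.radians(18)
f=lambda x:(Q-(x[:2]+.0508*np.c_[np.cos(x[2]+A),np.sin(x[2]+A)])).ravel()
x=least_squares(f,[.5468,.015,0.01]).x
print(len(Q),x,np.degrees(x[2]),f(x).round(4))
E
```

```text
[268.8 146.4] [ 16  16 194] [ 0.5475 -0.0361] -89.2
[234.6 158.5] [ 16  16 190] [ 0.5771 -0.0261] -53.6
[305.1 157.6] [ 16  16 194] [ 0.5175 -0.0269] -124.9
[220.2 206.2] [  40   90 1482] [0.5926 0.0163] 1.6
[327.3 187.7] [ 16  16 184] [ 0.4987 -0.0018] -160.7
[331.1 215.5] [ 18  17 265] [0.4948 0.0228] 171.5
4 [0.54674218 0.01462638 0.01484837] 0.8507487492866497 [ 0.      0.0001 -0.0001 -0.      0.     -0.      0.     -0.    ]
```

Request:
{"method": "servo_tool", "body": {
  "grip": [1,1,1,1],
  "translation": [
    [0.0012,0,0],
    [0.0012,-0.002,0],
    [0.0012,-0.004,0],
    [0.0012,-0.004,0]
  ],
  "turn": [0,0,0,0]
}}

```text
time_s: 8.5
tcp_pos: [0.5087, 0.014, 0.1568]
eef_rot: [180.0, -0.0, -89.0]
contact_force: [0.5, 0.1, -0.4]
gripper_width: 0.016
```

Request:
{"method": "servo_tool", "body": {
  "grip": [1,1,1],
  "translation": [
    [0,-0.001,0],
    [0,-0.002,0],
    [0,-0.002,0]
  ],
  "turn": [0,0,0]
}}

```text
time_s: 8.75
tcp_pos: [0.5106, 0.0141, 0.1569]
eef_rot: [-180.0, -0.0, -89.0]
contact_force: [-0.5, 0.3, -1.1]
gripper_width: 0.016
```

Request:
{"method": "servo_tool", "body": {
  "grip": [1,1,1],
  "translation": [
    [0,-0.0005,0],
    [0,-0.001,0],
    [0,-0.001,0]
  ],
  "turn": [0,0,0]
}}

```text
time_s: 9.0
tcp_pos: [0.5115, 0.0141, 0.157]
eef_rot: [-180.0, 0.0, -89.0]
contact_force: [-0.1, -0.2, -1.4]
gripper_width: 0.0158
```

Request:
{"method": "servo_tool", "body": {
  "grip": [1,1,1],
  "translation": [
    [0,-0.0005,0],
    [0,-0.001,0],
    [0,-0.001,0]
  ],
  "turn": [0,0,0]
}}

```text
time_s: 9.25
tcp_pos: [0.5125, 0.0141, 0.157]
eef_rot: [-180.0, -0.0, -89.0]
contact_force: [0.8, -0.6, 0.2]
gripper_width: 0.0157
```

```bash
python3 snap.py w7; python3 hub.py w7
```

```text
9.25 [0.5125 0.0141 0.157 ] [-180.   -0.  -89.] [ 0.79 -0.61  0.23] 0.01568805854229906
mouthA [549. 347.]
mouthB [550. 432.]
end200 [511. 329.]
end236 [415. 213.]
shank,tip [[632.0, 383.0], [538.0, 383.0]]
```

View pics/w7h.png

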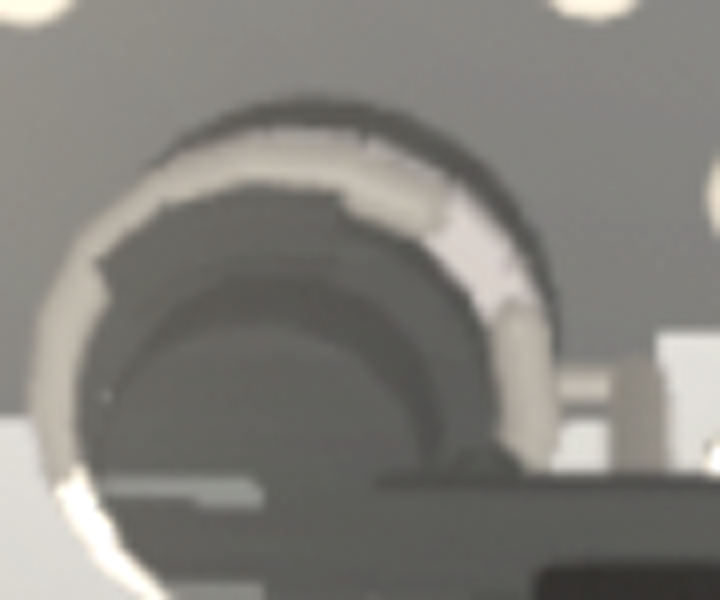

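The toe is passing under the wire near (575,388), with no contact force. The shank's left edge is at x=610 and the wire's outer edge at x=555, so about 5 mm is left to go.

Request:
{"method": "servo_tool", "body": {
  "grip": [1,1,1],
  "translation": [
    [0,-0.0007,0],
    [0,-0.0015,0],
    [0,-0.0015,0]
  ],
  "turn": [0,0,0]
}}

```text
time_s: 9.55
tcp_pos: [0.5141, 0.0141, 0.157]
eef_rot: [-180.0, -0.0, -89.0]
contact_force: [-0.6, 0.2, -0.5]
gripper_width: 0.0161
```

Request:
{"method": "servo_tool", "body": {
  "grip": [1,1,1],
  "translation": [
    [0,-0.0005,0],
    [0,-0.001,0],
    [0,-0.001,0]
  ],
  "turn": [0,0,0]
}}

```text
time_s: 9.8
tcp_pos: [0.515, 0.0141, 0.1569]
eef_rot: [180.0, -0.0, -89.0]
contact_force: [-0.1, -0.8, -1.5]
gripper_width: 0.0157
```

Request:
{"method": "servo_tool", "body": {
  "grip": [1,1,1],
  "translation": [
    [0,-0.0005,0],
    [0,-0.0005,0],
    [0,-0.0005,0]
  ],
  "turn": [0,0,0]
}}

```text
time_s: 10.05
tcp_pos: [0.5154, 0.0141, 0.1569]
eef_rot: [180.0, 0.0, -89.0]
contact_force: [-0.4, -0.4, -0.7]
gripper_width: 0.0158
```

```bash
python3 snap.py w8; python3 hub.py w8
```

```text
10.05 [0.5154 0.0141 0.1569] [180.   0. -89.] [-0.36 -0.37 -0.72] 0.015755859307959814
mouthA [578. 347.]
mouthB [579. 432.]
end200 [541. 329.]
end236 [445. 213.]
shank,tip [[632.0, 383.0], [538.0, 383.0]]
```

View pics/w8h.png

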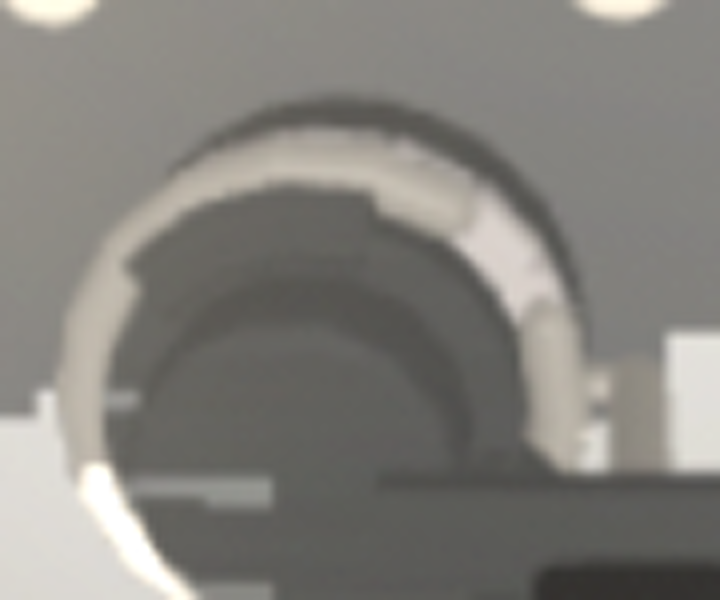

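About 2.4 mm of gap is left (585 to 610). I'll continue in half-millimetre steps.

Request:
{"method": "servo_tool", "body": {
  "grip": [1,1,1],
  "translation": [
    [0,-0.0005,0],
    [0,-0.0008,0],
    [0,-0.0008,0]
  ],
  "turn": [0,0,0]
}}

```text
time_s: 10.35
tcp_pos: [0.5163, 0.0142, 0.157]
eef_rot: [-180.0, 0.0, -89.0]
contact_force: [0.5, -0.1, -0.5]
gripper_width: 0.0156
```

Request:
{"method": "servo_tool", "body": {
  "grip": [1,1,1],
  "translation": [
    [0,-0.0005,0],
    [0,-0.0005,0],
    [0,-0.0005,0]
  ],
  "turn": [0,0,0]
}}

```text
time_s: 10.6
tcp_pos: [0.5167, 0.0141, 0.1569]
eef_rot: [180.0, -0.0, -89.0]
contact_force: [-0.2, 0.3, -0.8]
gripper_width: 0.0158
```

Request:
{"method": "servo_tool", "body": {
  "grip": [1,1,1],
  "translation": [
    [0,-0.0004,0],
    [0,-0.0004,0],
    [0,-0.0004,0]
  ],
  "turn": [0,0,0]
}}

```text
time_s: 10.85
tcp_pos: [0.5171, 0.0141, 0.1569]
eef_rot: [180.0, -0.0, -89.0]
contact_force: [0.5, 0.7, -0.8]
gripper_width: 0.0158
```

```bash
python3 snap.py w9; python3 hub.py w9
```

```text
10.85 [0.5171 0.0141 0.1569] [179.99  -0.   -89.  ] [ 0.46  0.68 -0.82] 0.015837187024206723
mouthA [595. 347.]
mouthB [595. 432.]
end200 [558. 329.]
end236 [462. 213.]
shank,tip [[632.0, 383.0], [538.0, 383.0]]
```

View pics/w9h.png

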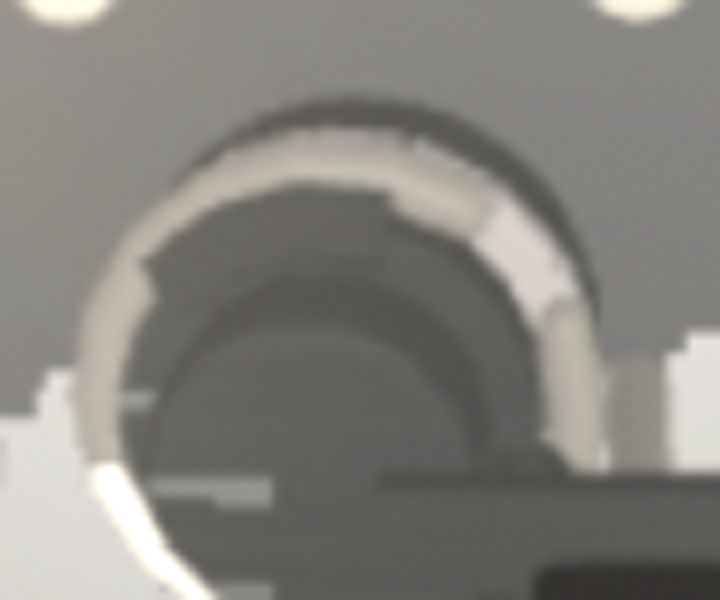

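The gap is now about 0.6 mm (604 to 610), with no force, and the toe lies under the wire. I'll raise it gently.

Request:
{"method": "servo_tool", "body": {
  "grip": [1,1,1],
  "translation": [
    [0,0,-0.0004],
    [0,0,-0.0008],
    [0,0,-0.0008]
  ],
  "turn": [0,0,0]
}}

```text
time_s: 11.15
tcp_pos: [0.517, 0.0142, 0.1577]
eef_rot: [180.0, 0.0, -89.0]
contact_force: [0.3, -0.3, -2.9]
gripper_width: 0.0159
```

Request:
{"method": "servo_tool", "body": {
  "grip": [1,1,1],
  "translation": [
    [0,0,-0.0003],
    [0,0,-0.0005],
    [0,0,-0.0005]
  ],
  "turn": [0,0,0]
}}

```text
time_s: 11.4
tcp_pos: [0.517, 0.0142, 0.1581]
eef_rot: [180.0, 0.0, -89.0]
contact_force: [-0.0, -0.2, -2.6]
gripper_width: 0.0159
```

Request:
{"method": "servo_tool", "body": {
  "grip": [1,1,1],
  "translation": [
    [0,0.0001,-0.0003],
    [0,0.0002,-0.0005],
    [0,0.0002,-0.0005]
  ],
  "turn": [0,0,0]
}}

```text
time_s: 11.65
tcp_pos: [0.5168, 0.0142, 0.1586]
eef_rot: [180.0, 0.0, -89.0]
contact_force: [0.9, 0.8, -5.2]
gripper_width: 0.0157
```

Request:
{"method": "servo_tool", "body": {
  "grip": [1,1,1],
  "translation": [
    [0,0.0001,-0.0003],
    [0,0.0002,-0.0005],
    [0,0.0002,-0.0005]
  ],
  "turn": [0,0,0]
}}

```text
time_s: 11.9
tcp_pos: [0.5165, 0.0142, 0.1591]
eef_rot: [180.0, 0.0, -89.0]
contact_force: [-0.0, 1.9, -5.8]
gripper_width: 0.0159
```

Request:
{"method": "servo_tool", "body": {
  "grip": [1,1,1],
  "translation": [
    [0,0.0001,-0.0003],
    [0,0.0002,-0.0005],
    [0,0.0002,-0.0005]
  ],
  "turn": [0,0,0]
}}

```text
time_s: 12.15
tcp_pos: [0.5163, 0.0142, 0.1596]
eef_rot: [180.0, 0.0, -89.0]
contact_force: [0.2, 2.0, -5.4]
gripper_width: 0.0159
```

```bash
python3 snap.py w10; python3 hub.py w10|tail -1
```

```text
12.15 [0.5163 0.0142 0.1596] [179.98   0.   -89.  ] [ 0.17  2.   -5.42] 0.015941127829014006
shank,tip [[632.0, 383.0], [538.0, 383.0]]
```

View pics/w10h.png

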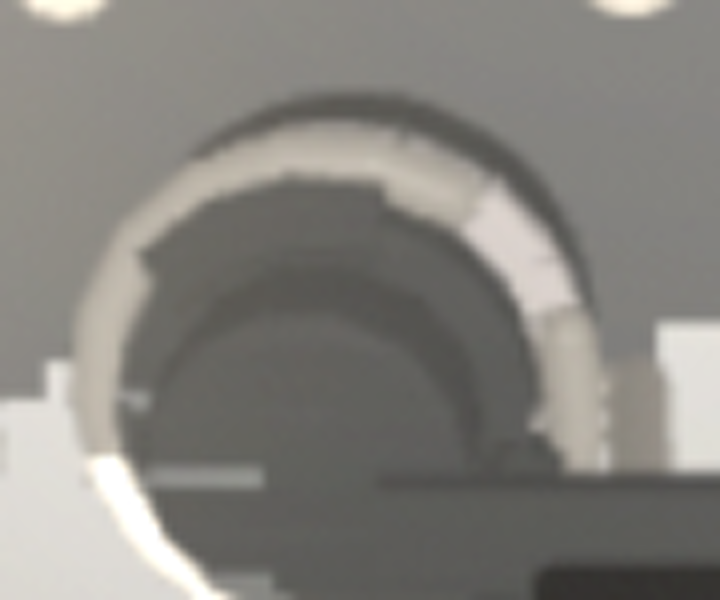

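Request:
{"method": "servo_tool", "body": {
  "grip": [1,1,1],
  "translation": [
    [0,0.0001,-0.0003],
    [0,0.0002,-0.0005],
    [0,0.0002,-0.0005]
  ],
  "turn": [0,0,0]
}}

```text
time_s: 12.45
tcp_pos: [0.5162, 0.0141, 0.1602]
eef_rot: [180.0, -0.0, -89.0]
contact_force: [-0.3, 1.0, -6.5]
gripper_width: 0.0158
```

Request:
{"method": "servo_tool", "body": {
  "grip": [1,1,1],
  "translation": [
    [0,0.0001,-0.0003],
    [0,0.0003,-0.0005],
    [0,0.0003,-0.0005]
  ],
  "turn": [0,0,0]
}}

```text
time_s: 12.7
tcp_pos: [0.5159, 0.0141, 0.1607]
eef_rot: [180.0, -0.0, -89.0]
contact_force: [0.1, 1.7, -6.1]
gripper_width: 0.0158
```

Request:
{"method": "servo_tool", "body": {
  "grip": [1,1,1],
  "translation": [
    [0,0.0001,-0.0003],
    [0,0.0002,-0.0005],
    [0,0.0002,-0.0005]
  ],
  "turn": [0,0,0]
}}

```text
time_s: 12.95
tcp_pos: [0.5158, 0.0141, 0.1613]
eef_rot: [180.0, -0.0, -89.0]
contact_force: [-0.6, 1.1, -6.5]
gripper_width: 0.0158
```

```bash
python3 snap.py w11; python3 hub.py w11|tail -1
```

```text
12.95 [0.5158 0.0141 0.1613] [179.99  -0.   -88.99] [-0.65  1.12 -6.47] 0.01577735147687934
shank,tip [[632.0, 383.0], [537.0, 383.0]]
```

View pics/w11h.png

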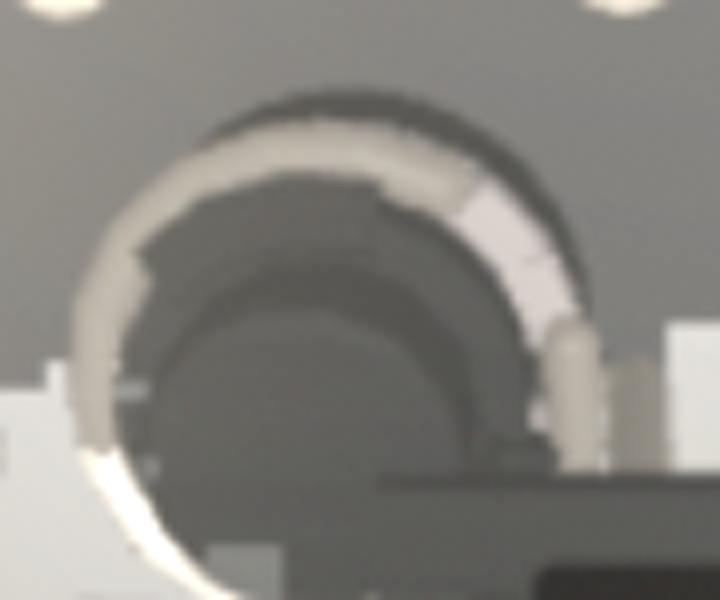

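The ring is following, with a gap of about 0.5 mm at x=605 and a load of about 6 N. I'll continue.

Request:
{"method": "servo_tool", "body": {
  "grip": [1,1,1],
  "translation": [
    [0,0.0001,-0.0003],
    [0,0.0003,-0.0005],
    [0,0.0003,-0.0005]
  ],
  "turn": [0,0,0]
}}

```text
time_s: 13.25
tcp_pos: [0.5155, 0.0141, 0.1618]
eef_rot: [180.0, 0.0, -89.0]
contact_force: [-0.1, 1.6, -7.0]
gripper_width: 0.0162
```

Request:
{"method": "servo_tool", "body": {
  "grip": [1,1,1],
  "translation": [
    [0,0.0001,-0.0003],
    [0,0.0003,-0.0005],
    [0,0.0003,-0.0005]
  ],
  "turn": [0,0,0]
}}

```text
time_s: 13.5
tcp_pos: [0.5152, 0.0141, 0.1623]
eef_rot: [180.0, -0.0, -89.0]
contact_force: [0.4, 0.5, -7.3]
gripper_width: 0.016
```

Request:
{"method": "servo_tool", "body": {
  "grip": [1,1,1],
  "translation": [
    [0,0.0001,-0.0003],
    [0,0.0003,-0.0005],
    [0,0.0003,-0.0005]
  ],
  "turn": [0,0,0]
}}

```text
time_s: 13.75
tcp_pos: [0.515, 0.0141, 0.163]
eef_rot: [-180.0, -0.0, -89.0]
contact_force: [-1.2, 1.2, -5.5]
gripper_width: 0.0157
```

```bash
python3 snap.py w12; python3 hub.py w12|tail -1
```

```text
13.75 [0.515  0.0141 0.163 ] [-1.7999e+02 -1.0000e-02 -8.8990e+01] [-1.2   1.2  -5.53] 0.01566594434835249
shank,tip [[632.0, 383.0], [538.0, 383.0]]
```

View pics/w12h.png

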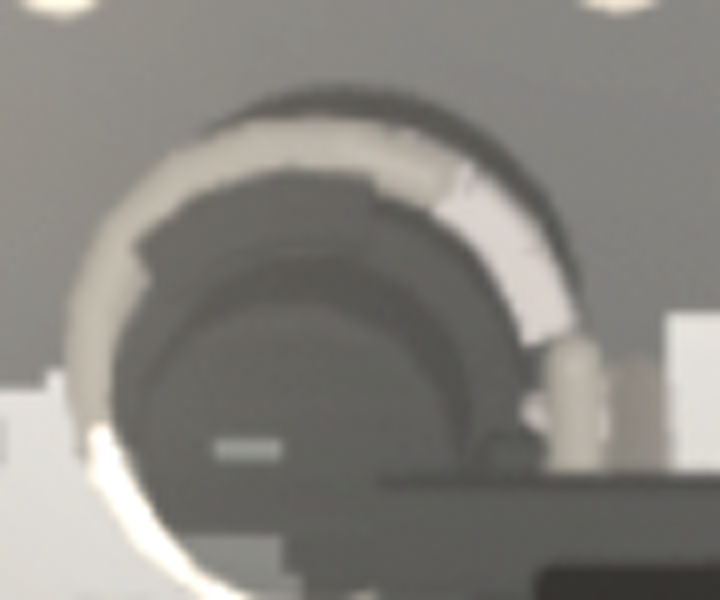

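The gap is still closed, and the wire end has drawn back along the circle towards the toe (end at y≈340, toe at y≈383). I'll keep lifting and shift slightly towards +y to stay well under the wire.

Request:
{"method": "servo_tool", "body": {
  "grip": [1,1,1],
  "translation": [
    [-0.0002,0.0001,-0.0003],
    [-0.0003,0.0003,-0.0005],
    [-0.0003,0.0003,-0.0005]
  ],
  "turn": [0,0,0]
}}

```text
time_s: 14.05
tcp_pos: [0.5148, 0.0144, 0.1635]
eef_rot: [-180.0, -0.0, -89.0]
contact_force: [-1.0, 0.2, -3.3]
gripper_width: 0.016
```

Request:
{"method": "servo_tool", "body": {
  "grip": [1,1,1],
  "translation": [
    [-0.0002,0.0001,-0.0003],
    [-0.0003,0.0003,-0.0005],
    [-0.0003,0.0003,-0.0005]
  ],
  "turn": [0,0,0]
}}

```text
time_s: 14.3
tcp_pos: [0.5146, 0.0147, 0.1641]
eef_rot: [-180.0, -0.0, -89.0]
contact_force: [0.7, 0.9, -2.9]
gripper_width: 0.0162
```

Request:
{"method": "servo_tool", "body": {
  "grip": [1,1,1],
  "translation": [
    [0,0.0001,-0.0003],
    [0,0.0003,-0.0005],
    [0,0.0003,-0.0005]
  ],
  "turn": [0,0,0]
}}

```text
time_s: 14.55
tcp_pos: [0.5142, 0.0147, 0.1645]
eef_rot: [-180.0, 0.0, -89.0]
contact_force: [0.3, 0.6, -2.4]
gripper_width: 0.0158
```

```bash
python3 snap.py w13; python3 hub.py w13|tail -1
```

```text
14.55 [0.5142 0.0147 0.1645] [-179.97    0.    -88.99] [ 0.29  0.63 -2.36] 0.01576549302914241
shank,tip [[632.0, 383.0], [538.0, 383.0]]
```

View pics/w13h.png

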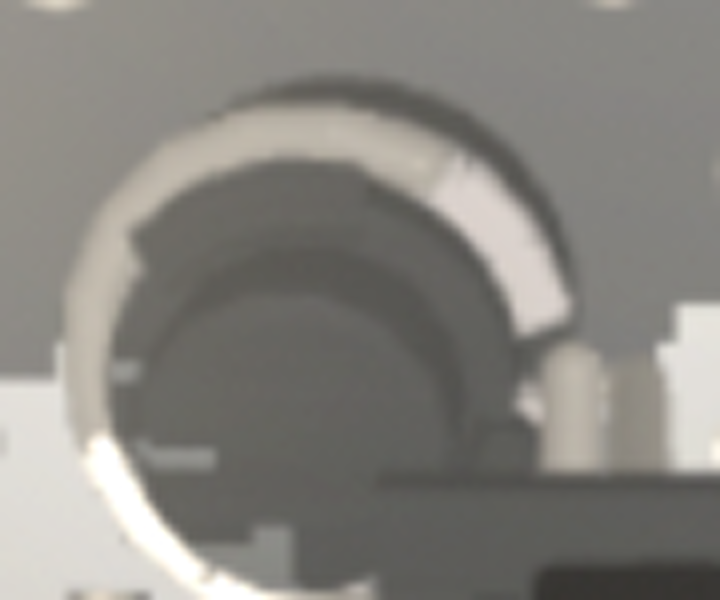

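Request:
{"method": "servo_tool", "body": {
  "grip": [1,1,1],
  "translation": [
    [0,0.0001,-0.0003],
    [0,0.0002,-0.0006],
    [0,0.0002,-0.0006]
  ],
  "turn": [0,0,0]
}}

```text
time_s: 14.85
tcp_pos: [0.514, 0.0146, 0.1651]
eef_rot: [-180.0, -0.0, -89.0]
contact_force: [-1.0, 0.6, -0.1]
gripper_width: 0.0156
```

Request:
{"method": "servo_tool", "body": {
  "grip": [1,1,1],
  "translation": [
    [0,0.0001,-0.0003],
    [0,0.0002,-0.0006],
    [0,0.0002,-0.0006]
  ],
  "turn": [0,0,0]
}}

```text
time_s: 15.1
tcp_pos: [0.5137, 0.0147, 0.1658]
eef_rot: [-180.0, -0.0, -89.0]
contact_force: [-0.5, -1.4, -1.0]
gripper_width: 0.0158
```

Request:
{"method": "servo_tool", "body": {
  "grip": [1,1,1],
  "translation": [
    [0,0.0001,-0.0003],
    [0,0.0002,-0.0006],
    [0,0.0002,-0.0006]
  ],
  "turn": [0,0,0]
}}

```text
time_s: 15.35
tcp_pos: [0.5134, 0.0147, 0.1662]
eef_rot: [-180.0, -0.0, -89.0]
contact_force: [-0.6, -0.4, -0.7]
gripper_width: 0.016
```

```bash
python3 snap.py w14; python3 hub.py w14|tail -1
```

```text
15.35 [0.5134 0.0147 0.1662] [-179.99   -0.    -88.99] [-0.56 -0.41 -0.68] 0.01599792409388943
shank,tip [[632.0, 383.0], [538.0, 383.0]]
```

View pics/w14h.png

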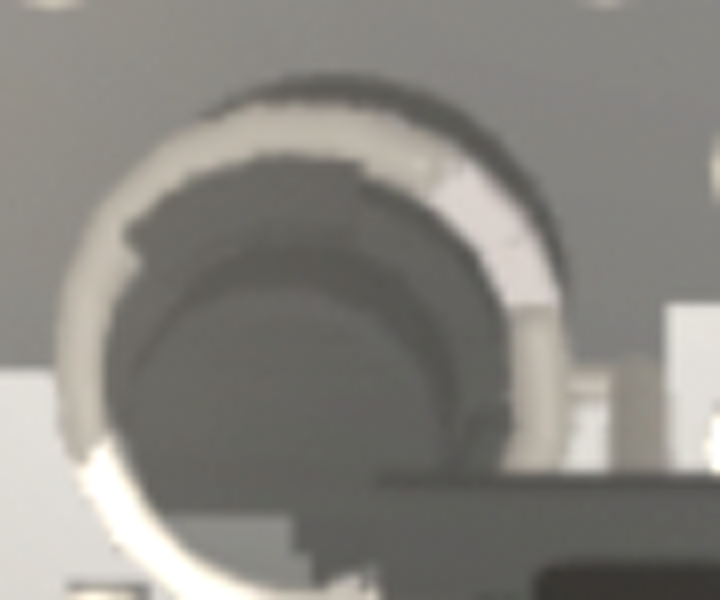

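The load is gone and the gap has opened to about 4.5 mm (565 to 610), so either the toe slipped or the ring came free. I'll look from the other cameras.

```bash
python3 - <<'E'
from plant import *
from h import *
p,d=capture('scene');q=p[150:230,295:390]
p2,d2=capture('side');q2=p2[170:250,230:325]
a=cv2.imread('pics/scene0.png')[150:230,295:390];b=cv2.imread('pics/side0.png')[170:250,230:325]
f=lambda x:cv2.resize(np.clip(x.astype(float)*1.5,0,255).astype(np.uint8),None,fx=4,fy=3.6,interpolation=cv2.INTER_CUBIC)
cv2.imwrite('pics/m1.png',cv2.vconcat([cv2.hconcat([f(a),f(q)]),cv2.hconcat([f(b),f(q2)])]))
E
```

```text
(no output)
```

View pics/m1.png

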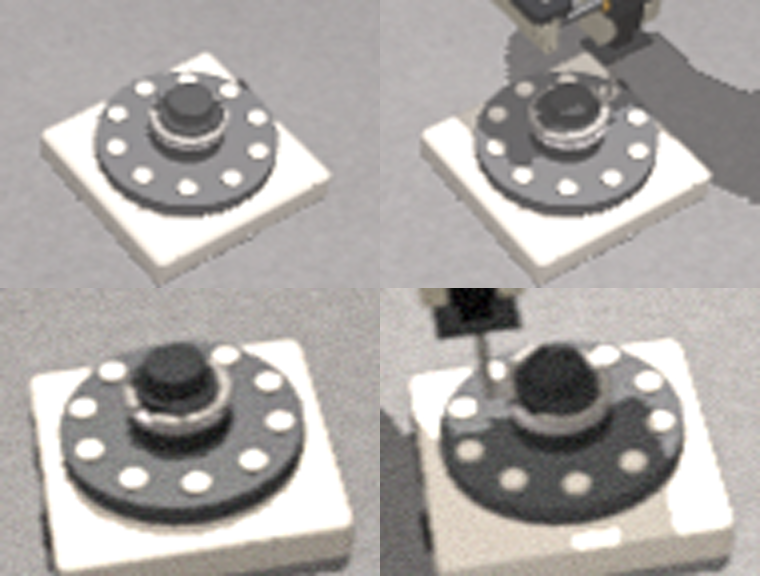

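View pics/w14.png

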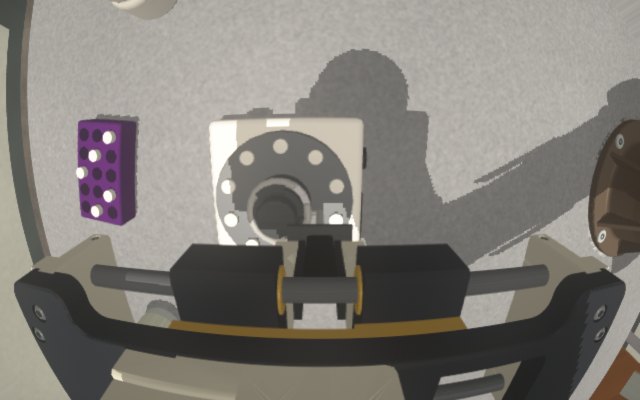

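```bash
cat > ringz.py <<'E'
import sys,pickle
from h import *
for n in sys.argv[1:]:
    s,c,p,d=pickle.load(open(f'pics/{n}.pkl','rb'))
    v,u=np.mgrid[:400,:640];o,ray=pix2ray(c,u,v,True);ax=-c['view'][2,:3]
    P=o+ray*(d/(ray@ax))[...,None]+[0,0,.0012]
    X=P[...,0]-.5467;Y=P[...,1]-.0146;rr=np.hypot(X,Y);th=(np.degrees(np.arctan2(Y,X))-.9)%360
    print(n,'angle: n, z-face of points r 20-32 with z>face+3')
    for a in range(0,360,15):
        m=(rr>.0235)&(rr<.031)&(abs((th-a+180)%360-180)<5)&(P[...,2]>.0815)&(P[...,2]<.11)
        if m.sum()>5: print(a,m.sum(),(np.percentile(P[...,2][m],[10,50,90])*1e3-79.7).round(1),'r',(np.percentile(rr[m],[10,90])*1e3).round(1),end=' | ')
    print()
E
python3 ringz.py w9 w13 w14
```

```text
w9 angle: n, z-face of points r 20-32 with z>face+3
0 19 [5.3 5.8 6.6] r [23.8 26.2] | 15 17 [4.3 5.7 6.3] r [23.8 26. ] | 30 15 [4.9 5.5 6.5] r [23.9 26. ] | 45 18 [4.7 5.8 6.7] r [23.9 26.6] | 60 15 [4.2 5.6 6.4] r [24.5 27.1] | 165 12 [4.5 5.8 6.8] r [23.9 26.3] | 180 55 [ 4.2  6.7 25.9] r [24.5 29.4] | 195 23 [3.8 5.3 6.1] r [24.  26.5] | 240 29 [4.2 5.2 6.4] r [23.8 26.4] | 255 29 [2.9 4.8 6.3] r [24.  26.5] | 270 28 [3.9 5.3 8.1] r [23.7 25.9] | 285 24 [3.8 5.6 6.3] r [23.8 26.2] | 300 29 [4.4 5.7 9.5] r [23.9 26.5] | 315 28 [4.1 5.6 8.8] r [23.8 26.7] | 330 17 [4.4 5.5 6.2] r [24. 26.] | 345 22 [4.5 6.  6.5] r [23.9 26.4] | 
w13 angle: n, z-face of points r 20-32 with z>face+3
0 15 [5.1 5.7 6.7] r [24.2 26.1] | 15 19 [5.2 6.1 7. ] r [24.  26.4] | 30 15 [5.6 6.5 7.1] r [23.9 26.1] | 45 17 [6.  7.  8.1] r [23.7 26.6] | 60 17 [7.  7.9 8.7] r [24.  26.8] | 75 26 [8.  9.  9.5] r [23.7 27.3] | 165 28 [10.4 12.3 13. ] r [24.2 28.7] | 180 62 [ 7.8 12.3 21.9] r [24.5 30.9] | 240 28 [ 7.6  8.8 10.4] r [24.2 27.9] | 255 40 [ 7.2  9.1 10.1] r [24.1 27.9] | 270 39 [6.2 8.3 9.2] r [24.4 27.
[... 184 characters left out ...]
.7] | 
w14 angle: n, z-face of points r 20-32 with z>face+3
0 16 [6.6 7.4 8.4] r [24.2 26.1] | 15 20 [7.8 8.1 9.2] r [24.  26.4] | 30 14 [ 8.9  9.7 10.1] r [23.6 26. ] | 45 18 [ 9.7 10.8 11.4] r [24.  26.6] | 60 15 [11.3 11.9 12.4] r [23.9 26.1] | 75 18 [12.7 13.4 13.9] r [23.9 26.6] | 165 15 [13.6 15.1 15.7] r [23.8 26.5] | 180 54 [ 7.1 11.1 15.4] r [24.6 30.9] | 195 29 [11.8 12.9 13.8] r [23.9 26.7] | 240 33 [6.7 8.7 9.4] r [24.1 27.9] | 255 35 [6.5 8.4 9.2] r [23.9 27.4] | 270 34 [5.8 7.2 8.4] r [23.8 27.6] | 285 34 [4.7 6.2 7.2] r [23.9 27.7] | 300 31 [4.3 5.4 7.5] r [23.8 27.5] | 315 32 [4.4 5.9 9. ] r [23.7 26.9] | 330 24 [4.9 6.  6.6] r [23.9 26.7] | 345 22 [5.2 6.4 7.5] r [24. 27.] |
```

The depth readings settle it. The wire on the 165–195° side is now 13–15 mm above the face, tilted and over the first lug, so the ring has jumped free. It had been lifted to about 9 mm at mid-wire while still under pick load. I'll back the pick straight out, raise it and take it back to the stand.

Request:
{"method": "servo_tool", "body": {
  "grip": [1,1,1,1,1,1,1,1,1,1],
  "translation": [
    [0,0.008,0],
    [0,0.02,0],
    [0,0.03,-0.01],
    [0,0.038,-0.03],
    [0.03,0.0401,-0.039],
    [0.065,0.0401,-0.039],
    [0.105,0.0401,-0.039],
    [0.145,0.0401,-0.039],
    [0.185,0.0401,-0.039],
    [0.22,0.0401,-0.039]
  ],
  "turn": [0,0,0,0,0.08,0.16,0.24,0.32,0.4,0.48]
}}

```text
time_s: 16.33
tcp_pos: [0.4758, -0.2076, 0.2054]
eef_rot: [-180.0, 0.0, -116.7]
contact_force: [1.1, -0.1, -0.3]
gripper_width: 0.0156
```

```bash
python3 - <<'E'
from plant import *
from h import *
s=r.get_state();print(s['tcp_pos'],s['eef_rot'],shift(s,[.4777,-.2528,.205],-118.8))
E
```

```text
[ 0.47575161 -0.20764611  0.20537348] [-1.79977337e+02  1.57351325e-02 -1.16716125e+02] (array([ 0.0395, -0.022 ,  0.0004]), np.float64(0.036370479022761394))
```

Request:
{"method": "servo_tool", "body": {
  "grip": [1,1,1,1,1],
  "translation": [
    [0.02,-0.011,0],
    [0.036,-0.02,0],
    [0.0395,-0.022,0],
    [0.0395,-0.022,0],
    [0.0395,-0.022,0]
  ],
  "turn": [0.036,0.036,0.036,0.036,0.036]
}}

```text
time_s: 16.75
tcp_pos: [0.4785, -0.2506, 0.205]
eef_rot: [180.0, 0.0, -118.6]
contact_force: [0.2, 0.4, 0.2]
gripper_width: 0.0157
```

```bash
python3 snap.py w15; python3 - <<'E'
from plant import *
from h import *
s=r.get_state();print(s['tcp_pos'],s['eef_rot'],shift(s,[.4777,-.2528,.09],-118.8))
w=cv2.imread('pics/w15.png');cv2.imwrite('pics/w15z.png',cv2.resize(w[150:250,270:370],None,fx=6,fy=6,interpolation=cv2.INTER_CUBIC))
E
```

```text
16.75 [ 0.4785 -0.2506  0.205 ] [ 1.7998e+02  1.0000e-02 -1.1859e+02] [0.23 0.38 0.18] 0.015733199476120705
[ 0.4787554  -0.25023408  0.20510107] [ 1.79992589e+02  1.51509567e-02 -1.18539075e+02] (array([ 0.0028, -0.0003,  0.1151]), np.float64(0.004553993019994335))
```

View pics/w15z.png

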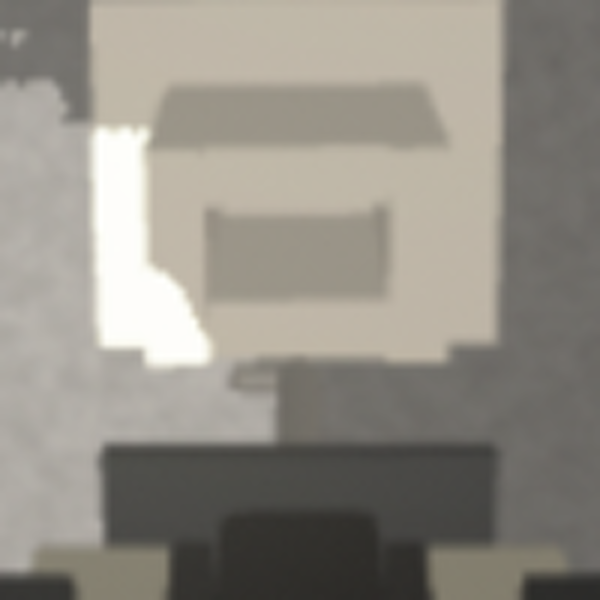

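Request:
{"method": "servo_tool", "body": {
  "grip": [1,1,1,1,1,1,1,1],
  "translation": [
    [0.0028,0,0],
    [0.0028,0,0.015],
    [0.0028,0,0.045],
    [0.0028,0,0.08],
    [0.0028,0,0.105],
    [0.0028,0,0.112],
    [0.0028,0,0.1135],
    [0.0028,0,0.1135]
  ],
  "turn": [0.0045,0.0045,0.0045,0.0045,0.0045,0.0045,0.0045,0.0045]
}}

```text
time_s: 17.47
tcp_pos: [0.4784, -0.2532, 0.0921]
eef_rot: [-180.0, -0.0, -118.8]
contact_force: [0.5, -0.9, -0.5]
gripper_width: 0.0157
```

Request:
{"method": "servo_tool", "body": {
  "grip": [1,1],
  "translation": [
    [0,0,0.001],
    [0,0,0.001]
  ],
  "turn": [0,0]
}}

```text
time_s: 17.63
tcp_pos: [0.4789, -0.2536, 0.0918]
eef_rot: [-179.9, 0.0, -118.8]
contact_force: [-0.5, 0.7, -1.1]
gripper_width: 0.0153
```

Request:
{"method": "servo_tool", "body": {
  "grip": [1,1,1],
  "translation": [
    [0,0,0.0005],
    [0,0,0.001],
    [0,0,0.001]
  ],
  "turn": [0,0,0]
}}

```text
time_s: 17.88
tcp_pos: [0.478, -0.2537, 0.09]
eef_rot: [-180.0, 0.0, -118.8]
contact_force: [-0.1, -0.3, -0.2]
gripper_width: 0.0161
```

Request:
{"method": "servo_tool", "body": {
  "grip": [1,1,1],
  "translation": [
    [0,0,0.0004],
    [0,0,0.0004],
    [0,0,0.0004]
  ],
  "turn": [0,0,0]
}}

```text
time_s: 18.13
tcp_pos: [0.478, -0.2537, 0.0894]
eef_rot: [-180.0, 0.0, -118.8]
contact_force: [-0.3, 0.9, 2.9]
gripper_width: 0.016
```

Light contact, so the plate is on the stand. I'll release and rise.

Request:
{"method": "servo_tool", "body": {
  "grip": [0,-0.5,-1,-1,-1,-1,-1,-1,-1,-1],
  "translation": [
    [0,0,0],
    [0,0,0],
    [0,0,0],
    [0,0,0],
    [0,0,0],
    [0,0,-0.01],
    [0,0,-0.03],
    [0,0,-0.06],
    [0,0,-0.09],
    [0,0,-0.1]
  ],
  "turn": [0,0,0,0,0,0,0,0,0,0]
}}

```text
time_s: 18.97
tcp_pos: [0.4798, -0.2544, 0.1945]
eef_rot: [-179.6, 0.0, -118.8]
contact_force: [0.8, -0.2, 0.0]
gripper_width: 0.0767
```

```bash
python3 snap.py w16; python3 - <<'E'
from plant import *
from h import *
s=r.get_state()
w=cv2.imread('pics/w16.png');cv2.imwrite('pics/w16z.png',cv2.resize(w[150:260,250:400],None,fx=5,fy=5,interpolation=cv2.INTER_CUBIC))
E
```

```text
18.9667 [ 0.4798 -0.2544  0.1945] [-1.7964e+02  5.0000e-02 -1.1877e+02] [ 0.8  -0.23  0.02] 0.07674683561389199
```

View pics/w16z.png

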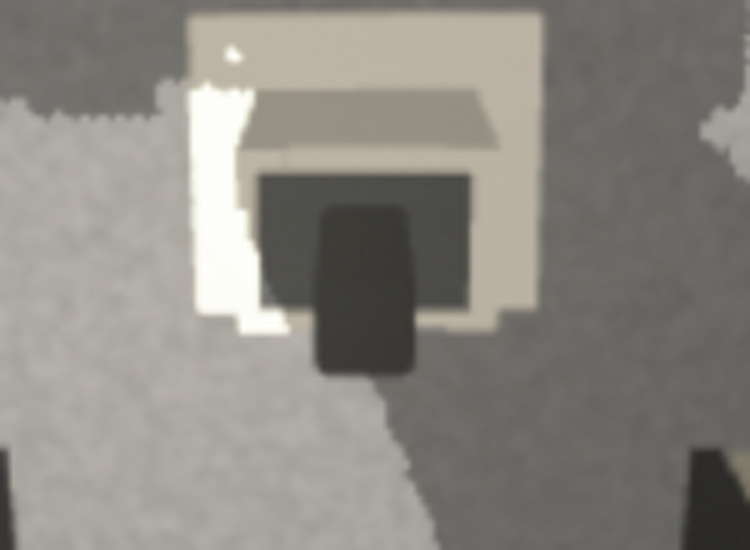

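The pick stands squarely in its stand: plate at about (365,240), handle at (365,290). Next I'll go and look at the ring.

Request:
{"method": "servo_tool", "body": {
  "grip": [-1,-1,-1,-1,-1,-1,-1,-1,-1,-1],
  "translation": [
    [-0.025,0.008,-0.01],
    [-0.06,0.018,-0.015],
    [-0.1,0.03,-0.015],
    [-0.14,0.043,-0.015],
    [-0.18,0.055,-0.015],
    [-0.22,0.067,-0.015],
    [-0.26,0.079,-0.015],
    [-0.295,0.09,-0.015],
    [-0.312,0.095,-0.015],
    [-0.312,0.095,-0.015]
  ],
  "turn": [-0.08,-0.16,-0.24,-0.32,-0.4,-0.48,-0.52,-0.52,-0.52,-0.52]
}}

```text
time_s: 19.85
tcp_pos: [0.5457, 0.0691, 0.204]
eef_rot: [-180.0, 0.0, -88.8]
contact_force: [0.4, 0.8, 0.7]
gripper_width: 0.0878
```

```bash
python3 snap.py w17; python3 ringz.py w17; python3 - <<'E'
from h import *
w=cv2.imread('pics/w17.png');cv2.imwrite('pics/w17z.png',cv2.resize(np.clip(w[80:200,250:390].astype(float)*1.3,0,255).astype(np.uint8),None,fx=5,fy=5,interpolation=cv2.INTER_CUBIC))
E
```

```text
19.85 [0.5457 0.0691 0.204 ] [-1.800e+02  1.000e-02 -8.882e+01] [0.36 0.78 0.67] 0.08778996401252473
w17 angle: n, z-face of points r 20-32 with z>face+3
0 16 [6.4 7.2 8.2] r [24.2 26.1] | 15 19 [7.1 8.1 9.1] r [23.8 26.6] | 30 18 [ 8.6  9.2 10.7] r [24.  26.7] | 45 16 [10.  10.9 12. ] r [24.  26.7] | 60 20 [10.8 12.  13.6] r [23.7 26.8] | 75 22 [12.  12.9 13.8] r [23.8 27.1] | 90 24 [12.3 14.3 15.1] r [23.6 27.6] | 105 20 [13.9 15.2 16.2] r [24.1 27. ] | 120 18 [14.6 15.6 16.6] r [23.8 26.6] | 135 20 [14.1 15.6 16.8] r [23.7 27. ] | 150 17 [14.3 15.8 16.4] r [24.  26.3] | 165 22 [13.9 15.  15.9] r [23.8 26.6] | 180 19 [12.8 14.4 15.1] r [24.1 26.9] | 195 19 [11.8 13.1 13.5] r [23.8 26.4] | 240 17 [8.3 9.  9.4] r [24.1 27.1] | 255 24 [6.3 8.2 9.8] r [24.1 27.4] | 270 25 [6.3 7.3 8.9] r [23.7 27.2] | 285 26 [5.2 6.3 7.2] r [24.1 27.4] | 300 24 [4.5 6.  6.7] r [24.1 27.4] | 315 22 [4.6 5.9 7. ] r [23.8 27. ] | 330 20 [3.8 6.  6.7] r [23.9 26.9] | 345 21 [4.9 6.1 7.4] r [23.9 26.9] |
```

View pics/w17z.png

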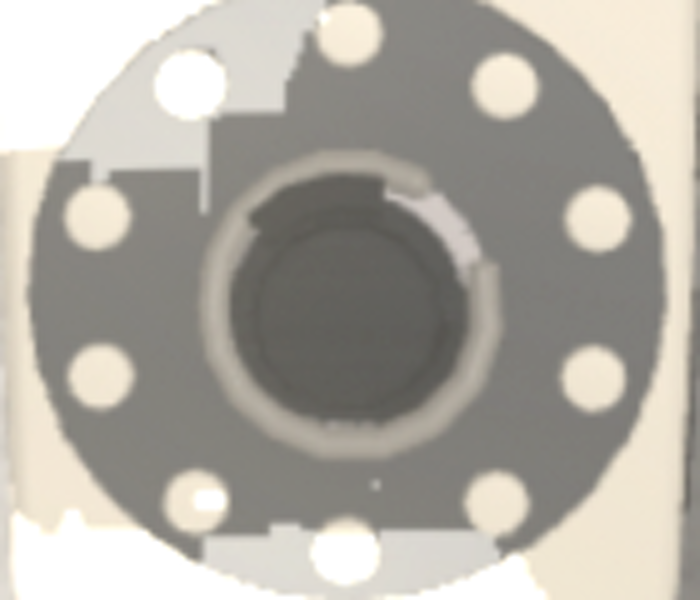

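The ring has cleared the lug at 110–170° and is high at about 130°. Its low side, around 300°, is still loosely tucked under the other lug, seen from (250,220) to (390,190). I'll grip across 75°/255°, clear of the gap, then ease the ring out toward 270° and up.

Request:
{"method": "servo_tool", "body": {
  "grip": [-1,-1,-1,-1,-1,-1,-1,-1,-1,-1],
  "translation": [
    [0.01,0,0],
    [0.025,0,0.01],
    [0.04,0,0.02],
    [0.05,0,0.03],
    [0.0545,0,0.04],
    [0.0545,0,0.045],
    [0.0545,0,0.045],
    [0.0545,0,0.045],
    [0.0545,0,0.045],
    [0.0545,0,0.045]
  ],
  "turn": [-0.12,-0.24,-0.36,-0.48,-0.6,-0.72,-0.84,-0.96,-1.08,-1.2]
}}

```text
time_s: 20.73
tcp_pos: [0.5455, 0.0099, 0.1592]
eef_rot: [180.0, 0.0, -20.0]
contact_force: [0.4, 0.0, -0.9]
gripper_width: 0.0874
```

Request:
{"method": "servo_tool", "body": {
  "grip": [-1,-1,-1],
  "translation": [
    [0,0,0],
    [0,0,0],
    [0,0,0]
  ],
  "turn": [-0.1,-0.1,-0.1]
}}

```text
time_s: 20.98
tcp_pos: [0.5457, 0.0103, 0.1592]
eef_rot: [180.0, 0.0, -14.8]
contact_force: [0.2, 0.6, -0.5]
gripper_width: 0.0875
```

```bash
python3 - <<'E'
from plant import *
from h import *
s=r.get_state();print(s['tcp_pos'],s['eef_rot'],s['joints'].round(1),shift(s,[.5467,.0146,.0720],-14))
E
```

```text
[0.54565404 0.01025147 0.1592477 ] [ 1.79996846e+02  8.40004428e-03 -1.47795136e+01] [ 21.7  11.6 -21.1  -0.  -57.3  53.6] (array([-0.0001, -0.0045,  0.0872]), np.float64(-0.013605078062029931))
```

Request:
{"method": "servo_tool", "body": {
  "grip": [-1,-1,-1,-1,-1,-1,-1],
  "translation": [
    [0,-0.0045,0],
    [0,-0.0045,0.02],
    [0,-0.0045,0.05],
    [0,-0.0045,0.075],
    [0,-0.0045,0.085],
    [0,-0.0045,0.087],
    [0,-0.0045,0.087]
  ],
  "turn": [-0.013,-0.013,-0.013,-0.013,-0.013,-0.013,-0.013]
}}

```text
time_s: 21.57
tcp_pos: [0.5472, 0.0154, 0.0722]
eef_rot: [180.0, 0.0, -13.8]
contact_force: [0.2, -0.5, 0.2]
gripper_width: 0.0877
```

Request:
{"method": "servo_tool", "body": {
  "grip": [-0.6,-0.3,0,0.2,0.2],
  "newtons": 6,
  "translation": [
    [0,0,0],
    [0,0,0],
    [0,0,0],
    [0,0,0],
    [0,0,0]
  ],
  "turn": [0,0,0,0,0]
}}

```text
time_s: 21.98
tcp_pos: [0.5474, 0.0155, 0.0728]
eef_rot: [-180.0, -0.1, -13.8]
contact_force: [0.3, 0.2, -0.4]
gripper_width: 0.0597
```

```bash
python3 snap.py w18;python3 - <<'E'
from h import *
w=cv2.imread('pics/w18.png');cv2.imwrite('pics/w18z.png',cv2.resize(np.clip(w[130:300,200:440].astype(float)*1.3,0,255).astype(np.uint8),None,fx=3.3,fy=3.3,interpolation=cv2.INTER_CUBIC))
E
```

```text
21.9833 [0.5474 0.0155 0.0728] [-1.7996e+02 -6.0000e-02 -1.3800e+01] [ 0.31  0.18 -0.42] 0.05974365857208719
```

View pics/w18z.png

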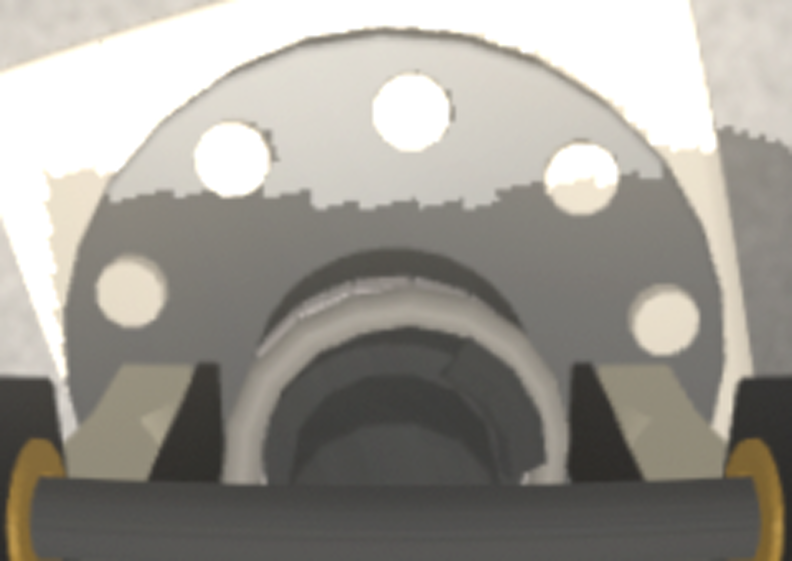

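The fingers straddle the ring at (215,430) and (575,430), with the lug on the right side. I'll close lightly.

Request:
{"method": "servo_tool", "body": {
  "grip": [0.4,0.5,0.5,0.5,0.5,0.5],
  "newtons": 8,
  "translation": [
    [0,0,0],
    [0,0,0],
    [0,0,0],
    [0,0,0],
    [0,0,0],
    [0,0,0]
  ],
  "turn": [0,0,0,0,0,0]
}}

```text
time_s: 22.53
tcp_pos: [0.547, 0.0153, 0.0724]
eef_rot: [180.0, 0.0, -13.8]
contact_force: [-3.4, 0.5, 5.6]
gripper_width: 0.0531
```

Request:
{"method": "servo_tool", "body": {
  "grip": [0.5,0.5,0.5,0.5],
  "translation": [
    [0,0.001,0],
    [0,0.002,0],
    [0,0.003,0],
    [0,0.003,0]
  ],
  "turn": [0,0,0,0]
}}

```text
time_s: 22.87
tcp_pos: [0.5476, 0.0146, 0.0727]
eef_rot: [-179.8, -0.1, -13.8]
contact_force: [-2.3, 10.0, 3.9]
gripper_width: 0.0536
```

Request:
{"method": "servo_tool", "body": {
  "grip": [0.5,0.5,0.5],
  "translation": [
    [0,0,-0.001],
    [0,0,-0.002],
    [0,0,-0.002]
  ],
  "turn": [0,0,0]
}}

```text
time_s: 23.12
tcp_pos: [0.5476, 0.0144, 0.0741]
eef_rot: [-179.8, -0.1, -13.8]
contact_force: [1.0, 8.5, -0.4]
gripper_width: 0.053
```

```bash
python3 snap.py w19;python3 ringz.py w19; python3 - <<'E'
from h import *
w=cv2.imread('pics/w19.png');cv2.imwrite('pics/w19z.png',cv2.resize(np.clip(w[180:300,240:400].astype(float)*1.5,0,255).astype(np.uint8),None,fx=4.5,fy=4.5,interpolation=cv2.INTER_CUBIC))
E
```

```text
23.1167 [0.5476 0.0144 0.0741] [-1.7982e+02 -1.0000e-01 -1.3780e+01] [ 0.98  8.46 -0.42] 0.05303651327766474
w19 angle: n, z-face of points r 20-32 with z>face+3
0 95 [6.1 7.6 8.8] r [24.  27.9] | 15 90 [ 7.4  9.1 10.1] r [24.3 27.7] | 30 81 [ 9.3 10.7 11.6] r [23.9 27.2] | 45 62 [10.9 12.5 13.5] r [23.8 26.6] | 60 163 [ 9.1 15.  25.7] r [24.6 30.6] | 75 30 [12.9 15.  16.9] r [23.9 25.8] | 195 7 [13.6 14.1 14.4] r [23.7 24.5] | 240 6 [ 6.9 18.7 29.7] r [27.4 29.1] | 255 73 [ 7.2  9.1 13.1] r [24.2 27.7] | 270 163 [ 6.6  9.8 25.5] r [24.7 29.2] | 285 80 [4.6 6.4 7.5] r [24.  27.6] | 300 86 [4.2 5.9 7.2] r [23.9 27.7] | 315 93 [3.8 5.7 7.2] r [23.9 27.8] | 330 89 [4.6 5.7 6.7] r [24.2 27.8] | 345 98 [4.7 6.5 7.4] r [24.1 28. ] |
```

View pics/w19z.png

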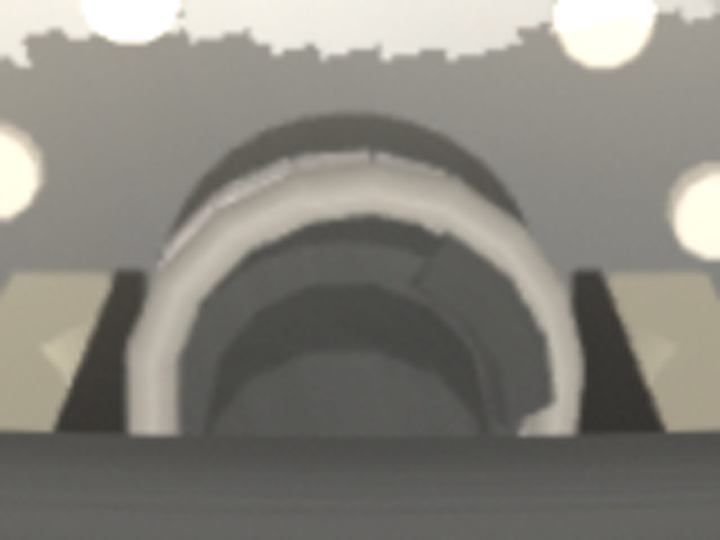

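Request:
{"method": "servo_tool", "body": {
  "grip": [0.5,0.5,0.5],
  "translation": [
    [0,0,-0.001],
    [0,0,-0.002],
    [0,0,-0.002]
  ],
  "turn": [0,0,0]
}}

```text
time_s: 23.42
tcp_pos: [0.5474, 0.0144, 0.0757]
eef_rot: [-179.8, -0.1, -13.8]
contact_force: [1.4, 7.8, -5.3]
gripper_width: 0.0529
```

Request:
{"method": "servo_tool", "body": {
  "grip": [0.5,0.5,0.5],
  "translation": [
    [0,0,-0.001],
    [0,0,-0.002],
    [0,0,-0.002]
  ],
  "turn": [0,0,0]
}}

```text
time_s: 23.67
tcp_pos: [0.5473, 0.0143, 0.0776]
eef_rot: [-179.8, -0.1, -13.8]
contact_force: [2.0, 8.7, -4.0]
gripper_width: 0.0525
```

```bash
python3 snap.py w20;python3 ringz.py w20; python3 - <<'E'
from h import *
w=cv2.imread('pics/w20.png');cv2.imwrite('pics/w20z.png',cv2.resize(np.clip(w[180:300,240:400].astype(float)*1.5,0,255).astype(np.uint8),None,fx=4.5,fy=4.5,interpolation=cv2.INTER_CUBIC))
E
```

```text
23.6667 [0.5473 0.0143 0.0776] [-1.7984e+02 -7.0000e-02 -1.3800e+01] [ 2.04  8.74 -4.02] 0.05249493907828437
w20 angle: n, z-face of points r 20-32 with z>face+3
0 93 [6.1 8.  9.1] r [24.3 27.8] | 15 89 [ 7.9  9.7 10.8] r [24.1 27.6] | 30 72 [10.  11.7 12.9] r [24.2 27.1] | 45 61 [11.4 13.1 14.6] r [23.9 26.6] | 60 160 [ 8.3 16.  26.9] r [24.5 30.5] | 75 38 [14.2 16.3 19.7] r [23.7 25.5] | 240 27 [ 7.8  9.8 10.6] r [24. 28.] | 255 91 [ 6.5  9.1 16.7] r [24.1 27.8] | 270 169 [ 5.5 10.  26.6] r [24.8 30.1] | 285 69 [4.7 6.3 7.3] r [23.8 27.5] | 300 81 [4.5 5.7 7.1] r [23.8 27.6] | 315 95 [4.  5.8 8.6] r [23.8 27.6] | 330 83 [4.3 5.8 6.9] r [24.4 27.8] | 345 87 [5.1 6.8 7.8] r [24.4 27.9] |
```

View pics/w20z.png

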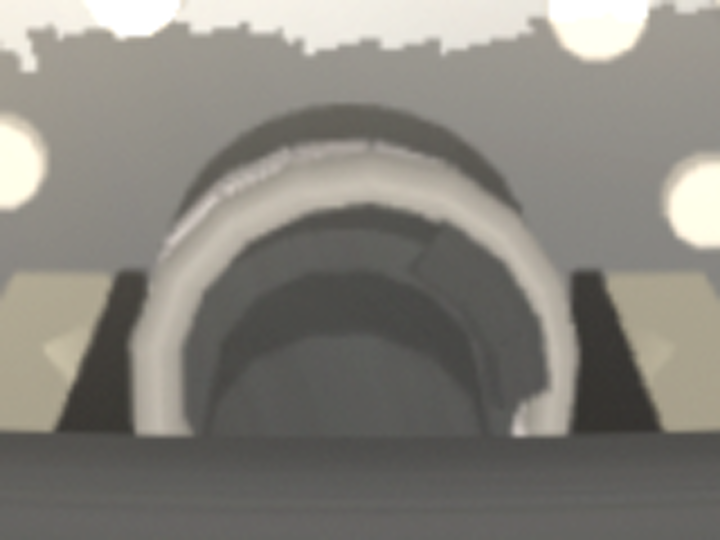

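The move toward 256° is blocked, and part of the low wire also bears on the core in that direction. I'll let go and regrip along the high/low line (131°/311°), then push the high side toward 311°.

Request:
{"method": "servo_tool", "body": {
  "grip": [0,-0.6,-1,-1,-1,-1,-1,-1,-1,-1],
  "translation": [
    [0,-0.002,0],
    [0,-0.002,0],
    [0,-0.002,0],
    [0,-0.002,0],
    [0,-0.002,0],
    [0,-0.002,0],
    [0,-0.002,0],
    [0,-0.002,0],
    [0,-0.002,0],
    [0,-0.002,0]
  ],
  "turn": [0,0,0,-0.12,-0.24,-0.36,-0.48,-0.6,-0.72,-0.84]
}}

```text
time_s: 24.55
tcp_pos: [0.5469, 0.0143, 0.0783]
eef_rot: [180.0, -0.0, 34.7]
contact_force: [0.4, -0.4, 0.8]
gripper_width: 0.0877
```

Request:
{"method": "servo_tool", "body": {
  "grip": [-1,-1,-1],
  "translation": [
    [0,0,0],
    [0,0,0],
    [0,0,0]
  ],
  "turn": [-0.116,-0.116,-0.116]
}}

```text
time_s: 24.8
tcp_pos: [0.5469, 0.0143, 0.0783]
eef_rot: [180.0, -0.0, 40.8]
contact_force: [0.6, 0.4, -1.1]
gripper_width: 0.0877
```

```bash
python3 snap.py w21;python3 ringz.py w21; python3 - <<'E'
from h import *
from plant import *
s=r.get_state();print(shift(s,[.5467,.0146,.076],41))
w=cv2.imread('pics/w21.png');cv2.imwrite('pics/w21z.png',cv2.resize(np.clip(w[180:300,200:440].astype(float)*1.5,0,255).astype(np.uint8),None,fx=3.3,fy=3.3,interpolation=cv2.INTER_CUBIC))
E
```

```text
24.8 [0.5469 0.0143 0.0783] [ 1.800e+02 -1.000e-02  4.076e+01] [ 0.6   0.44 -1.11] 0.08770542372484441
w21 angle: n, z-face of points r 20-32 with z>face+3
0 68 [6.9 8.2 9.2] r [23.9 27.2] | 15 75 [ 8.3  9.9 10.8] r [24.  27.2] | 30 80 [ 9.5 11.7 12.7] r [24.1 27.1] | 45 79 [11.  13.3 14.3] r [24.  26.8] | 60 69 [13.3 14.6 16. ] r [24.1 26.8] | 75 54 [14.2 15.7 17.1] r [23.6 25.6] | 90 24 [15.6 16.9 17.7] r [23.7 25. ] | 105 25 [ 8.9 16.8 18.1] r [23.7 24.6] | 285 12 [5.4 6.3 7.1] r [24.7 26.6] | 300 34 [4.5 5.9 8.9] r [23.6 27. ] | 315 44 [4.9 6.  8.5] r [23.9 27.1] | 330 49 [5.1 6.3 7.1] r [24.  26.9] | 345 61 [5.3 6.9 8. ] r [24.1 27. ] | 
(array([ 0.    , -0.0003,  0.0023]), np.float64(-0.004662139013881192))
```

View pics/w21z.png

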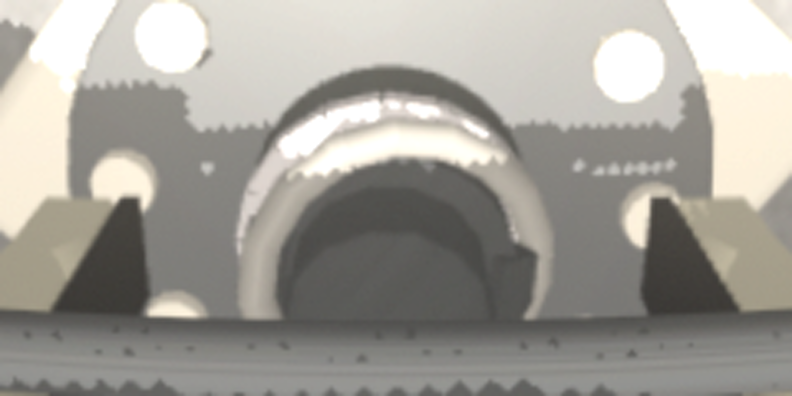

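Request:
{"method": "servo_tool", "body": {
  "grip": [-0.41,-0.41,-0.41,-0.41,-0.41,-0.41],
  "translation": [
    [0,0,0],
    [0,0,0],
    [0,0.002,0],
    [0,0.004,0],
    [0,0.006,0],
    [0,0.006,0]
  ],
  "turn": [0,0,0,0,0,0]
}}

```text
time_s: 25.35
tcp_pos: [0.5501, 0.0104, 0.0778]
eef_rot: [-179.9, 0.0, 40.9]
contact_force: [-4.4, 5.8, 3.3]
gripper_width: 0.0621
```

Request:
{"method": "servo_tool", "body": {
  "grip": [-0.41,-0.41,-0.41],
  "translation": [
    [0,0.001,0],
    [0,0.002,0],
    [0,0.002,0]
  ],
  "turn": [0,0,0]
}}

```text
time_s: 25.6
tcp_pos: [0.5504, 0.0099, 0.0776]
eef_rot: [-179.8, 0.0, 40.9]
contact_force: [-9.1, 12.7, 5.0]
gripper_width: 0.0629
```

Request:
{"method": "servo_tool", "body": {
  "grip": [-0.41,-0.41,-0.41],
  "translation": [
    [0,0.001,0],
    [0,0.001,0],
    [0,0.001,0]
  ],
  "turn": [0,0,0]
}}

```text
time_s: 25.85
tcp_pos: [0.5509, 0.0093, 0.0776]
eef_rot: [-179.8, 0.0, 40.9]
contact_force: [-8.9, 13.1, 3.6]
gripper_width: 0.0646
```

```bash
python3 snap.py w22;python3 ringz.py w22; python3 - <<'E'
from h import *
from plant import *
w=cv2.imread('pics/w22.png');cv2.imwrite('pics/w22z.png',cv2.resize(np.clip(w[180:300,200:440].astype(float)*1.5,0,255).astype(np.uint8),None,fx=3.3,fy=3.3,interpolation=cv2.INTER_CUBIC))
p,d=capture('side');p2,d=capture('scene')
f=lambda x:cv2.resize(np.clip(x.astype(float)*1.7,0,255).astype(np.uint8),(380,340),interpolation=cv2.INTER_CUBIC)
cv2.imwrite('pics/m2.png',cv2.hconcat([f(p[170:250,230:325]),f(p2[150:230,295:390])]))
E
```

```text
25.85 [0.5509 0.0093 0.0776] [-1.7979e+02  4.0000e-02  4.0910e+01] [-8.87 13.14  3.63] 0.06459389349322124
w22 angle: n, z-face of points r 20-32 with z>face+3
0 71 [6.4 8.1 9.1] r [24.1 27.2] | 15 78 [ 8.1  9.8 10.9] r [24.3 27.4] | 30 83 [ 9.1 11.3 12.8] r [24.2 27. ] | 45 82 [10.7 13.  14.5] r [24.1 26.8] | 60 70 [13.2 14.9 15.8] r [23.9 26.8] | 75 45 [14.1 15.6 17. ] r [23.7 25.7] | 90 25 [15.2 16.7 17.7] r [23.7 24.9] | 105 34 [10.5 16.5 17.9] r [23.7 30.5] | 120 90 [ 8.5 18.  27.8] r [24.9 26.5] | 135 24 [13.5 15.7 19.5] r [24.9 25.4] | 285 9 [4.8 5.6 6. ] r [25.1 26.9] | 300 39 [5.  5.7 9. ] r [23.7 27.2] | 315 46 [4.8 5.8 8.7] r [23.9 26.9] | 330 57 [4.6 6.1 7.1] r [24.  27.1] | 345 61 [5.6 6.9 7.8] r [24.1 27.2] |
```

View pics/w22z.png

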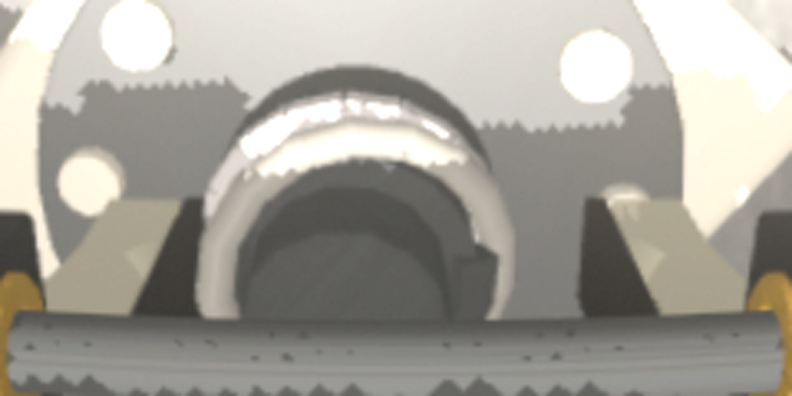

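View pics/m2.png

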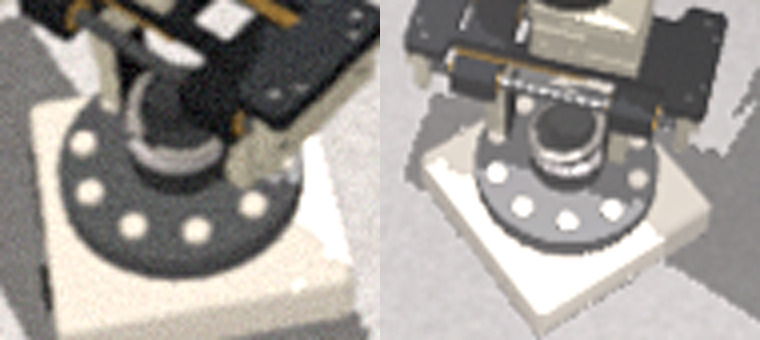

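Still blocked at about 16 N. The high side's wire has to clear the lug tops (13 mm) and the core edge first. I'll ease the push and raise the high side by friction on the finger.

Request:
{"method": "servo_tool", "body": {
  "grip": [-0.41,-0.41,-0.41,-0.41],
  "translation": [
    [0,-0.001,-0.001],
    [0,-0.001,-0.002],
    [0,-0.001,-0.003],
    [0,-0.001,-0.003]
  ],
  "turn": [0,0,0,0]
}}

```text
time_s: 26.33
tcp_pos: [0.551, 0.0088, 0.0807]
eef_rot: [-179.9, 0.1, 40.9]
contact_force: [-4.9, 5.0, -0.8]
gripper_width: 0.062
```

Request:
{"method": "servo_tool", "body": {
  "grip": [-0.41,-0.41,-0.41,-0.41],
  "translation": [
    [0,0.0,-0.001],
    [0,0.0,-0.002],
    [0,0.0,-0.003],
    [0,0.0,-0.003]
  ],
  "turn": [0,0,0,0]
}}

```text
time_s: 26.67
tcp_pos: [0.5508, 0.0086, 0.0835]
eef_rot: [-179.9, 0.1, 40.9]
contact_force: [-4.1, 5.1, -1.6]
gripper_width: 0.0619
```

```bash
python3 snap.py w23;python3 ringz.py w23
```

```text
26.6667 [0.5508 0.0086 0.0835] [-1.7988e+02  9.0000e-02  4.0920e+01] [-4.1   5.12 -1.58] 0.061904132991654134
w23 angle: n, z-face of points r 20-32 with z>face+3
0 76 [7.4 8.8 9.7] r [24.2 27.6] | 15 81 [ 8.7 10.4 11.5] r [23.9 27.6] | 30 74 [10.3 12.4 13.6] r [24. 27.] | 45 71 [12.4 14.  15.2] r [23.7 26.5] | 60 53 [13.9 15.6 16.7] r [23.9 25.9] | 75 35 [15.  16.3 17.8] r [23.6 25. ] | 90 9 [15.4 17.3 17.5] r [23.5 24. ] | 105 18 [ 8.8 11.2 25.3] r [23.6 29.2] | 120 94 [13.4 23.8 26.9] r [23.6 30.1] | 150 10 [11.  13.7 17. ] r [24.2 25.4] | 285 38 [5.  6.1 7.7] r [24.6 27.3] | 300 49 [4.5 5.7 8.9] r [24.1 27.6] | 315 55 [4.4 5.7 9.2] r [24. 28.] | 330 59 [4.7 6.2 7.3] r [24.2 27.6] | 345 70 [5.4 7.5 8.4] r [24.  27.7] |
```

This is working: the low side has moved out about 1 mm (r 28 at 315°) and the high side has moved in. I'll continue.

Request:
{"method": "servo_tool", "body": {
  "grip": [-0.41,-0.41,-0.41,-0.41],
  "translation": [
    [0,0.001,-0.001],
    [0,0.0015,-0.002],
    [0,0.002,-0.003],
    [0,0.002,-0.003]
  ],
  "turn": [0,0,0,0]
}}

```text
time_s: 27.05
tcp_pos: [0.5505, 0.0078, 0.0854]
eef_rot: [-179.7, 0.2, 40.9]
contact_force: [-9.9, 10.6, -4.1]
gripper_width: 0.062
```

Request:
{"method": "servo_tool", "body": {
  "grip": [-0.41,-0.41,-0.41,-0.41],
  "translation": [
    [0,0.001,-0.001],
    [0,0.0015,-0.002],
    [0,0.002,-0.003],
    [0,0.002,-0.003]
  ],
  "turn": [0,0,0,0]
}}

```text
time_s: 27.38
tcp_pos: [0.551, 0.0064, 0.088]
eef_rot: [-179.7, 0.2, 40.9]
contact_force: [-10.3, 11.6, -4.0]
gripper_width: 0.0643
```

```bash
python3 snap.py w24;python3 ringz.py w24;python3 - <<'E'
from h import *
w=cv2.imread('pics/w24.png');cv2.imwrite('pics/w24z.png',cv2.resize(np.clip(w[180:300,200:440].astype(float)*1.5,0,255).astype(np.uint8),None,fx=3.3,fy=3.3,interpolation=cv2.INTER_CUBIC))
E
```

```text
27.3833 [0.551  0.0064 0.088 ] [-179.67    0.25   40.88] [-10.33  11.59  -4.02] 0.06426804144435172
w24 angle: n, z-face of points r 20-32 with z>face+3
0 70 [6.7 8.7 9.5] r [24.3 27.6] | 15 79 [ 8.7 10.5 11.6] r [24.1 27.6] | 30 69 [10.1 12.2 13.4] r [24.2 27. ] | 45 66 [12.1 13.9 15.3] r [23.9 26.5] | 60 42 [14.  15.4 16.7] r [24. 26.] | 75 24 [15.5 16.5 17.7] r [23.6 25. ] | 105 9 [ 8.5  9.4 11.6] r [23.6 24.5] | 120 72 [12.8 27.9 30.1] r [25.6 29.6] | 150 21 [12.1 17.6 22.4] r [23.6 24.9] | 270 21 [6.5 7.6 8.5] r [24.3 26.9] | 285 33 [4.9 6.1 7.4] r [24.8 27.2] | 300 46 [4.8 5.6 8.1] r [24.1 27.5] | 315 49 [5.  5.9 7.4] r [24.1 27.2] | 330 56 [4.7 6.2 7.1] r [24.  27.6] | 345 65 [5.4 7.4 8.3] r [24.2 27.8] |
```

View pics/w24z.png

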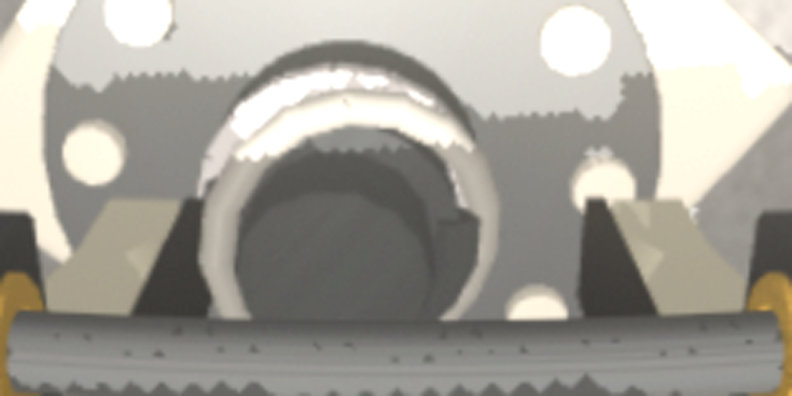

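The lateral shift is blocked because the wire on both flanks (about 60° and 200°) still sits below the core's top edge, so the high side has to come up more. I'll drop down again, grip along this line and lift, so that the high side rises while the low side slides in the pad.

Request:
{"method": "servo_tool", "body": {
  "grip": [-0.41,-0.41,-0.41,-0.41,-0.41,-0.41],
  "translation": [
    [0,-0.004,0],
    [0,-0.0075,0],
    [0,-0.0075,0.006],
    [0,-0.0075,0.014],
    [0,-0.0075,0.0145],
    [0,-0.0075,0.0145]
  ],
  "turn": [0,0,0,0,0,0]
}}

```text
time_s: 27.93
tcp_pos: [0.5493, 0.0107, 0.0748]
eef_rot: [-180.0, 0.1, 41.0]
contact_force: [-1.5, 0.8, -0.6]
gripper_width: 0.0617
```

Request:
{"method": "servo_tool", "body": {
  "grip": [0,0.5,0.5,0.5,0.5,0.5],
  "newtons": 12,
  "translation": [
    [0,0,0],
    [0,0,0],
    [0,0,0],
    [0,0,0],
    [0,0,0],
    [0,0,0]
  ],
  "turn": [0,0,0,0,0,0]
}}

```text
time_s: 28.43
tcp_pos: [0.5468, 0.0133, 0.0746]
eef_rot: [-179.7, 0.1, 40.9]
contact_force: [-14.1, 19.5, 3.6]
gripper_width: 0.0531
```

Request:
{"method": "servo_tool", "body": {
  "grip": [0.5,0.5,0.5,0.5],
  "translation": [
    [0,0,-0.001],
    [0,0,-0.002],
    [0,0,-0.003],
    [0,0,-0.003]
  ],
  "turn": [0,0,0,0]
}}

```text
time_s: 28.77
tcp_pos: [0.5458, 0.0128, 0.0764]
eef_rot: [-179.6, 0.2, 40.9]
contact_force: [-11.1, 16.7, -5.8]
gripper_width: 0.0522
```

```bash
python3 snap.py w25;python3 ringz.py w25
```

```text
28.7667 [0.5458 0.0128 0.0764] [-179.63    0.22   40.87] [-11.05  16.66  -5.83] 0.05215927263221503
w25 angle: n, z-face of points r 20-32 with z>face+3
0 71 [ 7.4  8.9 10.1] r [24.1 27.2] | 15 81 [ 9.1 10.8 12. ] r [24.  27.3] | 30 80 [11.2 12.7 13.9] r [24.1 27.1] | 45 79 [12.3 13.8 15. ] r [23.9 26.7] | 60 66 [13.5 15.4 16.8] r [23.8 26.2] | 75 42 [14.9 16.4 18.1] r [23.8 25.2] | 90 12 [15.4 16.9 17.7] r [23.6 24.2] | 105 13 [ 9.  16.4 17.8] r [23.6 24.3] | 120 184 [ 7.4 16.5 26.5] r [25.  30.1] | 135 31 [ 6.8 14.2 20.2] r [24.6 25.1] | 150 8 [ 6.8  8.6 11.7] r [25.9 27.1] | 285 19 [3.4 5.8 7.6] r [24.6 29.6] | 300 78 [ 4.9  6.5 11.7] r [24.9 28.4] | 315 117 [ 4.8  8.9 24.6] r [24.4 28. ] | 330 74 [ 5.2  7.  22.4] r [24.1 29.3] | 345 62 [6.5 7.7 8.7] r [24.  27.1] |
```

Request:
{"method": "servo_tool", "body": {
  "grip": [0.5,0.5,0.5,0.5,0.5],
  "translation": [
    [0,-0.001,0],
    [0,-0.002,-0.001],
    [0,-0.002,-0.002],
    [0,-0.002,-0.003],
    [0,-0.002,-0.003]
  ],
  "turn": [0,0,0,0,0]
}}

```text
time_s: 29.23
tcp_pos: [0.5462, 0.0121, 0.0803]
eef_rot: [-179.9, 0.2, 40.9]
contact_force: [-5.6, 2.7, -7.1]
gripper_width: 0.0503
```

Request:
{"method": "servo_tool", "body": {
  "grip": [0.5,0.5,0.5,0.5],
  "translation": [
    [0,0,-0.001],
    [0,0,-0.002],
    [0,0,-0.003],
    [0,0,-0.003]
  ],
  "turn": [0,0,0,0]
}}

```text
time_s: 29.57
tcp_pos: [0.5464, 0.0122, 0.0833]
eef_rot: [-179.9, 0.2, 40.9]
contact_force: [-5.4, 2.6, -9.4]
gripper_width: 0.0493
```

```bash
python3 snap.py w26;python3 ringz.py w26;python3 - <<'E'
from h import *
w=cv2.imread('pics/w26.png');cv2.imwrite('pics/w26z.png',cv2.resize(np.clip(w[180:300,200:440].astype(float)*1.5,0,255).astype(np.uint8),None,fx=3.3,fy=3.3,interpolation=cv2.INTER_CUBIC))
E
```

```text
29.5667 [0.5464 0.0122 0.0833] [-179.85    0.19   40.91] [-5.38  2.58 -9.38] 0.04931306152697208
w26 angle: n, z-face of points r 20-32 with z>face+3
0 67 [ 9.8 11.5 12.8] r [23.9 27.1] | 15 66 [11.5 13.3 14.5] r [24.1 26.7] | 30 62 [13.1 15.  16.2] r [23.7 26.1] | 45 48 [14.6 16.3 17.7] r [23.8 25.6] | 60 33 [15.6 17.3 18.3] r [23.7 24.8] | 75 9 [16.5 17.6 18.6] r [23.5 23.8] | 105 11 [ 8.6  9.4 10.4] r [23.6 24.2] | 120 72 [13.4 23.8 26.7] r [23.9 30.1] | 150 14 [13.7 14.8 18.7] r [23.6 24.5] | 285 38 [5.7 7.2 9.6] r [24.4 29.4] | 300 78 [ 5.9  8.2 22.1] r [24.8 28. ] | 315 108 [ 7.  11.  24.9] r [24.7 27.7] | 330 73 [ 7.9  9.  24.9] r [24.1 29.1] | 345 55 [ 8.8 10.3 11.1] r [23.9 27. ] |
```

View pics/w26z.png

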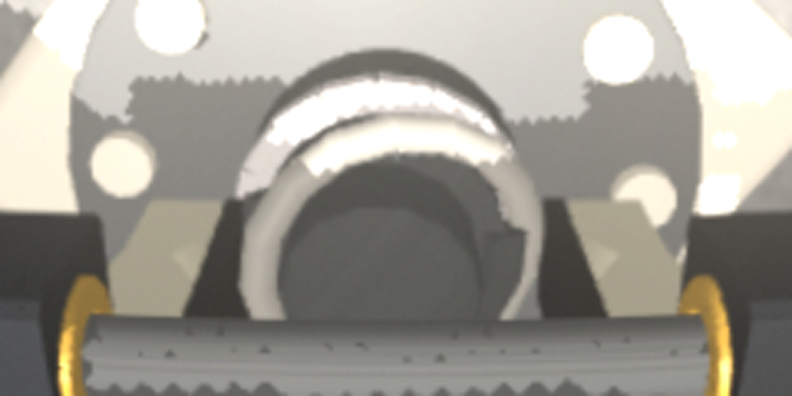

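It's coming up: 0° is at 11.5 mm, 330° at 9 and 300° at 8.2. I'll continue lifting.

Request:
{"method": "servo_tool", "body": {
  "grip": [0.5,0.5,0.5,0.5],
  "translation": [
    [0,0,-0.001],
    [0,0,-0.002],
    [0,0,-0.003],
    [0,0,-0.003]
  ],
  "turn": [0,0,0,0]
}}

```text
time_s: 29.95
tcp_pos: [0.5457, 0.0133, 0.0863]
eef_rot: [-179.8, 0.2, 40.9]
contact_force: [-10.9, 12.1, -4.9]
gripper_width: 0.0471
```

Request:
{"method": "servo_tool", "body": {
  "grip": [0.5,0.5,0.5,0.5],
  "translation": [
    [0,0.001,-0.001],
    [0,0.002,-0.002],
    [0,0.002,-0.003],
    [0,0.002,-0.003]
  ],
  "turn": [0,0,0,0]
}}

```text
time_s: 30.28
tcp_pos: [0.5466, 0.0127, 0.0901]
eef_rot: [-179.7, 0.2, 40.9]
contact_force: [-17.6, 16.0, 6.4]
gripper_width: 0.0457
```

```bash
python3 snap.py w27;python3 ringz.py w27;python3 - <<'E'
from h import *
w=cv2.imread('pics/w27.png');cv2.imwrite('pics/w27z.png',cv2.resize(np.clip(w[180:300,200:440].astype(float)*1.5,0,255).astype(np.uint8),None,fx=3.3,fy=3.3,interpolation=cv2.INTER_CUBIC))
E
```

```text
30.2833 [0.5466 0.0127 0.0901] [-1.7971e+02  1.5000e-01  4.0930e+01] [-17.58  15.96   6.36] 0.04569134856780654
w27 angle: n, z-face of points r 20-32 with z>face+3
0 61 [ 8.6 10.2 11.5] r [24.3 27.3] | 15 68 [10.2 12.3 13.3] r [24.1 27.1] | 30 68 [12.6 14.4 15.9] r [23.9 26.6] | 45 47 [14.8 16.4 17.7] r [23.8 25.6] | 60 31 [16.7 17.7 18.9] r [23.7 25.1] | 105 41 [ 9.5 19.1 27.6] r [23.9 27.5] | 120 7 [28.6 29.5 30. ] r [26.1 26.9] | 270 20 [5.9 6.8 7.5] r [24.6 26.6] | 285 34 [ 5.1  6.1 17.7] r [24.9 26.9] | 300 65 [ 5.8 16.  26.1] r [24.7 25.7] | 315 62 [ 5.8 16.6 29. ] r [24.4 25.6] | 330 199 [ 6.8 19.5 28.3] r [25.4 30.2] | 345 50 [6.4 8.6 9.4] r [23.9 27.2] |
```

View pics/w27z.png

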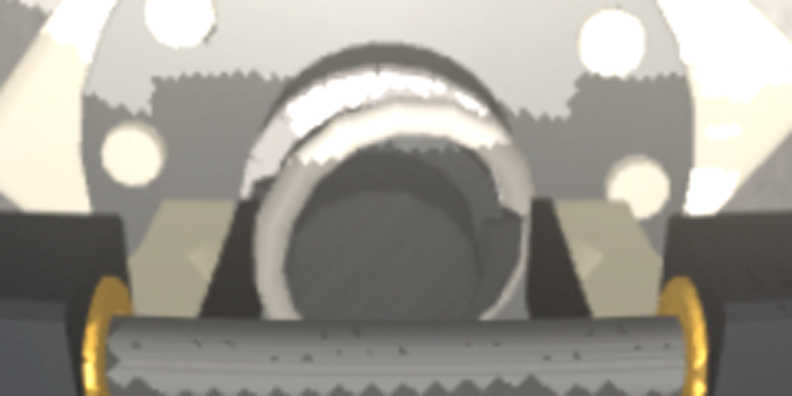

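The right finger has slid up onto the lug, while the left one holds the high side against the boss. The high wire (bottom about 14 mm up) now clears the core and lug tops. I'll open while following the ring with the left finger, drop, then close with the ring held in this shifted position.

Request:
{"method": "servo_tool", "body": {
  "grip": [-0.2,-0.35,-0.35,-0.35,-0.35,-0.35,-0.35],
  "translation": [
    [0,0.004,0],
    [0,0.006,0],
    [0,0.006,0.004],
    [0,0.006,0.008],
    [0,0.006,0.012],
    [0,0.006,0.014],
    [0,0.006,0.014]
  ],
  "turn": [0,0,0,0,0,0,0]
}}

```text
time_s: 30.92
tcp_pos: [0.5533, 0.0082, 0.0795]
eef_rot: [-179.9, -0.1, 41.0]
contact_force: [-19.1, 15.8, 27.9]
gripper_width: 0.0645
```

```bash
python3 snap.py w28;python3 ringz.py w28;python3 - <<'E'
from h import *
w=cv2.imread('pics/w28.png');cv2.imwrite('pics/w28z.png',cv2.resize(np.clip(w[180:300,200:440].astype(float)*1.5,0,255).astype(np.uint8),None,fx=3.3,fy=3.3,interpolation=cv2.INTER_CUBIC))
E
```

```text
30.9167 [0.5533 0.0082 0.0795] [-1.7994e+02 -1.2000e-01  4.1030e+01] [-19.14  15.76  27.9 ] 0.06447005946838599
w28 angle: n, z-face of points r 20-32 with z>face+3
0 78 [7.4 8.9 9.8] r [24.2 28. ] | 15 80 [ 8.8 10.8 11.9] r [24.3 27.6] | 30 79 [10.9 12.6 14. ] r [24.1 27.1] | 45 68 [12.4 14.2 15.7] r [23.8 26.2] | 60 44 [13.5 15.5 16.9] r [23.8 25.4] | 75 20 [15.2 16.6 17.5] r [23.7 24.4] | 105 299 [ 5.9 16.4 27.6] r [24.5 30.2] | 120 13 [20.3 21.  22.2] r [28.7 30. ] | 210 6 [12.6 13.4 14.2] r [23.9 25. ] | 285 9 [4.8 6.1 6.6] r [25.  27.3] | 300 51 [4.8 5.6 8.7] r [23.9 27.5] | 315 59 [4.5 5.9 7.8] r [23.7 27.9] | 330 59 [5.6 6.5 7.4] r [24.2 27.8] | 345 71 [5.8 7.6 8.3] r [24.  27.8] |
```

View pics/w28z.png

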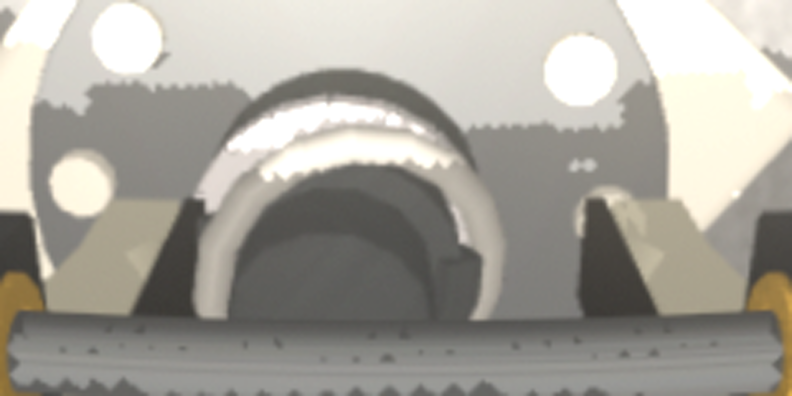

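The left fingertip is resting on the collar face (28 N), so I'm backing off at once.

Request:
{"method": "servo_tool", "body": {
  "grip": [-0.35,-0.35,-0.35],
  "translation": [
    [0,-0.002,-0.004],
    [0,-0.002,-0.005],
    [0,-0.002,-0.005]
  ],
  "turn": [0,0,0]
}}

```text
time_s: 31.22
tcp_pos: [0.5512, 0.0098, 0.0818]
eef_rot: [-179.8, -0.1, 40.9]
contact_force: [-11.7, 14.8, 2.6]
gripper_width: 0.0593
```

The earlier lateral pushes were stopped by the fingertips bearing on the collar's side below the face. From here on I'll keep the tips just above the face (TCP z ≥ 0.081). Gripping again, firmer.

Request:
{"method": "servo_tool", "body": {
  "grip": [-0.3,0.1,0.5,0.5,0.5,0.5,0.5],
  "newtons": 22,
  "translation": [
    [0,-0.003,0],
    [0,-0.004,0],
    [0,-0.004,0],
    [0,-0.004,0],
    [0,-0.004,0],
    [0,-0.004,0],
    [0,-0.004,0]
  ],
  "turn": [0,0,0,0,0,0,0]
}}

```text
time_s: 31.8
tcp_pos: [0.5481, 0.0135, 0.0818]
eef_rot: [-179.8, -0.0, 40.9]
contact_force: [-14.5, 20.3, 6.4]
gripper_width: 0.0487
```

```bash
cat > lat.py <<'E'
from plant import *
from h import *
s=r.get_state();d=s['tcp_pos'][:2]-[.5467,.0146];e=np.array([np.cos(np.radians(s['eef_rot'][2]-90)),np.sin(np.radians(s['eef_rot'][2]-90))])
a=d@e*1e3;w=s['gripper_width']*500;f=s['contact_force'];print('left',round(a-w,1),'right',round(a+w,1),'tip-face',round(s['tcp_pos'][2]*1e3-79.7,1),'Fy',round(float(f[:2]@e),1),'Fx',round(float(f[:2]@[-e[1],e[0]]),1),'Fz',round(float(f[2]),1))
E
python3 lat.py; python3 snap.py w29;python3 ringz.py w29
```

```text
left -22.6 right 26.1 tip-face 2.1 Fy -24.8 Fx 2.3 Fz 6.4
31.8 [0.5481 0.0135 0.0818] [-1.7978e+02 -4.0000e-02  4.0930e+01] [-14.47  20.27   6.35] 0.04873797409620384
w29 angle: n, z-face of points r 20-32 with z>face+3
0 67 [6.2 8.7 9.5] r [24.1 27.3] | 15 78 [ 8.8 10.5 11.7] r [24.1 27.3] | 30 78 [10.5 12.4 13.8] r [24.  27.1] | 45 71 [12.1 14.3 15.6] r [24.  26.3] | 60 54 [14.2 15.7 16.9] r [24.  26.1] | 75 35 [15.5 17.4 18.2] r [23.7 24.9] | 90 8 [16.1 17.  18.1] r [23.6 23.9] | 105 256 [ 7.8 17.5 27.4] r [24.2 30.1] | 120 16 [21.6 22.9 24.3] r [28.1 29.5] | 285 17 [5.4 5.7 7.4] r [24.5 26.3] | 300 62 [ 4.3  6.1 15. ] r [24.8 27.7] | 315 109 [ 5.1 13.6 25.8] r [24.9 27.4] | 330 192 [ 5.3 12.4 27.5] r [25.2 30.6] | 345 54 [5.6 7.5 8.6] r [23.9 27. ] |
```

Request:
{"method": "servo_tool", "body": {
  "grip": [0.5,0.5,0.5,0.5,0.5],
  "translation": [
    [0,-0.0015,-0.001],
    [0,-0.0015,-0.002],
    [0,-0.0015,-0.003],
    [0,-0.0015,-0.004],
    [0,-0.0015,-0.004]
  ],
  "turn": [0,0,0,0,0]
}}

```text
time_s: 32.27
tcp_pos: [0.5471, 0.0133, 0.084]
eef_rot: [-179.8, 0.1, 40.9]
contact_force: [-4.8, 10.4, -13.2]
gripper_width: 0.0485
```

```bash
python3 lat.py; python3 snap.py w30;python3 ringz.py w30
```

```text
left -23.0 right 25.5 tip-face 4.3 Fy -11.0 Fx 3.2 Fz -13.2
32.2667 [0.5471 0.0133 0.084 ] [-1.7981e+02  8.0000e-02  4.0910e+01] [ -4.78  10.42 -13.17] 0.04846036782037991
w30 angle: n, z-face of points r 20-32 with z>face+3
0 67 [ 9.2 11.  12.2] r [24. 27.] | 15 71 [11.4 13.2 14.4] r [24.1 26.9] | 30 72 [12.9 15.3 16.6] r [23.9 26.5] | 45 55 [15.4 17.2 18.5] r [23.7 25.7] | 60 40 [17.4 18.4 20. ] r [23.8 25.4] | 75 16 [17.4 19.1 20. ] r [23.6 24.4] | 105 89 [ 9.  17.5 26.6] r [24.1 29.2] | 120 37 [24.  25.3 26.5] r [27.9 29.7] | 285 18 [4.7 6.2 9.7] r [24.  28.2] | 300 59 [ 5.   9.3 19.3] r [24.5 26.9] | 315 92 [ 6.3 16.2 29.1] r [24.4 26.6] | 330 206 [ 6.6 15.3 26.9] r [25.3 30.4] | 345 46 [ 7.2  9.1 10. ] r [24.  26.8] |
```

Request:
{"method": "servo_tool", "body": {
  "grip": [0.5,0.5,0.5,0.5,0.5],
  "translation": [
    [0,0.001,0],
    [-0.0005,0.002,0],
    [-0.001,0.003,-0.0005],
    [-0.001,0.003,-0.001],
    [-0.001,0.003,-0.001]
  ],
  "turn": [0,0,0,0,0]
}}

```text
time_s: 32.73
tcp_pos: [0.547, 0.0128, 0.0842]
eef_rot: [-179.6, 0.0, 40.9]
contact_force: [-12.0, 25.2, -13.3]
gripper_width: 0.0484
```

```bash
python3 lat.py; python3 snap.py w31;python3 ringz.py w31;python3 - <<'E'
from h import *
w=cv2.imread('pics/w31.png');cv2.imwrite('pics/w31z.png',cv2.resize(np.clip(w[180:300,200:440].astype(float)*1.5,0,255).astype(np.uint8),None,fx=3.3,fy=3.3,interpolation=cv2.INTER_CUBIC))
E
```

```text
left -22.6 right 25.8 tip-face 4.5 Fy -26.9 Fx 7.4 Fz -13.3
32.7333 [0.547  0.0128 0.0842] [-1.796e+02  3.000e-02  4.087e+01] [-12.    25.17 -13.35] 0.048351639689888086
w31 angle: n, z-face of points r 20-32 with z>face+3
0 62 [ 8.9 10.9 12. ] r [23.9 27. ] | 15 71 [11.  13.1 14.5] r [24.1 26.8] | 30 62 [14.1 15.4 16.6] r [24.  26.5] | 45 50 [15.1 17.3 18.6] r [23.7 25.4] | 60 33 [17.  18.4 19.8] r [23.6 25.2] | 75 11 [18.2 19.3 20.4] r [23.6 23.9] | 105 47 [ 9.1 15.6 24. ] r [23.7 28.6] | 120 39 [24.4 25.7 26.8] r [27.5 29.3] | 285 22 [ 5.   5.9 10.8] r [24.4 28.8] | 300 59 [ 4.7  9.1 19.8] r [24.9 27.4] | 315 109 [ 6.  16.3 28.8] r [24.4 27.1] | 330 173 [ 6.4 14.5 26.9] r [25.2 30.4] | 345 45 [ 7.8  9.1 10. ] r [24.  26.7] |
```

View pics/w31z.png

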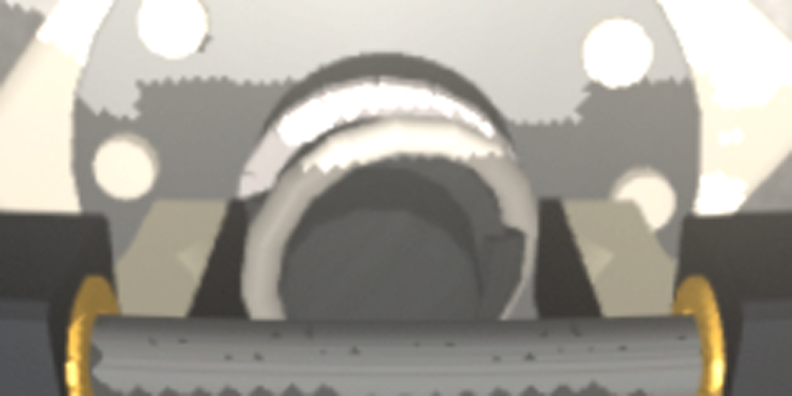

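The tilt axis has moved, so the high side is now at about 108° and the way out is toward 285°. I'll shift that way with the ring held.

Request:
{"method": "servo_tool", "body": {
  "grip": [0.5,0.5,0.5,0.5,0.5],
  "translation": [
    [-0.001,-0.001,0],
    [-0.002,-0.001,0],
    [-0.003,-0.001,0],
    [-0.004,-0.001,-0.001],
    [-0.004,-0.001,-0.001]
  ],
  "turn": [0,0,0,0,0]
}}

```text
time_s: 33.2
tcp_pos: [0.5443, 0.012, 0.0863]
eef_rot: [-179.6, -0.1, 40.9]
contact_force: [-13.9, 30.9, -5.8]
gripper_width: 0.0459
```

```bash
cat >> ringz.py <<'E'
    B=[]
    for a in range(0,360,5):
        m=(rr>.0215)&(rr<.0305)&(abs((th-a+180)%360-180)<3)&(P[...,2]>.083)&(P[...,2]<.102)
        if m.sum()>3 and not(100<a<150 or 290<a<335): B.append((a,np.median(P[...,2][m])*1e3-79.7))
    B=np.array(B);A=np.radians(B[:,0]);M=np.c_[np.ones(len(A)),np.cos(A),np.sin(A)]
    k=np.ones(len(A),bool)
    for _ in range(6):
        x=np.linalg.lstsq(M[k],B[k,1],rcond=None)[0];e=abs(M@x-B[:,1]);k=e<max(1.,np.median(e)*1.5)
    print('plane c %.1f amp %.1f high %.0f'%(x[0],np.hypot(x[1],x[2]),np.degrees(np.arctan2(x[2],x[1]))),k.sum(),len(k))
E
python3 lat.py; python3 snap.py w32;python3 ringz.py w31 w32
```

```text
left -22.5 right 23.3 tip-face 6.6 Fy -32.5 Fx 9.7 Fz -5.8
33.2 [0.5443 0.012  0.0863] [-1.7963e+02 -1.3000e-01  4.0890e+01] [-13.93  30.93  -5.82] 0.04588440600541311
w31 angle: n, z-face of points r 20-32 with z>face+3
0 62 [ 8.9 10.9 12. ] r [23.9 27. ] | 15 71 [11.  13.1 14.5] r [24.1 26.8] | 30 62 [14.1 15.4 16.6] r [24.  26.5] | 45 50 [15.1 17.3 18.6] r [23.7 25.4] | 60 33 [17.  18.4 19.8] r [23.6 25.2] | 75 11 [18.2 19.3 20.4] r [23.6 23.9] | 105 47 [ 9.1 15.6 24. ] r [23.7 28.6] | 120 39 [24.4 25.7 26.8] r [27.5 29.3] | 285 22 [ 5.   5.9 10.8] r [24.4 28.8] | 300 59 [ 4.7  9.1 19.8] r [24.9 27.4] | 315 109 [ 6.  16.3 28.8] r [24.4 27.1] | 330 173 [ 6.4 14.5 26.9] r [25.2 30.4] | 345 45 [ 7.8  9.1 10. ] r [24.  26.7] | 
plane c 11.7 amp 8.9 high 93 27 31
w32 angle: n, z-face of points r 20-32 with z>face+3
0 66 [ 8.8 10.6 11.9] r [23.9 27.1] | 15 67 [11.2 13.  14.5] r [24.  26.9] | 30 61 [13.6 15.1 16.7] r [24.1 26.2] | 45 50 [15.  17.  18.2] r [23.8 25.4] | 60 27 [16.8 18.3 19.4] r [23.7 24.9] | 105 10 [8.8 9.2 9.6] r [23.7 24.6] | 120 283 [12.8 22.7 28.6] r [24.3 30.2] | 270 11 [5.4 6.6 9.1] r [23.9 25.6] | 285 42 [ 5.3 11.7 17.8] r [25.3 26.9] | 300 49 [ 9.8 16.  26.5] r [24.1 24.9] | 315 87 [ 9.1 25.2 28.2] r [24.  30.2] | 330 37 [ 6.3  7.3 10.7] r [24.  26.7] | 345 50 [7.2 8.9 9.8] r [23.9 26.9] | 
plane c 15.1 amp 6.1 high 113 22 35
```

I'm loading the hub sideways to no purpose (32 N), so I'm letting go. Better plan: grip along the level axis of the tilt (about 11°/191°), where both contacts are at equal height. Lifting the centre will then pivot the ring steeply out from under the second lug.

Request:
{"method": "servo_tool", "body": {
  "grip": [0,-0.5,-1,-1,-1,-1,-1,-1,-1,-1],
  "translation": [
    [0.001,-0.001,0],
    [0.002,-0.002,0],
    [0.003,-0.003,0],
    [0.003,-0.003,0],
    [0.003,-0.003,0],
    [0.003,-0.003,0],
    [0.003,-0.003,0],
    [0.003,-0.003,0],
    [0.003,-0.003,0],
    [0.003,-0.003,0]
  ],
  "turn": [0,0,0,0.12,0.24,0.36,0.48,0.6,0.72,0.84]
}}

```text
time_s: 34.08
tcp_pos: [0.5487, 0.0115, 0.089]
eef_rot: [-180.0, -0.2, -7.5]
contact_force: [0.2, -0.1, -0.1]
gripper_width: 0.0876
```

Request:
{"method": "servo_tool", "body": {
  "grip": [-1,-1,-1,-1,-1,-1,-1,-1,-1,-1],
  "translation": [
    [0,0,0],
    [0,0,0],
    [0,0,0],
    [0,0,0],
    [0,0,0],
    [0,0,0],
    [0,0,0],
    [0,0,0],
    [0,0,0],
    [0,0,0]
  ],
  "turn": [0.12,0.24,0.36,0.48,0.6,0.72,0.84,0.96,1.08,1.19]
}}

```text
time_s: 34.92
tcp_pos: [0.5486, 0.0115, 0.089]
eef_rot: [-179.8, -0.0, -75.7]
contact_force: [-0.9, 0.4, 0.2]
gripper_width: 0.088
```

```bash
python3 snap.py w33;python3 ringz.py w33; python3 - <<'E'
from h import *
from plant import *
s=r.get_state();print(s['joints'].round(1));print(shift(s,[.5465,.0166,.0815],-79))
w=cv2.imread('pics/w33.png');cv2.imwrite('pics/w33z.png',cv2.resize(np.clip(w[180:300,200:440].astype(float)*1.5,0,255).astype(np.uint8),None,fx=3.3,fy=3.3,interpolation=cv2.INTER_CUBIC))
E
```

```text
34.9167 [0.5486 0.0115 0.089 ] [-1.7979e+02 -4.0000e-02 -7.5660e+01] [-0.88  0.43  0.25] 0.08801607109596189
w33 angle: n, z-face of points r 20-32 with z>face+3
0 54 [ 9.4 10.3 11.8] r [24. 27.] | 15 42 [11.7 12.5 13.4] r [23.6 26.4] | 30 13 [14.1 14.5 15.3] r [23.8 25.7] | 180 7 [14.2 15.1 16.6] r [23.6 24.7] | 195 13 [13.7 14.8 15.6] r [23.7 24.5] | 210 34 [11.4 12.7 14. ] r [23.8 25.7] | 240 64 [ 7.3  9.  10.2] r [24.1 27. ] | 255 69 [5.6 7.4 8.6] r [23.7 27.1] | 270 73 [4.5 6.1 7.5] r [24.1 27.3] | 285 71 [3.5 5.5 6.8] r [23.7 27.1] | 300 70 [3.8 5.8 7. ] r [23.9 27.2] | 315 71 [4.7 6.  7.6] r [24.  27.4] | 330 63 [5.8 7.  7.9] r [23.9 27.2] | 345 55 [ 7.2  8.6 10. ] r [24. 27.] | 
plane c 13.8 amp 7.9 high 114 32 33
[ 21.7  16.2 -25.8   0.1 -47.9  -7.9]
(array([-0.0055,  0.0008,  0.0074]), np.float64(0.05085918892525559))
```

View pics/w33z.png

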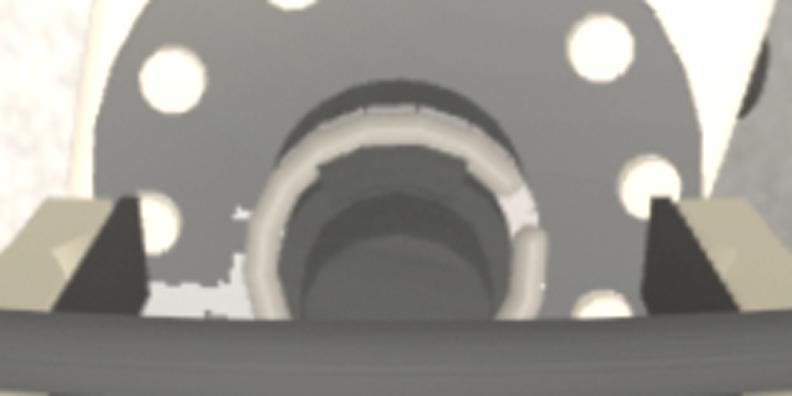

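The ring's centre is now 10.8 mm above the face, tilted about 19°, with the high side at 114° and the low side at 294°. The raised end shows at (530,230). I'll grip at 11°/191°.

Request:
{"method": "servo_tool", "body": {
  "grip": [-1,-0.5,0,0.2,0.5,0.5,0.5,0.5,0.5],
  "newtons": 15,
  "translation": [
    [-0.0055,0.0008,0.004],
    [-0.0055,0.0008,0.0065],
    [-0.0055,0.0008,0.0065],
    [-0.0055,0.0008,0.0065],
    [-0.0055,0.0008,0.0065],
    [-0.0055,0.0008,0.0065],
    [-0.0055,0.0008,0.0065],
    [-0.0055,0.0008,0.0065],
    [-0.0055,0.0008,0.0065]
  ],
  "turn": [0.05,0.05,0.05,0.05,0.05,0.05,0.05,0.05,0.05]
}}

```text
time_s: 35.72
tcp_pos: [0.5473, 0.0174, 0.0823]
eef_rot: [-179.7, -0.0, -78.1]
contact_force: [4.4, 0.4, 1.2]
gripper_width: 0.0508
```

```bash
python3 lat.py
```

```text
left -26.6 right 24.3 tip-face 2.6 Fy -4.4 Fx 0.5 Fz 1.2
```

Gripped at 50.8 mm. I'll lift while easing toward +x_tool (281°).

Request:
{"method": "servo_tool", "body": {
  "grip": [0.5,0.5,0.5,0.5,0.5],
  "translation": [
    [0,0,-0.001],
    [0,0,-0.002],
    [0,0,-0.003],
    [0,0,-0.004],
    [0,0,-0.004]
  ],
  "turn": [0,0,0,0,0]
}}

```text
time_s: 36.13
tcp_pos: [0.5462, 0.0171, 0.0859]
eef_rot: [-179.8, -0.0, -78.1]
contact_force: [4.5, 0.2, -0.8]
gripper_width: 0.0503
```

```bash
python3 lat.py; python3 snap.py w34;python3 ringz.py w34
```

```text
left -25.2 right 25.1 tip-face 6.2 Fy -4.5 Fx 0.7 Fz -0.8
36.1333 [0.5462 0.0171 0.0859] [-179.82   -0.    -78.14] [ 4.54  0.2  -0.83] 0.05034445525699666
w34 angle: n, z-face of points r 20-32 with z>face+3
0 142 [13.9 19.8 27.5] r [24.5 30.2] | 15 50 [16.  17.9 26.4] r [23.8 25.4] | 30 32 [13.5 17.2 19. ] r [23.9 26.8] | 180 38 [17.3 20.2 25. ] r [23.8 26.5] | 195 68 [17.5 18.9 27.7] r [23.7 26.1] | 210 216 [10.4 17.  26.6] r [24.9 30.2] | 240 25 [ 9.3 10.  10.9] r [27.1 30.5] | 255 99 [ 8.1  9.4 10.4] r [26.4 30.6] | 270 109 [7.  8.4 9.3] r [25.7 30.3] | 285 108 [6.9 8.1 9.2] r [25. 30.] | 300 107 [6.3 8.3 9.3] r [24.4 29.5] | 315 95 [ 7.7  9.3 10.3] r [24.1 28.6] | 330 74 [ 9.3 11.  12.1] r [24.2 27.6] | 345 50 [11.1 12.6 13.4] r [23.8 26.6] | 
plane c 17.6 amp 9.2 high 107 30 34
```

That freed it: the low side has moved out to r≈30, with little force. Continue lifting.

Request:
{"method": "servo_tool", "body": {
  "grip": [0.5,0.5,0.5,0.5,0.5],
  "translation": [
    [0.0005,0,-0.001],
    [0.001,0,-0.002],
    [0.001,0,-0.004],
    [0.001,0,-0.006],
    [0.001,0,-0.006]
  ],
  "turn": [0,0,0,0,0]
}}

```text
time_s: 36.6
tcp_pos: [0.5444, 0.0162, 0.0914]
eef_rot: [180.0, 0.0, -78.2]
contact_force: [-0.4, 5.6, 0.4]
gripper_width: 0.0509
```

```bash
python3 lat.py; python3 snap.py w35;python3 ringz.py w35|tail -2;python3 - <<'E'
from h import *
w=cv2.imread('pics/w35.png');cv2.imwrite('pics/w35z.png',cv2.resize(np.clip(w[180:300,200:440].astype(float)*1.5,0,255).astype(np.uint8),None,fx=3.3,fy=3.3,interpolation=cv2.INTER_CUBIC))
E
```

```text
left -23.6 right 27.4 tip-face 11.7 Fy -0.8 Fx -5.5 Fz 0.4
36.6 [0.5444 0.0162 0.0914] [ 1.7999e+02  4.0000e-02 -7.8200e+01] [-0.36  5.56  0.43] 0.05094812964644184
0 17 [18.9 21.3 28.4] r [23.5 24. ] | 30 24 [17.4 20.4 24.8] r [24.  24.8] | 180 59 [23.6 25.5 26.8] r [23.9 28.3] | 195 84 [23.  24.6 26.7] r [24.2 28. ] | 210 165 [18.2 22.2 26. ] r [24.5 30.4] | 225 60 [17.7 19.  20.2] r [24.7 29. ] | 240 96 [16.9 18.1 19.2] r [24.2 28.4] | 255 82 [15.8 17.2 18.1] r [24.2 27.8] | 270 76 [14.6 16.1 17.3] r [23.9 27.2] | 285 63 [13.5 15.7 17.2] r [23.9 26.2] | 300 45 [14.2 15.8 17.2] r [23.9 25.5] | 315 35 [13.9 16.  17.4] r [23.7 25. ] | 330 27 [15.9 17.1 18.5] r [23.6 24.7] | 345 17 [16.7 18.6 23. ] r [23.7 26.3] | 
plane c 22.4 amp 6.3 high 107 27 37
```

View pics/w35z.png

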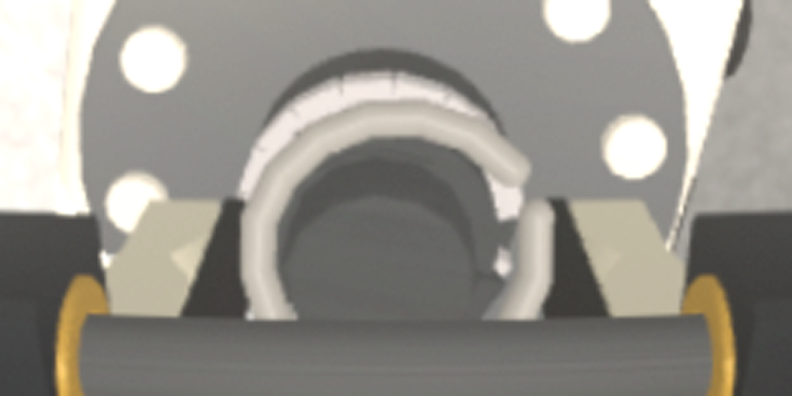

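The ring is completely over the lugs, with its lowest point at 15.7 mm, and is held at (250,240) and (545,250). I'll lift it clear of the boss and go to the tray.

Request:
{"method": "servo_tool", "body": {
  "grip": [0.5,0.5,0.5,0.5,0.5,0.5,0.5],
  "translation": [
    [-0.001,0,-0.005],
    [-0.001,0,-0.012],
    [-0.001,0,-0.022],
    [-0.001,0,-0.034],
    [-0.001,0,-0.048],
    [-0.001,0,-0.06],
    [-0.001,0,-0.06]
  ],
  "turn": [0,0,0,0,0,0,0]
}}

```text
time_s: 37.23
tcp_pos: [0.5457, 0.0166, 0.1545]
eef_rot: [-179.8, -0.0, -78.2]
contact_force: [1.0, 0.6, -0.5]
gripper_width: 0.0508
```

```bash
python3 lat.py; python3 snap.py w36;python3 - <<'E'
from h import *
from plant import *
s=r.get_state();print(shift(s,[.485,.291,.15]))
w=cv2.imread('pics/w36.png');cv2.imwrite('pics/w36z.png',cv2.resize(np.clip(w[120:320,140:500].astype(float)*1.3,0,255).astype(np.uint8),None,fx=2.2,fy=2.2,interpolation=cv2.INTER_CUBIC))
E
```

```text
left -24.8 right 26.0 tip-face 74.8 Fy -1.1 Fx -0.4 Fz -0.5
37.2333 [0.5457 0.0166 0.1545] [-1.7978e+02 -2.0000e-02 -7.8180e+01] [ 1.    0.61 -0.52] 0.05079050014572426
(array([-0.2809,  0.0027,  0.0031]), None)
```

View pics/w36z.png

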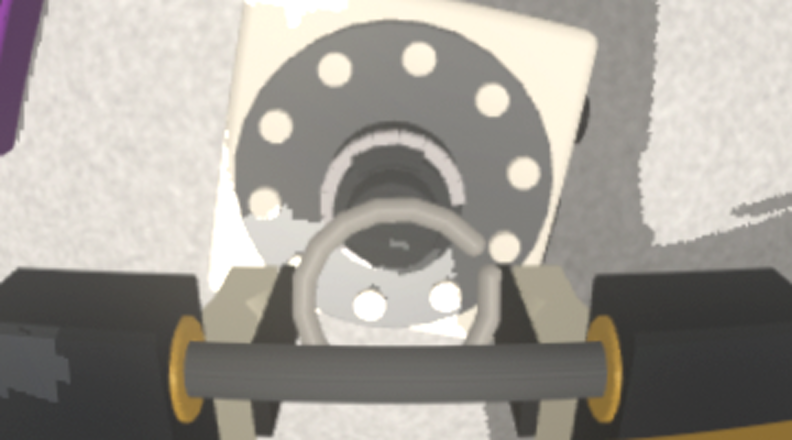

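The ring is off the hub and held at (395,270). On to the tray.

Request:
{"method": "servo_tool", "body": {
  "grip": [0.5,0.5,0.5,0.5,0.5,0.5,0.5,0.5,0.5,0.5],
  "translation": [
    [-0.015,0,0],
    [-0.045,0,0],
    [-0.08,0.001,0],
    [-0.115,0.001,0],
    [-0.15,0.002,0],
    [-0.185,0.002,0],
    [-0.22,0.0027,0],
    [-0.25,0.0027,0.0],
    [-0.27,0.0027,0.02],
    [-0.281,0.0027,0.05]
  ],
  "turn": [0,0,0,0,0,0,0,0,0,0]
}}

```text
time_s: 38.12
tcp_pos: [0.4852, 0.2949, 0.1029]
eef_rot: [-179.7, 0.2, -78.1]
contact_force: [1.0, 0.2, -1.3]
gripper_width: 0.0508
```

Request:
{"method": "servo_tool", "body": {
  "grip": [0.5,0.5,0.5,0.5,0.5],
  "translation": [
    [0,0,0.03],
    [0,0,0.055],
    [0,0,0.07],
    [0,0,0.075],
    [0,0,0.075]
  ],
  "turn": [0,0,0,0,0]
}}

```text
time_s: 38.53
tcp_pos: [0.4834, 0.29, 0.0245]
eef_rot: [179.8, -0.1, -78.2]
contact_force: [-1.3, 0.0, -0.5]
gripper_width: 0.0508
```

```bash
python3 snap.py w37;python3 - <<'E'
from h import *
from plant import *
w=cv2.imread('pics/w37.png');cv2.imwrite('pics/w37z.png',cv2.resize(w[40:320,100:540],None,fx=1.8,fy=1.8,interpolation=cv2.INTER_CUBIC))
E
```

```text
38.5333 [0.4834 0.29   0.0245] [ 1.7982e+02 -1.4000e-01 -7.8210e+01] [-1.3   0.01 -0.48] 0.050755164586327686
```

View pics/w37z.png

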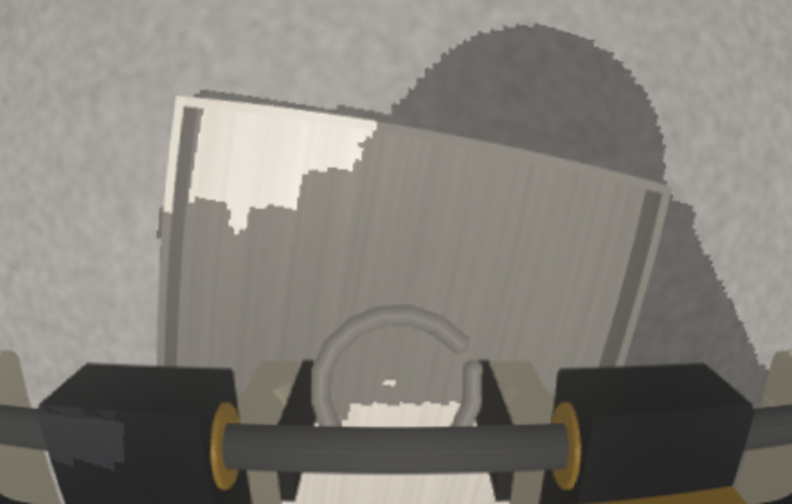

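The ring hangs over the tray interior at (395,370), with walls near x=170 and x=640. I'll lower it to contact.

Request:
{"method": "servo_tool", "body": {
  "grip": [0.5,0.5,0.5,0.5,0.5],
  "translation": [
    [0,0,0.005],
    [0,0,0.01],
    [0,0,0.014],
    [0,0,0.015],
    [0,0,0.015]
  ],
  "turn": [0,0,0,0,0]
}}

```text
time_s: 39.0
tcp_pos: [0.4843, 0.2911, 0.0111]
eef_rot: [180.0, -0.0, -78.2]
contact_force: [-0.7, -0.3, -0.5]
gripper_width: 0.0505
```

Request:
{"method": "servo_tool", "body": {
  "grip": [0.5,0.5,0.5],
  "translation": [
    [0,0,0.001],
    [0,0,0.002],
    [0,0,0.002]
  ],
  "turn": [0,0,0]
}}

```text
time_s: 39.25
tcp_pos: [0.4844, 0.2913, 0.0092]
eef_rot: [-180.0, 0.0, -78.2]
contact_force: [-0.2, 0.1, -0.5]
gripper_width: 0.0508
```

Request:
{"method": "servo_tool", "body": {
  "grip": [0.5,0.5,0.5],
  "translation": [
    [0,0,0.001],
    [0,0,0.0015],
    [0,0,0.0015]
  ],
  "turn": [0,0,0]
}}

```text
time_s: 39.5
tcp_pos: [0.4844, 0.2912, 0.0076]
eef_rot: [180.0, -0.0, -78.2]
contact_force: [0.4, -0.6, -0.1]
gripper_width: 0.0505
```

Request:
{"method": "servo_tool", "body": {
  "grip": [0.2,0,-0.2,-0.4,-0.4],
  "translation": [
    [0,0,0],
    [0,0,0],
    [0,0,0],
    [0,0,0],
    [0,0,0]
  ],
  "turn": [0,0,0,0,0]
}}

```text
time_s: 39.92
tcp_pos: [0.4845, 0.2913, 0.0078]
eef_rot: [-180.0, 0.0, -78.2]
contact_force: [0.1, -0.1, 0.5]
gripper_width: 0.0593
```

Request:
{"method": "servo_tool", "body": {
  "grip": [-0.7,-0.9,-0.9,-0.9,-0.9,-0.9,-0.9],
  "translation": [
    [0,0,0],
    [0,0,0],
    [0,0,-0.015],
    [0.01,0,-0.04],
    [0.0,0,-0.08],
    [-0.02,0,-0.1],
    [-0.04,0,-0.1]
  ],
  "turn": [0,0,0,0,0,0,0]
}}

```text
time_s: 40.5
tcp_pos: [0.4785, 0.3326, 0.1134]
eef_rot: [-179.6, 0.3, -78.2]
contact_force: [1.3, 0.7, 0.1]
gripper_width: 0.0834
```

```bash
python3 snap.py w38;python3 - <<'E'
from h import *
from plant import *
w=cv2.imread('pics/w38.png');cv2.imwrite('pics/w38z.png',cv2.resize(w[60:320,100:540],None,fx=1.8,fy=1.8,interpolation=cv2.INTER_CUBIC))
for n in('scene','side'):
    p,d=capture(n);cv2.imwrite(f'pics/{n}38.png',p);np.save(f'pics/{n}38.npy',d)
E
```

```text
40.5 [0.4785 0.3326 0.1134] [-179.59    0.27  -78.22] [1.35 0.7  0.13] 0.08338944159897384
```

View pics/w38z.png

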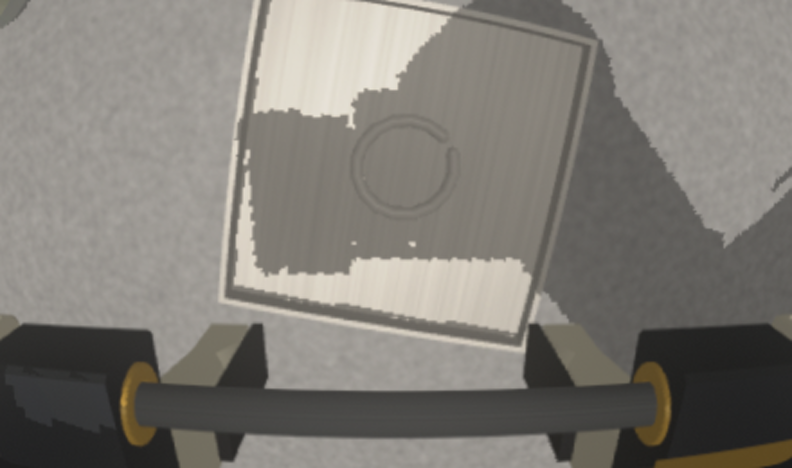

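View pics/side38.png

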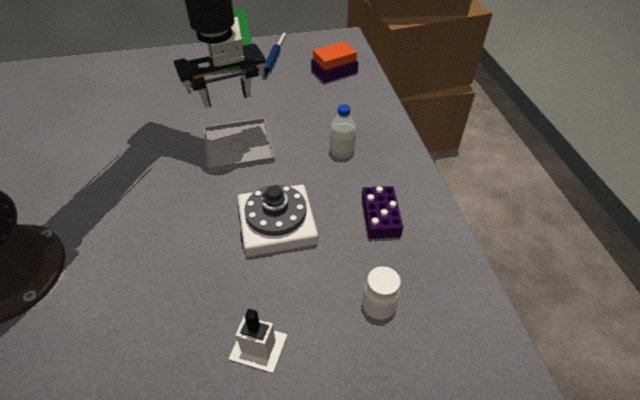

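View pics/scene38.png

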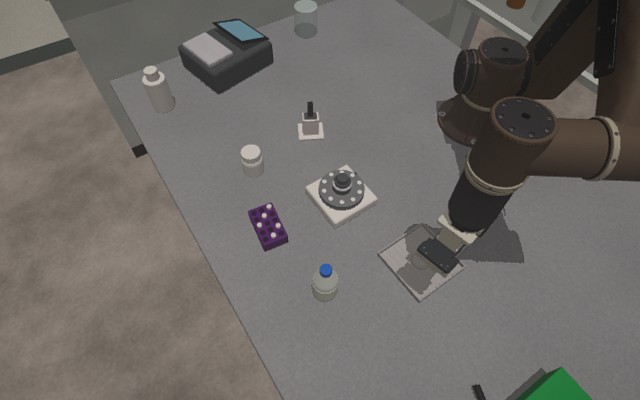

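The ring lies near the tray centre, at (405,167). The pick is upright in its stand and the bystanders are where they were. I'll let the arm settle, run a quick numeric check and hand in.

Request:
{"method": "servo_tool", "body": {
  "grip": [-0.9,-0.9,-0.9],
  "translation": [
    [0,0,0],
    [0,0,0],
    [0,0,0]
  ],
  "turn": [0,0,0]
}}

```text
time_s: 40.9
tcp_pos: [0.4761, 0.3295, 0.107]
eef_rot: [179.9, -0.1, -78.2]
contact_force: [0.0, -0.0, 0.2]
gripper_width: 0.0831
```

```bash
python3 snap.py w39; python3 - <<'E'
import pickle
from h import *
from plant import *
s,c,p,d=pickle.load(open('pics/w39.pkl','rb'))
v,u=np.mgrid[:400,:640];o,ray=pix2ray(c,u,v,True);ax=-c['view'][2,:3]
P=o+ray*(d/(ray@ax))[...,None]
C=plane(c,100+405/1.8,60+167/1.8,.009,True);print('ring centre approx',C)
for n in('scene','side'):
    a=cv2.imread(f'pics/{n}0.png').astype(int);b=cv2.imread(f'pics/{n}38.png').astype(int)
rr=np.hypot(P[...,0]-C[0],P[...,1]-C[1])
th=np.degrees(np.arctan2(P[...,1]-C[1],P[...,0]-C[0]))
fl=np.median(P[...,2][(rr<.014)]);print('floor',fl)
for k in range(-180,180,60):
    m=(rr>.0225)&(rr<.0255)&(th>=k)&(th<k+60);print(k,m.sum(),((np.median(P[...,2][m])-fl)*1e3).round(1))
print(s['qd'].round(2))
E
```

```text
40.9 [0.4761 0.3295 0.107 ] [ 1.7994e+02 -5.0000e-02 -7.8230e+01] [ 0.02 -0.05  0.24] 0.08310377356720176
ring centre approx [0.48040534 0.28326405 0.009     ]
floor 0.00191070738474991
-180 101 -0.0
-120 106 0.0
-60 110 5.0
0 407 185.7
60 2270 208.5
120 1417 204.8
[-0.05 -0.02  0.19  0.05 -0.05 -0.07]
```

```bash
python3 - <<'E'
import pickle
from h import *
s,c,p,d=pickle.load(open('pics/w39.pkl','rb'))
v,u=np.mgrid[:400,:640];o,ray=pix2ray(c,u,v,True);ax=-c['view'][2,:3]
P=o+ray*(d/(ray@ax))[...,None]
t=(abs(P[...,0]-.485)<.06)&(abs(P[...,1]-.291)<.06)&(P[...,2]<.03)&(v<240)
fl=np.median(P[...,2][t]);m=t&(P[...,2]>fl+.0035);Q=P[m]
A=np.c_[2*Q[:,:2],np.ones(len(Q))];x=np.linalg.lstsq(A,(Q[:,:2]**2).sum(1),rcond=None)[0]
print('floor',fl,'centre',x[:2],'R',np.sqrt(x[2]+x[:2]@x[:2]),len(Q))
X=np.c_[Q[:,:2]-x[:2],np.ones(len(Q))];k=np.linalg.lstsq(X,Q[:,2],rcond=None)[0];print('tilt rad',np.hypot(*k[:2]),'top above floor',k[2]-fl)
E
```

```text
floor 0.0018830433394224633 centre [0.48370373 0.28810675] R 0.022837040873163076 1099
tilt rad 0.001921408753821745 top above floor 0.005418533440201019
```

The ring is flat (tilt about 0.002 rad, top about 5.4 mm above the floor) and about 3 mm from the tray's centre. Handing in.

```bash
python3 -c "
from plant import order
print(order.close_job())"
```

```text
the job is handed in; nothing more can be done
None
```

I worked the ring off with the pick, put the pick back in its stand and laid the ring in the steel tray. The job was handed in at about 41 s; it reports no verdict.

**Lifting the end:** With the toe in the slot under the wire, I raised and eased it outwards in half-millimetre steps. The wrist force reached about 7 N, and 2.4 N was still on the pick when the wire over the slot stood about 9 mm above the collar face. The end then sprang over the first lug.

**What did not go smoothly:** The ring's other side stayed under the second lug. My first attempts to take it out with the gripper were blocked, partly because the fingertips were bearing on the collar. In that stage I put up to about 32 N sideways and 28 N downwards on the hub with the gripper. By then the ring was out of its groove, its centre at least 7.8 mm above the face. Gripping along the level axis of its tilt (11°/191°) and lifting freed it with about 5 N or less.

**Last checks:**
- **Ring:** flat on the tray floor, tilt about 0.002 rad, centre about 3 mm from the tray's centre.
- **Pick:** upright in its stand in the pictures; I did not measure its pose again.
- **Bystanders:** the bottle, jar and rack look unmoved by eye, also not measured.
- **Arm:** clear of everything, with the wrist force near zero.

One earlier check, using a stale picture position for the ring, gave meaningless heights; I redid it from the depth picture, and the ring figures above come from that.

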